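# Pack the loan case and latch it

### The arm

A 7-joint arm with a two-finger parallel gripper is mounted at the origin on the work surface. World frame = base frame: x ahead of the robot, y to its left, z up, the work surface at z = 0. Lengths are in m, angles in rad, forces in N, time in s.
With the tool pointing down it reaches from about 0.4 to 0.925 m from the base axis. Payload 4.1 kg.
Tool frame: the origin (TCP) lies midway between the tips of the shut fingers; the grasp point (between the pads) lies manip.grip_depth behind it (manip.grip_depth is the distance from the TCP to the grasp point, in m); z points along the fingers, y is the line along which they close (so a half turn about z gives the same grasp; the last joint's range is limited). The gripper opens to 85 mm and grips with 20 to 120 N. Pads are 22 mm wide; open, the fingers measure 114 mm over their backs; the gripper's body (76 mm by 85 mm) begins 54 mm behind the grasp point. The pads swing forward as they close: fully open they stand 13 mm farther back than shut.
Start: joints at [-1.288, 0.398, 0.045, 1.537, -0.019, 1.207, -0.051], TCP at [0.242, 0.603, 0.231] pointing down, gripper open.
Joint ranges: [-2.82, 2.82], [-0.49, 2.23], [-1.37, 1.46], [0, 2.46], [-1.36, 4.5], [0.23, 2], [-2.94, 2.94]. Speed limits (rad/s): [2.57, 2.57, 3.14, 3.14, 3.14, 3.14, 3.14].

### API

Orientations are given as a rotation vector (axis times angle).
In Python, from station import manip gives the robot as it stands. The module is installed in compiled form; this text tells all that it offers.
- The arm moves only by the shell command python3 -m handwheel 'ROWS' [OPENING] [FORCE]. ROWS is JSON, a list of rows, each a list of 6 numbers: the shift along the tool's x, y, z in mm, then the turn, a rotation vector about the tool's x, y, z in rad. In form: [[tx, ty, tz, rx, ry, rz], ...]. A call has 1 to 20 rows; each row shifts and turns the commanded pose from where the row before left it, along the tool's axes as they then stand; what a row does not reach is not made up. A row lasts 1/10 s, in which the tool goes at most 50 mm and 8.59 degrees, less where a joint would pass 70% of its speed; a pose out of reach is approached as far as the arm can. A call with a gripper value outside its range is refused whole. OPENING is the finger opening in mm, from 0 to 85.4, set as the call begins (- or left out, the last holds). The fingers move at their own pace and stop on an object; FORCE is the grip in N (left out, the last holds). Time passes only in rows, so rows that do not move let the fingers close. It gives the time, the measured TCP pose, the force, the opening and the grip force at its end, in the units of the state.
- manip.read_state(): the state, without advancing time (a new reading comes with each control period).
- manip.get_image(name): name is "scene" or "side" or "wrist"; returns a dict with "color" (384x512x3 uint8, red, green, blue), "fov_y" (degrees; the focal length in pixels is half the picture's height over the tangent of half this angle, whatever the lens; pixels are square), "cx", "cy" (the principal point, pixels), "xyz" and "rotation" of the camera in the world; the wrist camera has in their place "tool_from_camera" (4x4, takes a point from camera to tool coordinates, whose origin is the TCP and whose axes are the flange's). Camera axes: x right, y down, z forward; pixel columns grow to the right and rows downward; lengths in m; the calibration is good to about 2 mm. A picture is of the moment at which its call begins: read the wrist's pose just before it. There is no depth.
- manip.hand_in(): hands the job in; it is judged then, once.
The state is a dict: "t": time; "joints": joint angles; "joint_vel": joint speeds; "effort": joint torques, N m; "ee_pos": TCP position; "eef_rot": TCP orientation; "contact_force": force on the tool from outside, world axes, zero at the start; "torque": the same for the moment, N m; "opening": finger opening in m; "finger_force": force on a finger pad.
Only numpy, scipy, OpenCV 4.12 (cv2) and the standard library are available. Lean on these libraries where they do the work, as an engineer would, in place of code of your own. Each camera call takes 0.05 s, during which the arm holds its last target. There are 200 camera calls.

### The job

Pack this loan of old glass: put every flat flask into the metal transport case and every round squat jar into the open wooden tray. Then shut the case's lid, swing the latch's hook over the keeper on the lid while the lever is still up, and press the lever fully down so that the lid is pulled tight. Leave the other things on the table where they are and do not knock them over.

Things in the scene. Friction and masses are not known exactly. Their poses are not given: they have to be found in the camera images.
- case: aluminium transport case, fixed to the table, outer 170 (x) x 290 (y) x 95 (z) mm, walls 8 mm, filled inside with grey firm foam up to 35 mm, so that it is 60 mm deep inside. Origin: centre of its underside. Axes: x from the latch face towards the hinge, y along the hinge line, z up. The latch face (-x) faces the middle of the table (world -y, give or take 0.2 rad)
- lid_hinge (a point): middle of the lid's hinge line, at the case's +x top edge (97 mm above the table); turns with the case, not with the lid
- lid (a joint): angle of the lid about its hinge (the case's y axis): 0 = pulled tight, about 0.02 = shut and resting on the springy front seal (needs some 20 N, given by the latch, for the last 4 mm), 1.85 = fully open, leaning past upright on its stop. Damped hinge: pushed from behind to below about 1.5 it sinks shut by its own weight in about 3 s
- lid_edge (a point): middle of the free edge of the lid (a plate 170 x 290 x 12 mm, 0.4 kg), at half thickness, 170 mm from the hinge line
- keeper (a point): top centre of the keeper, a steel lug 34 mm wide that sticks out 17 mm from the lid's free edge; its top is 6 mm above the lid's underside. With the lid shut it points towards the latch, about 103 mm above the table
- lever (a joint): angle of the latch lever about its axle (along case y): 0 = pressed fully down, pointing level straight out from the case (case -x); 1.57 = upright; starts at 1.65 to 1.85, leaning towards the lid. Stays where left (friction 0.1 N m); under 5 N near its tip presses it down, at last over centre, so it stays down. Pressing draws the hook down 14 mm and in 15 mm
- lever_axle (a point): point on the lever's axle (24 mm out from the latch face, 47 mm above the table) in the plane of the lever bar (case y +36 mm)
- lever_tip (a point): end of the lever bar, on its centre line, 92 mm from the axle; the bar is 16 mm wide and 8 mm thick
- hook (a joint): angle of the draw hook on the lever's crank pin (14 mm from the axle). Its outward lean from vertical is this value minus the lever's. Swings freely: at 2.35 it has fallen outward to its stop (0.5 to 0.7 rad out from upright); pushed up past upright it falls inward over the keeper, then reads the lever's value minus 0.2 to 0.4
- hook_tip (a point): free end of the hook, 87 mm from its pin: a steel bar 14 mm wide and 8 mm thick with a claw at right angles, 12 mm long, pointing to the case when the hook stands up. The hook lies at case y -32 mm, beside the lever
- claw (a point): middle of the underside of the claw, 70 mm from the pin; with the hook over the keeper and the lever down it sits on the keeper's top within 8 mm of keeper
- tray: open wooden tray, fixed, outer 290 (x) x 150 (y) x 45 (z) mm, walls 8 mm, floor 8 mm. Origin: centre of its underside
- flask1: green glass flat flask lying on its broad side: rectangular body 66 x 40 x 26 mm with a round neck (25 mm across at the lip), 95 mm overall, 0.12 kg. Origin: on the underside (lying side), midway along the 95 mm length; x runs towards the neck, z up through the 26 mm thickness; the rectangular part spans x -47 to +19 mm. May be absent (None)
- flask2: green glass flat flask lying on its broad side: rectangular body 66 x 40 x 26 mm with a round neck (25 mm across at the lip), 95 mm overall, 0.12 kg. Origin: on the underside (lying side), midway along the 95 mm length; x runs towards the neck, z up through the 26 mm thickness; the rectangular part spans x -47 to +19 mm. May be absent (None)
- flask3: green glass flat flask lying on its broad side: rectangular body 66 x 40 x 26 mm with a round neck (25 mm across at the lip), 95 mm overall, 0.12 kg. Origin: on the underside (lying side), midway along the 95 mm length; x runs towards the neck, z up through the 26 mm thickness; the rectangular part spans x -47 to +19 mm. May be absent (None)
- jar1: green glass round squat jar: 56 mm across up to 46 mm, then a 46 mm wide closed glass top to 62 mm; 0.15 kg. Origin: centre of the underside, z along its axis. May be absent (None)
- jar2: green glass round squat jar: 56 mm across up to 46 mm, then a 46 mm wide closed glass top to 62 mm; 0.15 kg. Origin: centre of the underside, z along its axis. May be absent (None)
- jar3: green glass round squat jar: 56 mm across up to 46 mm, then a 46 mm wide closed glass top to 62 mm; 0.15 kg. Origin: centre of the underside, z along its axis. May be absent (None)
- jar4: green glass round squat jar: 56 mm across up to 46 mm, then a 46 mm wide closed glass top to 62 mm; 0.15 kg. Origin: centre of the underside, z along its axis. May be absent (None)
- stopper: clear glass decanter stopper, a bystander, 48 mm across, 56 mm tall; origin under its centre
- tape: paper tape roll lying flat, a bystander, 68 mm across, 24 mm tall; origin under its centre
- tall_bottle: tall amber bottle, a bystander, 64 mm across, 150 mm tall; origin under its centre
- mug: white mug, a bystander, 76 mm across, 90 mm tall; origin under its centre
- brush: lying dusting brush, a bystander, 170 mm long; origin under its middle
There are look-alikes about, which are no part of the job. What is shaped like the flask3 but orange is not meant.

How it is judged:
On the way, in this order (a step that is already met when the one before it is completed fails the run):
1. every flask is inside the case (x of flask1 in the frame of case between -0.077 and 0.077 m and y of flask1 in the frame of case between -0.137 and 0.137 m and z of flask1 in the frame of case between 0.03 and 0.092 m and x of flask2 in the frame of case between -0.077 and 0.077 m and y of flask2 in the frame of case between -0.137 and 0.137 m and z of flask2 in the frame of case between 0.03 and 0.092 m and x of flask3 in the frame of case between -0.077 and 0.077 m and y of flask3 in the frame of case between -0.137 and 0.137 m and z of flask3 in the frame of case between 0.03 and 0.092 m), for 0.2 s.
2. the lid is shut and the hook is over the keeper, with the lever still up (value of joint lid below 0.05 rad and distance between claw and keeper below 0.016 m and value of joint lever above 1 rad), for 0.2 s.
3. the lever is pressed down with the hook on the keeper, and the lid is tight (value of joint lid below 0.013 rad and value of joint lever below 0.12 rad and distance between claw and keeper below 0.011 m), for 0.2 s.
At the end, for the whole second after the job is handed in: Every flask lies inside the case and every jar is inside the tray, at rest; the lid is pulled tight (within 0.013 rad of closed), the hook's claw sits on the keeper and the lever is down (within 0.12 rad); the stopper, tape, tall bottle, mug and brush are within 60 mm of where they were (all of step 1 and all of step 3 and x of jar1 in the frame of tray between -0.137 and 0.137 m and y of jar1 in the frame of tray between -0.067 and 0.067 m and z of jar1 in the frame of tray between 0 and 0.055 m and x of jar2 in the frame of tray between -0.137 and 0.137 m and y of jar2 in the frame of tray between -0.067 and 0.067 m and z of jar2 in the frame of tray between 0 and 0.055 m and x of jar3 in the frame of tray between -0.137 and 0.137 m and y of jar3 in the frame of tray between -0.067 and 0.067 m and z of jar3 in the frame of tray between 0 and 0.055 m and x of jar4 in the frame of tray between -0.137 and 0.137 m and y of jar4 in the frame of tray between -0.067 and 0.067 m and z of jar4 in the frame of tray between 0 and 0.055 m and distance of each of stopper, tape, tall_bottle, mug, brush from where it was at the start of the episode below 0.06 m and linear speed of each of flask1, flask2, flask3, jar1, jar2, jar3, jar4 below 0.02 m/s); the robot touches nothing.
It fails at once if the tall bottle, the mug or the stopper is knocked over (angle between any of tall_bottle, mug, stopper's own z axis and vertical above 0.7 rad).
Of flask1, flask2, flask3, jar1, jar2, jar3, jar4 only 5 to 7 are there at a start; the rules pass over those that are not, and their reading is None.
At some moment in a run one of flask1, flask2, flask3, jar1, jar2, jar3, jar4 may be knocked a few centimetres aside while the robot is not near it.
Once in a run the grip may slacken for a moment while it holds something.
It also fails if it takes over 210 s, if anything falls off the work surface, if the arm or the gripper's body presses on something with over 40 N, if the wrist force passes 120 N, or if a joint passes its speed limit or range.

## Working session

There is one attempt and no reset: what is moved stays moved. The work goes in short steps, Python scripts to look and compute and a shell command to move; the robot and the scene stay as the last step left them, time stands still between calls to the robot, and variables do not carry over. Pictures are saved under pics/ and viewed, at most 14 in all, crops included, and the job is handed in when it is done.

```bash
mkdir -p pics
cat > h.py <<'E'
import numpy as np,cv2,json
from scipy.spatial.transform import Rotation as R
from station import manip
def shot(n,save):
    s=manip.read_state(); im=manip.get_image(n)
    cv2.imwrite('pics/%s.png'%save,im['color'][:,:,::-1])
    d={k:np.array(v).tolist() for k,v in im.items() if k!='color'}
    if n=='wrist':
        T=np.eye(4);T[:3,:3]=R.from_rotvec(s['eef_rot']).as_matrix();T[:3,3]=s['ee_pos']
        C=T@np.array(im['tool_from_camera']);d['xyz']=C[:3,3].tolist();d['M']=C[:3,:3].tolist()
    else:
        r=np.array(im['rotation']);d['M']=(r if r.shape==(3,3) else R.from_rotvec(r).as_matrix()).tolist()
    json.dump(d,open('pics/%s.json'%save,'w'));return im['color'],d
def load(save): return cv2.imread('pics/%s.png'%save),json.load(open('pics/%s.json'%save))
def ray(d,u,v):
    f=192/np.tan(np.radians(d['fov_y'])/2)
    r=np.array(d['M'])@np.array([(u-d['cx'])/f,(v-d['cy'])/f,1]);return np.array(d['xyz']),r/np.linalg.norm(r)
def plane(d,u,v,z):
    o,r=ray(d,u,v);return o+r*(z-o[2])/r[2]
def proj(d,p):
    f=192/np.tan(np.radians(d['fov_y'])/2)
    c=np.array(d['M']).T@(np.array(p)-d['xyz']);return c[0]/c[2]*f+d['cx'],c[1]/c[2]*f+d['cy']
def tri(d1,p1,d2,p2):
    o1,r1=ray(d1,*p1);o2,r2=ray(d2,*p2)
    t=np.linalg.lstsq(np.array([r1,-r2]).T,o2-o1,rcond=None)[0]
    a,b=o1+t[0]*r1,o2+t[1]*r2;return (a+b)/2,np.linalg.norm(a-b)
E
python3 - <<'E'
from h import *
for n in('scene','side','wrist'):
    c,d=shot(n,n+'0');print(n,{k:np.round(v,3).tolist() for k,v in d.items()})
print(manip.read_state(),manip.grip_depth)
a=[cv2.resize(cv2.imread('pics/%s0.png'%n),(800,600)) for n in('scene','side','wrist')]
for n,x in zip('abc',a): cv2.imwrite('pics/%s.png'%n,x)
E
```

```text
scene {'fov_y': 52.58, 'cx': 255.403, 'cy': 193.051, 'xyz': [0.887, -0.644, 0.599], 'rotation': [-2.101, -0.562, 0.3], 'M': [[0.867, 0.277, -0.415], [0.499, -0.481, 0.721], [0.0, -0.832, -0.555]]}
side {'fov_y': 57.58, 'cx': 250.085, 'cy': 194.741, 'xyz': [0.126, -0.632, 0.526], 'rotation': [-2.031, 0.573, -0.351], 'M': [[0.848, -0.253, 0.466], [-0.53, -0.428, 0.732], [0.014, -0.868, -0.497]]}
wrist {'fov_y': 67.681, 'cx': 257.163, 'cy': 191.098, 'tool_from_camera': [[-0.001, -0.954, -0.3, 0.077], [1.0, -0.001, 0.0, -0.0], [-0.0, -0.3, 0.954, -0.142], [0.0, 0.0, 0.0, 1.0]], 'xyz': [0.171, 0.631, 0.372], 'M': [[0.373, 0.885, 0.278], [0.928, -0.355, -0.113], [-0.002, 0.301, -0.954]]}
{'t': 0.15, 'joints': array([-1.28801871,  0.3990153 ,  0.04506905,  1.5375693 , -0.01867892,
        1.20688185, -0.05068855]), 'joint_vel': array([ 1.67235798e-04, -3.48262345e-03, -7.67669028e-04, -3.09565376e-03,
       -9.58308756e-05,  2.48061545e-04,  6.85238386e-04]), 'effort': array([ 1.90826511e-03, -4.75562060e+01,  1.36671558e+00, -2.54512578e+01,
        1.17389479e-02,  6.52690374e-03,  2.73233425e-06]), 'ee_pos': array([0.2419919 , 0.60277183, 0.23051657]), 'eef_rot': array([-5.95871475e-01, -3.08441714e+00,  2.27065440e-03]), 'contact_force': array([ 0.23680115,  0.87569482, -0.31909842]), 'torque': array([ 0.03049016,  0.04813366, -0.06410837]), 'finger_force': 0.0, 'opening': 0.08547912492283893} 0.0187
```

View pics/a.png

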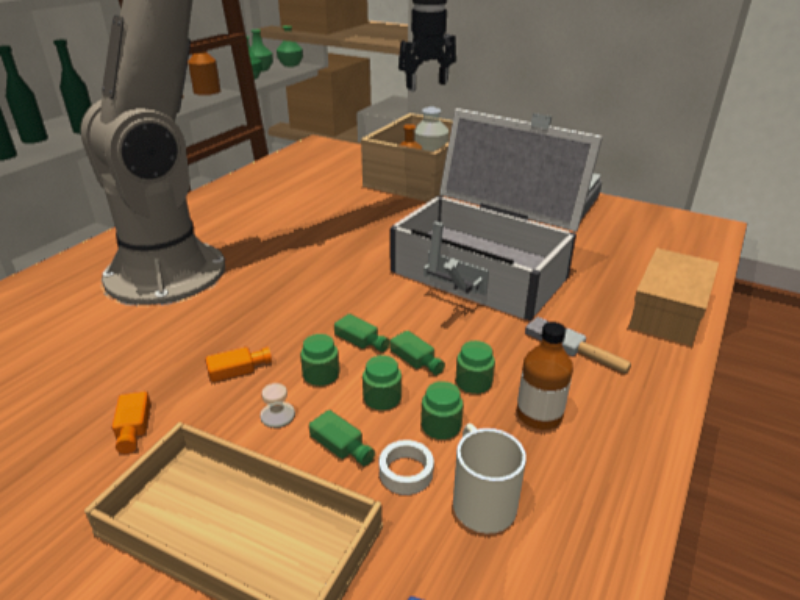

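View pics/b.png

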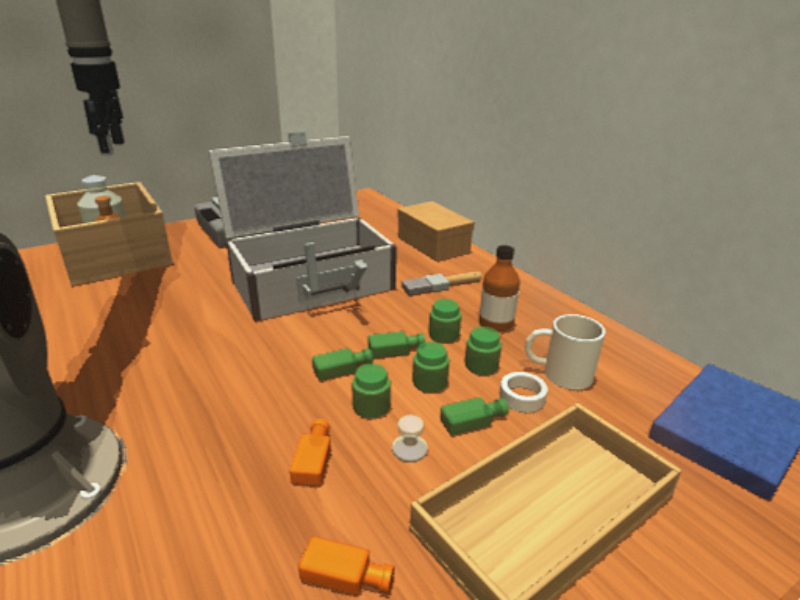

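The scene view (800x600 scale) shows green flasks at (360,332), (417,352) and (342,437). Green jars are at (320,360), (382,383), (442,410) and (475,366). The orange flasks at (238,362) and (131,420) are look-alikes. The case is open at (485,240), with the lever up at (436,245) and the hook fallen outward at (465,280). The tray is at (235,520).

```bash
cat >> h.py <<'E'
def blobs(img,lo=150):
    hsv=cv2.cvtColor(img,cv2.COLOR_BGR2HSV)
    m=cv2.inRange(hsv,(50,110,30),(80,255,255))
    n,l,st,ce=cv2.connectedComponentsWithStats(m)
    return [(st[i],ce[i],l==i) for i in range(1,n) if st[i][4]>lo]
def flask(d,mask,z=13e-3):
    v,u=np.nonzero(mask);P=np.array([plane(d,a,b,z)[:2] for a,b in zip(u,v)])
    # equal-area weights
    w=np.array([abs((ray(d,a,b)[1][2]))**-3 for a,b in zip(u,v)])
    c=np.average(P,axis=0,weights=w);q=P-c;e,V=np.linalg.eigh((q*w[:,None]).T@q);x=V[:,1];s=q@x
    lo,hi=s.min(),s.max()
    wid=lambda k:np.ptp((q@V[:,0])[k])
    if wid(s<lo+.02)<wid(s>hi-.02): x=-x
    s=q@x; mid=c+x*(s.min()+s.max())/2
    return mid,np.degrees(np.arctan2(x[1],x[0])),np.ptp(s),np.ptp(q@V[:,0])
E
python3 - <<'E'
from h import *
for n in('scene0','side0'):
    img,d=load(n)
    for st,ce,m in blobs(img):
        print(n,st,np.round(ce,0),'z31',np.round(plane(d,*ce,.031),3),'flask',[np.round(k,3) for k in flask(d,m)])
S,ds=load('scene0');W,dw=load('side0')
k=.64
# case points scene/side (800 px)
for nm,p,q in [('front-left top',(393,237),(229,252+8)),('front-right top',(552,279),(395,255)),('levertip',(437,224),(310,244)),('hooktip?',(441,325),(367,320)),('keeper',(541,114),(297,134)),('lidL',(455,111),(212,150)),('lidR',(599,134),(351,139)),
 ('bottleneck',(553,328),(505,250)),('tapectr',(407,460),(524,386)),('stoppertop',(274,393),(410,425))]:
    P,e=tri(ds,np.array(p)*k,dw,np.array(q)*k);print(nm,np.round(P,3),round(e,4))
for p in [(92,515),(184,430),(381,507)]: print('trayS',np.round(plane(ds,p[0]*k,p[1]*k,.045),3))
for p in [(413,515),(577,410),(679,473)]: print('trayW',np.round(plane(dw,p[0]*k,p[1]*k,.045),3))
print('mug',plane(ds,490*k,450*k,.09),plane(dw,577*k,330*k,.09))
E
```

```text
scene0 [159  19  15  31 238] [165.  35.] z31 [-1.03   1.463  0.031] flask [array([-1.156,  1.602]), np.float64(-47.781), np.float64(1.02), np.float64(0.096)]
scene0 [ 36  26  19  59 467] [46. 58.] z31 [-1.209  0.68   0.031] flask [array([-1.489,  0.862]), np.float64(-32.941), np.float64(1.547), np.float64(0.07)]
scene0 [177  27  16  15 176] [185.  34.] z31 [-0.933  1.553  0.031] flask [array([-0.994,  1.627]), np.float64(-50.404), np.float64(0.472), np.float64(0.107)]
scene0 [  0  30  26  61 605] [13. 65.] z31 [-1.224  0.499  0.031] flask [array([-1.559,  0.683]), np.float64(151.187), np.float64(1.543), np.float64(0.069)]
scene0 [214 202  34  23 416] [230. 213.] z31 [ 0.451 -0.013  0.031] flask [array([0.443, 0.006]), np.float64(-15.864), np.float64(0.11), np.float64(0.055)]
scene0 [250 212  34  28 458] [266. 225.] z31 [ 0.551 -0.011  0.031] flask [array([0.544, 0.008]), np.float64(-25.327), np.float64(0.11), np.float64(0.055)]
scene0 [193 214  23  32 590] [204. 230.] z31 [ 0.436 -0.098  0.031] flask [array([ 0.419, -0.078]), np.float64(128.89), np.float64(0.12), np.float64(0.053)]
s
[... 1494 characters left out ...]
2, -0.191]), np.float64(-15.232), np.float64(0.094), np.float64(0.039)]
front-left top [0.359 0.256 0.083] 0.0537
front-right top [0.678 0.227 0.064] 0.0121
levertip [0.48  0.192 0.138] 0.0006
hooktip? [0.541 0.098 0.01 ] 0.0039
keeper [0.565 0.422 0.275] 0.0031
lidL [0.394 0.428 0.258] 0.0051
lidR [0.676 0.4   0.26 ] 0.0089
bottleneck [ 0.747 -0.014  0.147] 0.0016
tapectr [ 0.639 -0.195  0.022] 0.0015
stoppertop [ 0.435 -0.197  0.042] 0.0005
trayS [ 0.393 -0.449  0.045]
trayS [ 0.384 -0.309  0.045]
trayS [ 0.657 -0.284  0.045]
trayW [ 0.359 -0.316  0.045]
trayW [ 0.64  -0.29   0.045]
trayW [ 0.656 -0.428  0.045]
mug [ 0.74107194 -0.18912137  0.09      ] [ 0.73323221 -0.19740499  0.09      ]
```

```bash
cat >> h.py <<'E'
def go(x,y,z,a=None):
    """tool-frame displacement (mm) to world target, then rz to reach tool-x yaw a (deg), residual tilt"""
    s=manip.read_state();M=R.from_rotvec(s['eef_rot']).as_matrix()
    p=s['ee_pos'];cur=np.degrees(np.arctan2(M[1,0],M[0,0]))
    d=M.T@(np.array([x,y,z])-p)*1e3
    out=dict(pos=np.round(p*1e3,1).tolist(),yaw=round(cur,1),tilt=np.round((M.T@[0,0,-1])[:2],3).tolist(),shift=np.round(d,1).tolist(),open=round(s['opening']*1e3,1),F=np.round(s['contact_force'],1).tolist(),t=round(s['t'],1),j7=round(s['joints'][6],2))
    if a is not None: 
        r=-np.radians((a-cur+180)%360-180);out['rz']=round(r,3)
    print(out)
E
python3 -m handwheel '[[0,0,-27,0,0,0],[0,0,-27,0,0,0],[0,0,-27,0,0,0],[0,0,-27,0,0,0],[0,0,-27,0,0,0],[0,0,-27,0,0,0],[0,0,-27,0,0,0]]'
python3 -m handwheel '[[-23,-19,0,0,0,0],[-23,-19,0,0,0,0],[-23,-19,0,0,0,0],[-23,-19,0,0,0,0],[-23,-19,0,0,0,0],[-23,-19,0,0,0,0],[-23,-19,0,0,0,0],[-23,-19,0,0,0,0],[-23,-19,0,0,0,0],[-23,-19,0,0,0,0],[-23,-19,0,0,0,0],[-23,-19,0,0,0,0],[-23,-19,0,0,0,0],[-23,-19,0,0,0,0],[-23,-19,0,0,0,0],[-23,-19,0,0,0,0],[-23,-19,0,0,0,0],[-23,-19,0,0,0,0],[0,0,0,0,0,0]]'
python3 - <<'E'
from h import *
go(.5,.13,.42,158)
c,d=shot('wrist','w1');img,_=load('w1');print(d['xyz'])
cv2.imwrite('pics/d.png',cv2.resize(img,(800,600)))
for st,ce,m in blobs(img):
    print(st,np.round(ce,0),'z62',np.round(plane(d,*ce,.045),3),'flask',[np.round(k,3) for k in flask(d,m,.02)])
E
```

```text
t: 0.85
ee_pos: [0.2421, 0.603, 0.4211]
eef_rot: [-0.596, -3.084, 0.001]
contact_force: [0.1, 1.0, 0.3]
opening: 0.0856
finger_force: 0.0
t: 2.75
ee_pos: [0.5004, 0.1263, 0.4202]
eef_rot: [0.609, 3.081, -0.003]
contact_force: [-0.2, 0.1, 0.4]
opening: 0.0855
finger_force: 0.0
{'pos': [500.4, 126.3, 420.2], 'yaw': np.float64(157.6), 'tilt': [0.002, 0.002], 'shift': [1.8, 3.3, 0.2], 'open': 85.5, 'F': [-0.2, 0.1, 0.4], 't': 2.8, 'j7': np.float64(0.88), 'rz': np.float64(-0.006)}
[0.429301398265661, 0.15578579704065068, 0.5621422005131194]
[118 142  36  30 593] [134. 158.] z62 [ 0.436 -0.091  0.045] flask [array([ 0.436, -0.1  ]), np.float64(-87.698), np.float64(0.071), np.float64(0.05)]
[148 190  31  31 583] [163. 207.] z62 [ 0.54  -0.088  0.045] flask [array([ 0.545, -0.098]), np.float64(113.618), np.float64(0.073), np.float64(0.05)]
[106 200  28  44 481] [123. 219.] z62 [ 0.533 -0.171  0.045] flask [array([ 0.545, -0.189]), np.float64(-13.891), np.float64(0.094), np.float64(0.044)]
[216 215  26  33 547] [228. 232.] z62 [0.637 0.007 0.045] flask [array([0.646, 0.001]), np.float64(145.491), np.float64(0.073), np.float64(0.052)]
[171 232  26  32 521] [183. 248.] z62 [ 0.635 -0.092  0.045] flask [array([ 0.646, -0.104]), np.float64(-44.325), np.float64(0.079), np.float64(0.052)]
```

View pics/d.png

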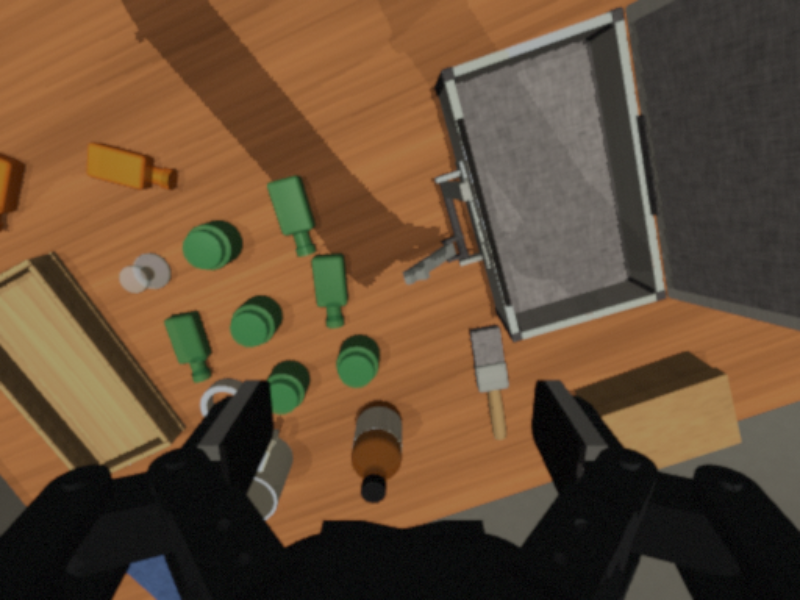

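The wrist view shows the three green flasks at (291,215), (330,290) and (188,345), and the jars at (208,246), (253,322), (286,388) and (357,360). The case rim corners are at (445,75), (517,335), (622,15) and (660,297). The lever stands at (450,180) and the hook has fallen out to (415,272). The orange flasks are at upper left.

```bash
sed -i 's/(50,110,30),(80/(50,90,20),(85/' h.py
python3 - <<'E'
from h import *
img,d=load('w1')
hsv=cv2.cvtColor(img,cv2.COLOR_BGR2HSV);print(hsv[int(205*.64),int(291*.64)],hsv[int(280*.64),int(330*.64)])
for st,ce,m in blobs(img):
    print(st[4],np.round(ce/.64,0),'z62',np.round(plane(d,*ce,.045),3),'flask',[np.round(k,3) for k in flask(d,m,.02)])
for p in [(445,75),(517,335),(622,15),(660,297)]: print('case',np.round(plane(d,p[0]*.64,p[1]*.64,.095),3))
for p in [(45,255),(183,430),(105,470)]: print('tray',np.round(plane(d,p[0]*.64,p[1]*.64,.045),3))
print('hooktip',plane(d,412*.64,273*.64,.11),'levertip',plane(d,442*.64,182*.64,.138))
E
```

```text
[ 58  94 133] [ 60 102 123]
829 [292. 211.] z62 [0.436 0.017 0.045] flask [array([0.443, 0.009]), np.float64(-7.325), np.float64(0.091), np.float64(0.041)]
835 [211. 245.] z62 [ 0.435 -0.088  0.045] flask [array([ 0.435, -0.101]), np.float64(-87.26), np.float64(0.072), np.float64(0.053)]
732 [330. 285.] z62 [0.532 0.019 0.045] flask [array([0.544, 0.01 ]), np.float64(-19.112), np.float64(0.093), np.float64(0.038)]
726 [255. 321.] z62 [ 0.538 -0.086  0.045] flask [array([ 0.544, -0.099]), np.float64(113.897), np.float64(0.074), np.float64(0.052)]
734 [189. 342.] z62 [ 0.532 -0.176  0.045] flask [array([ 0.545, -0.194]), np.float64(-13.01), np.float64(0.095), np.float64(0.044)]
660 [357. 361.] z62 [0.636 0.009 0.045] flask [array([0.646, 0.001]), np.float64(145.827), np.float64(0.073), np.float64(0.053)]
638 [286. 386.] z62 [ 0.634 -0.091  0.045] flask [array([ 0.646, -0.105]), np.float64(-44.457), np.float64(0.082), np.float64(0.052)]
case [0.376 0.221 0.095]
case [0.655 0.202 0.095]
case [0.392 0.388 0.095]
case [0.672 0.36  0.095]
tray [ 0.371 -0.275  0.045]
tray [ 0.639 -0.248  0.045]
tray [ 0.654 -0.381  0.045]
hooktip [0.53961814 0.12096108 0.11      ] levertip [0.46344531 0.18086329 0.138     ]
```

```bash
python3 -c "
from h import *
go(.43,.011,.12,170)"
```

```text
{'pos': [499.5, 129.2, 420.1], 'yaw': np.float64(157.8), 'tilt': [-0.0, 0.001], 'shift': [19.8, -135.5, 300.2], 'open': 85.4, 'F': [-0.8, -0.3, -0.0], 't': 2.8, 'j7': np.float64(0.88), 'rz': np.float64(-0.212)}
```

```bash
python3 -m handwheel '[[2,-13.5,30,0,0,0],[2,-13.5,30,0,0,0],[2,-13.5,30,0,0,0],[2,-13.5,30,0,0,0],[2,-13.5,30,0,0,0],[2,-13.5,30,0,0,0],[2,-13.5,30,0,0,0],[2,-13.5,30,0,0,0],[2,-13.5,30,0,0,0],[2,-13.5,30,0,0,0],[0,0,0,0,0,-0.106],[0,0,0,0,0,-0.106],[0,0,0,0,0,0],[0,0,0,0,0,0]]'
cat >> h.py <<'E'
def near(name,p,fl=True,z=.02):
    c,d=shot('wrist',name);img,_=load(name)
    for st,ce,m in blobs(img,400):
        if fl:
            r=flask(d,m,z);q=r[0]
            if np.hypot(*(q-p))<.06: print('flask',[np.round(k,4) for k in r],np.round(ce),st[4])
        else:
            q=plane(d,*ce,z)[:2]
            if np.hypot(*(q-p))<.06: print('jar',np.round(q,4),np.round(ce),st)
E
python3 -c "
from h import *
near('f1',(.44,.01),z=.026)
go(.43,.011,.004,170)"
```

```text
t: 4.2
ee_pos: [0.4301, 0.0147, 0.1204]
eef_rot: [0.267, 3.13, 0.001]
contact_force: [0.8, -0.3, 0.3]
opening: 0.0854
finger_force: 0.0
flask [array([0.4893, 0.0099]), np.float64(-1.9629), np.float64(0.1923), np.float64(0.0535)] [261. 238.] 6538
{'pos': [430.2, 14.5, 120.4], 'yaw': np.float64(170.2), 'tilt': [0.0, -0.001], 'shift': [-0.4, -3.6, 116.4], 'open': 85.3, 'F': [-0.2, 0.9, 1.2], 't': 4.2, 'j7': np.float64(1.37), 'rz': np.float64(0.004)}
```

View pics/f1.png

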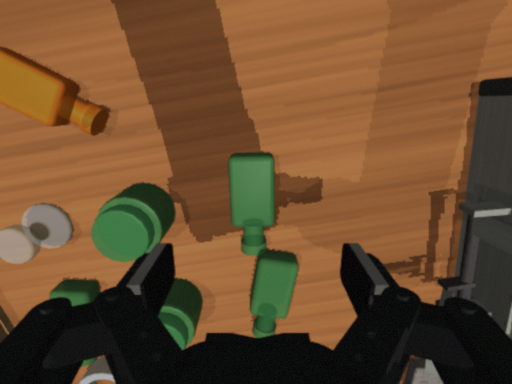

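F1 is at (252,190) with its body upright in the picture and its neck down at (254,250), so it lines up with the fingers. F2 touches it at (273,285).

```bash
python3 -c "
from h import *
_,d=load('f1')
a=plane(d,252,157,.026);b=plane(d,254,222,.026);print(a,b,(a+b)/2)
m=(a+b)/2
go(m[0],m[1],.004,170)
a=plane(d,276,254,.026);b=plane(d,268,318,.026);print('F2',a,b,(a+b)/2)
"
```

```text
[0.39774087 0.01588494 0.026     ] [0.45598585 0.00731648 0.026     ] [0.42686336 0.01160071 0.026     ]
{'pos': [430.2, 14.5, 120.4], 'yaw': np.float64(170.2), 'tilt': [0.0, -0.001], 'shift': [2.8, -3.5, 116.4], 'open': 85.3, 'F': [-0.2, 0.9, 1.2], 't': 4.2, 'j7': np.float64(1.37), 'rz': np.float64(0.004)}
F2 [0.49128578 0.02187034 0.026     ] [0.56162368 0.00300466 0.026     ] [0.52645473 0.0124375  0.026     ]
```

```bash
python3 -m handwheel '[[0,-1,20,0,0,0],[0,-1,20,0,0,0],[1,-1,20,0,0,0],[1,0,20,0,0,0],[0,0,20,0,0,0],[0,0,16,0,0,0],[0,0,0,0,0,0]]'
python3 -m handwheel '[[0,0,0,0,0,0],[0,0,0,0,0,0],[0,0,0,0,0,0],[0,0,0,0,0,0],[0,0,0,0,0,0],[0,0,0,0,0,0],[0,0,0,0,0,0],[0,0,0,0,0,0]]' 0 60
python3 -m handwheel '[[0,0,-10,0,0,0],[0,0,-20,0,0,0],[0,0,-30,0,0,0],[0,0,-30,0,0,0],[0,0,-30,0,0,0],[0,0,-30,0,0,0],[0,0,-30,0,0,0],[0,0,-20,0,0,0],[0,0,0,0,0,0]]'
python3 -c "
from h import *
go(.5,.20,.21,265)"
```

```text
t: 4.95
ee_pos: [0.4262, 0.0114, 0.0029]
eef_rot: [-0.267, -3.127, 0.001]
contact_force: [-0.2, -0.2, -0.0]
opening: 0.0855
finger_force: 0.0
t: 5.75
ee_pos: [0.4286, 0.0113, 0.0054]
eef_rot: [0.266, 3.128, 0.002]
contact_force: [0.0, -0.1, 6.9]
opening: 0.0389
finger_force: 60.6
t: 6.65
ee_pos: [0.4295, 0.0113, 0.2074]
eef_rot: [0.266, 3.124, 0.005]
contact_force: [0.6, -0.0, -1.9]
opening: 0.0389
finger_force: 60.8
{'pos': [429.5, 11.3, 207.4], 'yaw': np.float64(170.3), 'tilt': [0.006, -0.004], 'shift': [-37.6, 197.9, -1.6], 'open': 38.9, 'F': [0.6, -0.0, -1.9], 't': 6.7, 'j7': np.float64(1.29), 'rz': np.float64(-1.654)}
```

```bash
python3 -m handwheel '[[-3,20,0,0,0,0],[-3,20,0,0,0,0],[-4,20,0,0,0,0],[-4,20,0,0,0,0],[-4,20,0,0,0,0],[-4,20,0,0,0,0],[-4,20,0,0,0,0],[-4,20,0,0,0,0],[-4,20,0,0,0,0],[-4,20,0,0,0,0]]'
python3 -m handwheel '[[0,0,0,0,0,-0.12],[0,0,0,0,0,-0.12],[0,0,0,0,0,-0.12],[0,0,0,0,0,-0.12],[0,0,0,0,0,-0.12],[0,0,0,0,0,-0.12],[0,0,0,0,0,-0.12],[0,0,0,0,0,-0.12],[0,0,0,0,0,-0.12],[0,0,0,0,0,-0.12],[0,0,0,0,0,-0.12],[0,0,0,0,0,-0.12],[0,0,0,0,0,-0.12],[0,0,0,0,0,-0.09],[0,0,0,0,0,0]]'
python3 -c "
from h import *
go(.444,.29,.15,265)
shot('wrist','c1')"
```

```text
t: 7.65
ee_pos: [0.4995, 0.2035, 0.2042]
eef_rot: [-0.266, -3.13, 0.0]
contact_force: [0.5, -0.0, -1.8]
opening: 0.0389
finger_force: 60.7
t: 9.15
ee_pos: [0.4992, 0.2026, 0.2042]
eef_rot: [-2.118, 2.32, 0.0]
contact_force: [0.1, -0.1, -1.2]
opening: 0.0391
finger_force: 60.6
{'pos': [499.2, 202.6, 204.2], 'yaw': np.float64(-95.2), 'tilt': [0.0, -0.0], 'shift': [-82.1, 62.9, 54.3], 'open': 39.1, 'F': [0.1, -0.1, -1.2], 't': 9.2, 'j7': np.float64(2.62), 'rz': np.float64(-0.004)}
```

View pics/c1.png

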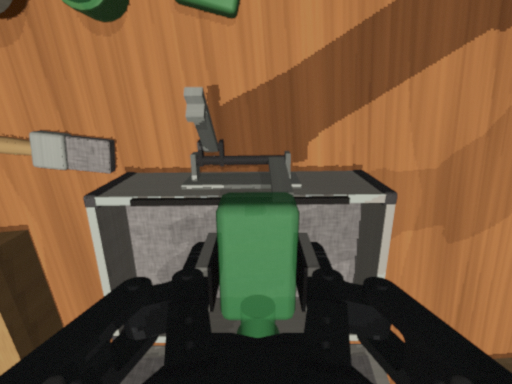

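The case's front rim corners are at (89,198) and (394,198), level in the picture, so the case yaw matches the tool. The flask is held with its neck towards the hinge. The hook lies fallen outward at (196,100).

```bash
python3 -c "
from h import *
_,d=load('c1')
a=plane(d,89,202,.095);b=plane(d,394,198,.095);print(a,b,np.linalg.norm(a-b))
u=(a-b)/np.linalg.norm(a-b);u[2]=0;x=np.array([-u[1],u[0],0]);c=(a+b)/2+.085*x;c[2]=0
print('yaw',np.arctan2(u[1],u[0]),'centre',c)
np.save('case.npy',np.array([c,x,-u]))
for y in(.08,0,-.08):
  p=c-.012*x-u*y;print(y,p)
p=c-.012*x-u*.08
go(p[0],p[1],.204,265)
print(np.degrees(np.arctan2(-x[1],-x[0])))
"
```

```text
[0.65640934 0.20114918 0.095     ] [0.37375383 0.22314565 0.095     ] 0.2835101075957262
yaw -0.0776642342048449 centre [0.52167641 0.2968912  0.        ]
0.08 [0.44098652 0.29113426 0.        ]
0 [0.52074537 0.28492737 0.        ]
-0.08 [0.60050423 0.27872048 0.        ]
{'pos': [499.2, 202.4, 204.2], 'yaw': np.float64(-95.3), 'tilt': [0.0, -0.0], 'shift': [-83.0, 66.1, 0.2], 'open': 38.9, 'F': [-0.1, 0.3, -1.3], 't': 9.2, 'j7': np.float64(2.62), 'rz': np.float64(-0.005)}
-94.44983283905319
```

```bash
python3 -m handwheel '[[-17,13,0,0,0,0],[-17,13,0,0,0,0],[-17,13,0,0,0,0],[-17,13,0,0,0,0],[-15,14,0,0,0,0],[0,0,20,0,0,0],[0,0,20,0,0,0],[0,0,20,0,0,0],[0,0,20,0,0,0],[0,0,20,0,0,0],[0,0,20,0,0,0],[0,0,20,0,0,0],[0,0,12,0,0,0],[0,0,8,0,0,0],[0,0,0,0,0,0]]'
python3 -m handwheel '[[0,0,0,0,0,0],[0,0,0,0,0,0],[0,0,0,0,0,0],[0,0,0,0,0,0]]' 60
python3 -m handwheel '[[0,0,-10,0,0,0],[0,0,-20,0,0,0],[0,0,-30,0,0,0],[0,0,-30,0,0,0],[0,0,-30,0,0,0],[0,0,-30,0,0,0],[0,0,-20,0,0,0],[0,0,0,0,0,0]]'
python3 -c "
from h import *
go(.5265,.0124,.12,165)
shot('wrist','c2')"
```

```text
t: 10.7
ee_pos: [0.4403, 0.2903, 0.0436]
eef_rot: [2.117, -2.319, -0.0]
contact_force: [0.4, 0.1, -1.1]
opening: 0.0389
finger_force: 60.8
t: 11.1
ee_pos: [0.4418, 0.2912, 0.0454]
eef_rot: [-2.116, 2.318, -0.0]
contact_force: [1.9, 0.6, 3.2]
opening: 0.0604
finger_force: 1.5
t: 11.9
ee_pos: [0.4419, 0.2917, 0.2181]
eef_rot: [-2.114, 2.315, -0.0]
contact_force: [-0.1, 0.4, -1.4]
opening: 0.0597
finger_force: 0.0
{'pos': [441.9, 291.7, 218.1], 'yaw': np.float64(-95.2), 'tilt': [0.005, 0.004], 'shift': [270.9, -109.0, 97.2], 'open': 59.7, 'F': [-0.1, 0.4, -1.4], 't': 11.9, 'j7': np.float64(2.41), 'rz': np.float64(1.742)}
```

View pics/c2.png

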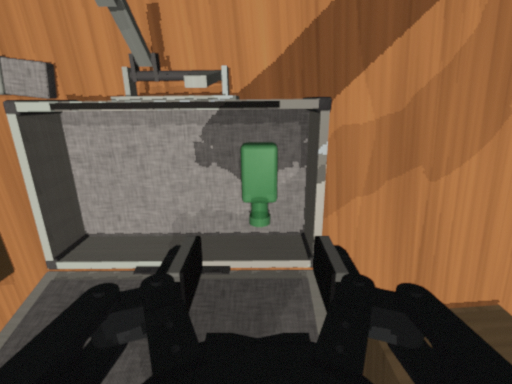

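F1 lies in the case at (260,185). Next is F2: shift 271/-109, turn +1.74, then go down.

```bash
python3 -m handwheel '[[27,-11,0,0,0,0],[27,-11,0,0,0,0],[27,-11,0,0,0,0],[27,-11,0,0,0,0],[27,-11,0,0,0,0],[27,-11,0,0,0,0],[27,-11,0,0,0,0],[27,-11,0,0,0,0],[27,-11,0,0,0,0],[27,-10,0,0,0,0]]' 85
python3 -m handwheel '[[0,0,0,0,0,0.12],[0,0,0,0,0,0.12],[0,0,0,0,0,0.12],[0,0,0,0,0,0.12],[0,0,0,0,0,0.12],[0,0,0,0,0,0.12],[0,0,0,0,0,0.12],[0,0,0,0,0,0.12],[0,0,0,0,0,0.12],[0,0,0,0,0,0.12],[0,0,0,0,0,0.12],[0,0,0,0,0,0.12],[0,0,0,0,0,0.12],[0,0,0,0,0,0.12],[0,0,20,0,0,0.06],[0,0,30,0,0,0],[0,0,30,0,0,0],[0,0,20,0,0,0],[0,0,0,0,0,0]]'
python3 -c "
from h import *
near('f2',(.54,.01),z=.026)
go(.5265,.0124,.005,165)"
```

```text
t: 12.95
ee_pos: [0.5209, 0.0199, 0.2119]
eef_rot: [2.11, -2.319, -0.002]
contact_force: [-0.2, -0.3, -0.8]
opening: 0.0851
finger_force: 0.0
t: 14.85
ee_pos: [0.5176, 0.0224, 0.1095]
eef_rot: [-0.405, -3.104, 0.006]
contact_force: [-0.3, 0.4, 0.7]
opening: 0.0847
finger_force: 0.0
flask [array([0.5422, 0.0096]), np.float64(-18.9624), np.float64(0.0962), np.float64(0.0378)] [251. 219.] 3830
{'pos': [519.4, 22.5, 111.5], 'yaw': np.float64(165.1), 'tilt': [-0.007, 0.004], 'shift': [-10.2, -7.5, 106.5], 'open': 84.9, 'F': [0.8, -0.9, 0.2], 't': 14.9, 'j7': np.float64(1.27), 'rz': np.float64(0.002)}
```

```bash
python3 -m handwheel '[[-4,-2,20,0,0,0],[-4,-2,20,0,0,0],[-4,-2,20,0,0,0],[0,0,20,0,0,0.07],[0,0,16,0,0,0],[0,0,10,0,0,0],[0,0,0,0,0,0]]'
python3 -m handwheel '[[0,0,0,0,0,0],[0,0,0,0,0,0],[0,0,0,0,0,0],[0,0,0,0,0,0],[0,0,0,0,0,0],[0,0,0,0,0,0],[0,0,0,0,0,0],[0,0,0,0,0,0]]' 0 60
python3 -m handwheel '[[0,0,-10,0,0,0],[0,0,-20,0,0,0],[0,0,-30,0,0,0],[0,0,-30,0,0,0],[0,0,-30,0,0,0],[0,0,-30,0,0,0],[0,0,-30,0,0,0],[0,0,-20,0,0,0],[0,0,0,0,0,0]]'
python3 -c "
from h import *
go(.521,.285,.21,265.5)"
```

```text
t: 15.6
ee_pos: [0.5311, 0.0138, 0.0072]
eef_rot: [-0.514, -3.096, 0.002]
contact_force: [-0.1, 0.9, -0.1]
opening: 0.0848
finger_force: 0.0
t: 16.4
ee_pos: [0.5327, 0.0137, 0.0087]
eef_rot: [0.515, 3.098, -0.001]
contact_force: [-0.6, -0.4, 6.7]
opening: 0.0386
finger_force: 62.8
t: 17.3
ee_pos: [0.5337, 0.0139, 0.2108]
eef_rot: [0.515, 3.094, 0.002]
contact_force: [0.7, 0.6, -1.3]
opening: 0.0384
finger_force: 61.9
{'pos': [533.7, 13.9, 210.8], 'yaw': np.float64(161.1), 'tilt': [0.004, -0.002], 'shift': [99.8, 252.4, 0.8], 'open': 38.4, 'F': [0.7, 0.6, -1.3], 't': 17.3, 'j7': np.float64(1.2), 'rz': np.float64(-1.822)}
```

```bash
python3 -m handwheel '[[10,25,0,0,0,0],[10,25,0,0,0,0],[10,25,0,0,0,0],[10,25,0,0,0,0],[10,25,0,0,0,0],[10,25,0,0,0,0],[10,25,0,0,0,0],[10,25,0,0,0,0],[10,26,0,0,0,0],[10,26,0,0,0,0]]'
python3 -m handwheel '[[0,0,0,0,0,-0.12],[0,0,0,0,0,-0.12],[0,0,0,0,0,-0.12],[0,0,0,0,0,-0.12],[0,0,0,0,0,-0.12],[0,0,0,0,0,-0.12],[0,0,0,0,0,-0.12],[0,0,0,0,0,-0.12],[0,0,0,0,0,-0.12],[0,0,0,0,0,-0.12],[0,0,0,0,0,-0.12],[0,0,0,0,0,-0.12],[0,0,0,0,0,-0.12],[0,0,0,0,0,-0.12],[0,0,0,0,0,-0.12],[0,0,0,0,0,0]]'
python3 -c "
from h import *
go(.521,.285,.046,265.5)"
```

```text
t: 18.3
ee_pos: [0.5176, 0.285, 0.2055]
eef_rot: [-0.515, -3.095, 0.005]
contact_force: [0.6, -1.1, -1.3]
opening: 0.039
finger_force: 61.9
t: 19.9
ee_pos: [0.5178, 0.2839, 0.2056]
eef_rot: [2.104, -2.327, -0.002]
contact_force: [0.2, -0.4, -2.0]
opening: 0.0388
finger_force: 61.9
{'pos': [517.8, 283.9, 205.6], 'yaw': np.float64(-95.8), 'tilt': [-0.003, -0.004], 'shift': [-1.8, -3.7, 159.6], 'open': 38.8, 'F': [0.2, -0.4, -2.0], 't': 19.9, 'j7': np.float64(2.42), 'rz': np.float64(-0.022)}
```

```bash
python3 -m handwheel '[[-2,-4,20,0,0,0],[0,0,20,0,0,-0.02],[0,0,20,0,0,0],[0,0,20,0,0,0],[0,0,20,0,0,0],[0,0,20,0,0,0],[0,0,20,0,0,0],[0,0,10,0,0,0],[0,0,8,0,0,0],[0,0,0,0,0,0]]'
python3 -m handwheel '[[0,0,0,0,0,0],[0,0,0,0,0,0],[0,0,0,0,0,0],[0,0,0,0,0,0]]' 60
python3 -m handwheel '[[0,0,-10,0,0,0],[0,0,-20,0,0,0],[0,0,-30,0,0,0],[0,0,-30,0,0,0],[0,0,-30,0,0,0],[0,0,-30,0,0,0],[0,0,-20,0,0,0],[0,0,0,0,0,0]]'
python3 -c "
from h import *
near('c3',(.521,.29),z=.061)
go(.532,-.190,.12,166)"
```

```text
t: 20.9
ee_pos: [0.522, 0.2857, 0.0483]
eef_rot: [2.127, -2.307, -0.001]
contact_force: [1.2, 0.1, -1.6]
opening: 0.0388
finger_force: 61.9
t: 21.3
ee_pos: [0.5232, 0.2864, 0.0501]
eef_rot: [2.13, -2.309, -0.0]
contact_force: [0.1, -0.0, -0.1]
opening: 0.0599
finger_force: 0.0
t: 22.1
ee_pos: [0.525, 0.2876, 0.224]
eef_rot: [-2.126, 2.304, -0.002]
contact_force: [-0.2, 0.3, 0.8]
opening: 0.0598
finger_force: 0.0
flask [array([0.5245, 0.2982]), np.float64(87.7468), np.float64(0.0938), np.float64(0.0385)] [259. 182.] 1814
{'pos': [523.9, 286.8, 221.6], 'yaw': np.float64(-94.6), 'tilt': [0.001, 0.002], 'shift': [474.8, -46.2, 101.0], 'open': 60.3, 'F': [0.2, 0.5, 0.7], 't': 22.1, 'j7': np.float64(2.44), 'rz': np.float64(1.735)}
```

```bash
python3 -m handwheel '[[32,-3,0,0,0,0],[32,-3,0,0,0,0],[32,-3,0,0,0,0],[32,-3,0,0,0,0],[32,-3,0,0,0,0],[32,-3,0,0,0,0],[32,-3,0,0,0,0],[32,-3,0,0,0,0],[32,-3,0,0,0,0],[32,-3,0,0,0,0],[32,-3,0,0,0,0],[32,-3,0,0,0,0],[32,-3,0,0,0,0],[32,-3,0,0,0,0],[26,-4,0,0,0,0]]' 64
python3 -m handwheel '[[0,0,0,0,0,0.12],[0,0,0,0,0,0.12],[0,0,0,0,0,0.12],[0,0,0,0,0,0.12],[0,0,0,0,0,0.12],[0,0,0,0,0,0.12],[0,0,0,0,0,0.12],[0,0,0,0,0,0.12],[0,0,0,0,0,0.12],[0,0,0,0,0,0.12],[0,0,0,0,0,0.12],[0,0,0,0,0,0.12],[0,0,0,0,0,0.12],[0,0,0,0,0,0.12],[0,0,20,0,0,0.06],[0,0,30,0,0,0],[0,0,30,0,0,0],[0,0,20,0,0,0],[0,0,0,0,0,0]]'
python3 -c "
from h import *
near('f3',(.54,-.19),z=.026)
go(.531,-.191,.006,166)"
```

```text
t: 23.65
ee_pos: [0.5292, -0.1535, 0.2159]
eef_rot: [2.123, -2.303, -0.008]
contact_force: [0.5, 0.7, -1.5]
opening: 0.0638
finger_force: 0.0
t: 25.55
ee_pos: [0.526, -0.1508, 0.113]
eef_rot: [-0.386, -3.101, 0.004]
contact_force: [-1.8, 0.3, -0.1]
opening: 0.064
finger_force: 0.0
flask [array([ 0.5426, -0.1949]), np.float64(-11.9895), np.float64(0.0952), np.float64(0.039)] [213. 218.] 3795
{'pos': [527.8, -151.0, 115.1], 'yaw': np.float64(165.8), 'tilt': [-0.013, 0.005], 'shift': [-14.3, -37.5, 109.1], 'open': 64.0, 'F': [-0.1, -0.1, 0.2], 't': 25.6, 'j7': np.float64(1.24), 'rz': np.float64(-0.004)}
```

```bash
python3 -m handwheel '[[-4,-13,0,0,0,0],[-4,-13,0,0,0,0],[-3,-13,0,0,0,-0.035],[0,0,20,0,0,0],[0,0,20,0,0,0],[0,0,20,0,0,0],[0,0,20,0,0,0],[0,0,16,0,0,0],[0,0,12,0,0,0],[0,0,0,0,0,0]]'
python3 -m handwheel '[[0,0,0,0,0,0],[0,0,0,0,0,0],[0,0,0,0,0,0],[0,0,0,0,0,0],[0,0,0,0,0,0],[0,0,0,0,0,0],[0,0,0,0,0,0],[0,0,0,0,0,0]]' 0 60
python3 -m handwheel '[[0,0,-10,0,0,0],[0,0,-20,0,0,0],[0,0,-30,0,0,0],[0,0,-30,0,0,0],[0,0,-30,0,0,0],[0,0,-30,0,0,0],[0,0,-30,0,0,0],[0,0,-20,0,0,0],[0,0,0,0,0,0]]'
python3 -c "
from h import *
go(.6005,.279,.21,265.5)"
```

```text
t: 26.6
ee_pos: [0.5289, -0.1927, 0.0079]
eef_rot: [-0.335, -3.113, 0.006]
contact_force: [-0.4, -1.0, -0.5]
opening: 0.0639
finger_force: 0.0
t: 27.4
ee_pos: [0.531, -0.1926, 0.0104]
eef_rot: [-0.334, -3.118, 0.008]
contact_force: [-2.1, 0.3, 6.1]
opening: 0.0386
finger_force: 62.5
t: 28.3
ee_pos: [0.5333, -0.1917, 0.2123]
eef_rot: [-0.334, -3.121, 0.009]
contact_force: [0.2, -0.3, -0.9]
opening: 0.0387
finger_force: 61.7
{'pos': [533.3, -191.7, 212.3], 'yaw': np.float64(167.8), 'tilt': [-0.002, 0.006], 'shift': [34.0, 474.3, -0.5], 'open': 38.7, 'F': [0.2, -0.3, -0.9], 't': 28.3, 'j7': np.float64(1.41), 'rz': np.float64(-1.706)}
```

```bash
python3 -m handwheel '[[2,30,0,0,0,0],[2,30,0,0,0,0],[2,30,0,0,0,0],[2,30,0,0,0,0],[2,30,0,0,0,0],[2,30,0,0,0,0],[2,30,0,0,0,0],[2,30,0,0,0,0],[2,30,0,0,0,0],[2,30,0,0,0,0],[2,30,0,0,0,0],[2,30,0,0,0,0],[2,30,0,0,0,0],[2,30,0,0,0,0],[3,30,0,0,0,0],[3,26,0,0,0,0]]'
python3 -m handwheel '[[0,0,0,0,0,-0.12],[0,0,0,0,0,-0.12],[0,0,0,0,0,-0.12],[0,0,0,0,0,-0.12],[0,0,0,0,0,-0.12],[0,0,0,0,0,-0.12],[0,0,0,0,0,-0.12],[0,0,0,0,0,-0.12],[0,0,0,0,0,-0.12],[0,0,0,0,0,-0.12],[0,0,0,0,0,-0.12],[0,0,0,0,0,-0.12],[0,0,0,0,0,-0.12],[0,0,0,0,0,-0.12],[0,0,0,0,0,-0.025],[0,0,0,0,0,0]]'
python3 -c "
from h import *
go(.601,.279,.048,265.5)"
```

```text
t: 29.9
ee_pos: [0.598, 0.282, 0.2049]
eef_rot: [-0.331, -3.113, 0.008]
contact_force: [0.0, 0.1, -1.1]
opening: 0.0386
finger_force: 61.7
t: 31.5
ee_pos: [0.5986, 0.2803, 0.2057]
eef_rot: [2.123, -2.301, -0.007]
contact_force: [-0.3, -0.1, -0.4]
opening: 0.0383
finger_force: 61.7
{'pos': [598.6, 280.3, 205.7], 'yaw': np.float64(-94.6), 'tilt': [-0.005, -0.01], 'shift': [0.4, -4.2, 157.6], 'open': 38.3, 'F': [-0.3, -0.1, -0.4], 't': 31.5, 'j7': np.float64(2.09), 'rz': np.float64(-0.002)}
```

```bash
python3 -m handwheel '[[0,-4,20,0,0,0],[0,0,20,0,0,0],[0,0,20,0,0,0],[0,0,20,0,0,0],[0,0,20,0,0,0],[0,0,20,0,0,0],[0,0,20,0,0,0],[0,0,10,0,0,0],[0,0,7,0,0,0],[0,0,0,0,0,0]]'
python3 -m handwheel '[[0,0,0,0,0,0],[0,0,0,0,0,0],[0,0,0,0,0,0],[0,0,0,0,0,0]]' 60
python3 -m handwheel '[[0,0,-10,0,0,0],[0,0,-20,0,0,0],[0,0,-30,0,0,0],[0,0,-30,0,0,0],[0,0,-30,0,0,0],[0,0,-30,0,0,0],[0,0,-20,0,0,0],[0,0,0,0,0,0]]'
python3 -c "
from h import *
near('c4',(.6,.29),z=.061)
go(.54,.05,.30,175)"
```

```text
t: 32.5
ee_pos: [0.6015, 0.2798, 0.0492]
eef_rot: [2.125, -2.301, -0.006]
contact_force: [-0.2, -0.7, -0.9]
opening: 0.0383
finger_force: 61.6
t: 32.9
ee_pos: [0.6021, 0.2802, 0.0507]
eef_rot: [2.127, -2.302, -0.005]
contact_force: [-0.2, 0.4, 0.6]
opening: 0.06
finger_force: 0.0
t: 33.7
ee_pos: [0.6044, 0.2827, 0.2256]
eef_rot: [2.132, -2.307, -0.004]
contact_force: [0.3, -0.3, -0.3]
opening: 0.0598
finger_force: 0.0
flask [array([0.6036, 0.2934]), np.float64(87.2273), np.float64(0.0941), np.float64(0.0381)] [258. 181.] 1865
{'pos': [603.7, 281.6, 223.1], 'yaw': np.float64(-94.5), 'tilt': [-0.001, -0.005], 'shift': [236.0, 45.6, -76.4], 'open': 59.9, 'F': [-0.1, 0.6, -1.0], 't': 33.8, 'j7': np.float64(2.1), 'rz': np.float64(1.579)}
```

View pics/c4.png

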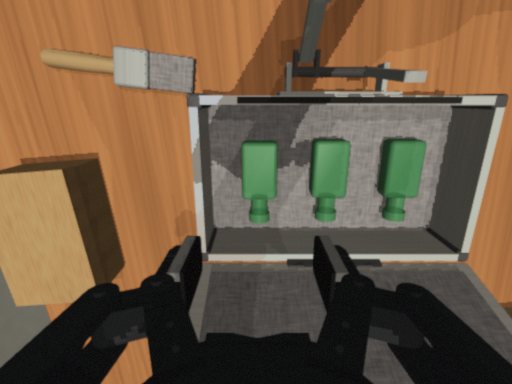

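All three flasks lie in the case at (259,180), (326,178) and (400,178). Next come the jars.

```bash
python3 -m handwheel '[[29,4,-8,0,0,0],[29,4,-8,0,0,0],[29,4,-8,0,0,0],[29,4,-8,0,0,0],[29,4,-8,0,0,0],[29,4,-8,0,0,0],[29,4,-8,0,0,0],[29,4,-8,0,0,0],[29,4,-8,0,0,0]]' 80
python3 -m handwheel '[[0,0,0,0,0,0.12],[0,0,0,0,0,0.12],[0,0,0,0,0,0.12],[0,0,0,0,0,0.12],[0,0,0,0,0,0.12],[0,0,0,0,0,0.12],[0,0,0,0,0,0.12],[0,0,0,0,0,0.12],[0,0,0,0,0,0.12],[0,0,0,0,0,0.12],[0,0,0,0,0,0.12],[0,0,0,0,0,0.12],[0,0,0,0,0,0.12],[0,0,0,0,0,0]]'
python3 -c "
from h import *
near('j0',(.54,-.05),False,z=.045)
img,d=load('j0')
for st,ce,m in blobs(img,300): print(st,np.round(ce),np.round(plane(d,*ce,.045),3))
go(.54,-.09,.15,175)"
```

```text
t: 34.65
ee_pos: [0.5463, 0.022, 0.2927]
eef_rot: [2.125, -2.3, -0.007]
contact_force: [-0.2, -0.6, 0.6]
opening: 0.0802
finger_force: 0.0
t: 36.05
ee_pos: [0.5466, 0.0233, 0.2926]
eef_rot: [-0.106, -3.13, 0.006]
contact_force: [-0.0, 0.4, 0.0]
opening: 0.0799
finger_force: 0.0
jar [ 0.5391 -0.0887] [177. 161.] [ 156  142   43   40 1334]
[ 436   45   76   36 2296] [473.  63.] [0.441 0.3   0.045]
[ 139   59   49   45 1618] [162.  82.] [ 0.436 -0.092  0.045]
[ 425  116   84   30 2055] [463. 130.] [0.524 0.299 0.045]
[ 156  142   43   40 1334] [177. 161.] [ 0.539 -0.089  0.045]
[ 417  174   78   29 1797] [451. 188.] [0.604 0.294 0.045]
[ 162  204   40   42 1215] [182. 224.] [ 0.633 -0.095  0.045]
[ 244  218   34   44 1182] [260. 239.] [0.665 0.019 0.045]
{'pos': [546.7, 23.4, 292.7], 'yaw': np.float64(176.2), 'tilt': [-0.01, 0.004], 'shift': [-2.2, -113.0, 143.2], 'open': 79.9, 'F': [0.4, -0.2, 0.3], 't': 36.1, 'j7': np.float64(1.17), 'rz': np.float64(0.021)}
```

View pics/j0.png

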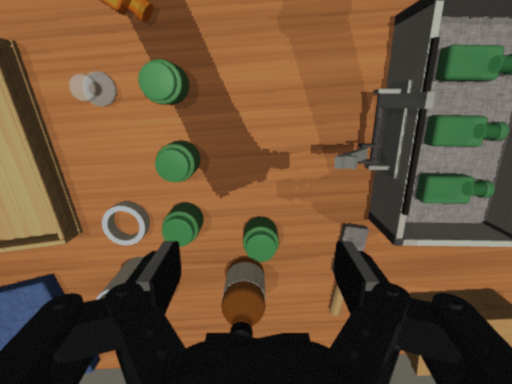

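J2 has been bumped to about (.665,.019), at pixel (260,239). Jars are at (163,82), (177,161), (182,224) and (260,239). The bottle is upright, and J2 stands clear of it.

```bash
python3 -m handwheel '[[-1,-23,10,0,0,0],[-1,-23,10,0,0,0],[-1,-23,10,0,0,0],[0,-23,10,0,0,0],[0,-23,10,0,0,0],[0,0,30,0,0,0],[0,0,30,0,0,0],[0,0,30,0,0,0],[0,0,0,0,0,0]]'
python3 -c "
from h import *
near('j3',(.54,-.09),False,z=.04)
_,d=load('j0')
for p in [(78,236),(8,42)]: print(plane(d,*p,.045))
go(.541,-.092,.018,175)"
```

```text
t: 37.0
ee_pos: [0.5375, -0.0921, 0.1497]
eef_rot: [-0.103, -3.122, 0.003]
contact_force: [-0.8, -0.5, 0.1]
opening: 0.0797
finger_force: 0.0
jar [ 0.5402 -0.0926] [257. 193.] [ 228  161   59   65 2896]
[ 0.64194036 -0.25379078  0.045     ]
[ 0.37722591 -0.27436563  0.045     ]
{'pos': [539.5, -91.9, 152.1], 'yaw': np.float64(176.2), 'tilt': [-0.013, 0.003], 'shift': [-3.2, 0.4, 134.1], 'open': 79.8, 'F': [0.9, -0.4, 0.9], 't': 37.0, 'j7': np.float64(1.28), 'rz': np.float64(0.021)}
```

```bash
python3 -m handwheel '[[-2,0,20,0,0,0],[-2,0,20,0,0,0],[0,0,20,0,0,0],[0,0,20,0,0,0],[0,0,20,0,0,0],[0,0,20,0,0,0],[0,0,12,0,0,0],[0,0,0,0,0,0]]'
python3 -m handwheel '[[0,0,0,0,0,0],[0,0,0,0,0,0],[0,0,0,0,0,0],[0,0,0,0,0,0],[0,0,0,0,0,0],[0,0,0,0,0,0]]' 0 60
python3 -m handwheel '[[0,0,-10,0,0,0],[0,0,-20,0,0,0],[0,0,-30,0,0,0],[0,0,-30,0,0,0],[0,0,-30,0,0,0],[0,0,0,0,0,0]]'
python3 -m handwheel '[[0,-28,0,0,0,0],[0,-28,0,0,0,0],[0,-28,0,0,0,0],[0,-28,0,0,0,0],[0,-28,0,0,0,0],[0,-28,0,0,0,0],[0,-28,0,0,0,0],[0,-28,0,0,0,0],[0,-28,0,0,0,0],[0,-28,0,0,0,0],[0,0,0,0,0,0]]'
python3 -c "
from h import *
shot('wrist','t1')
go(.52,-.37,.03,180)"
```

```text
t: 37.85
ee_pos: [0.544, -0.0927, 0.0215]
eef_rot: [-0.106, -3.13, 0.005]
contact_force: [-0.5, 0.5, 0.6]
opening: 0.0802
finger_force: 0.0
t: 38.45
ee_pos: [0.5457, -0.0928, 0.0236]
eef_rot: [-0.107, -3.134, 0.007]
contact_force: [-0.8, -0.1, 5.6]
opening: 0.0539
finger_force: 63.4
t: 39.05
ee_pos: [0.5483, -0.0921, 0.1465]
eef_rot: [-0.107, -3.14, 0.008]
contact_force: [0.3, 0.6, -1.3]
opening: 0.0542
finger_force: 63.4
t: 40.15
ee_pos: [0.5234, -0.3775, 0.1415]
eef_rot: [-0.119, -3.129, 0.009]
contact_force: [-0.8, -0.9, -2.2]
opening: 0.0541
finger_force: 63.5
{'pos': [524.2, -374.2, 141.6], 'yaw': np.float64(175.8), 'tilt': [-0.01, 0.004], 'shift': [3.4, 4.3, 111.7], 'open': 54.0, 'F': [1.1, -0.4, -1.2], 't': 40.2, 'j7': np.float64(1.71), 'rz': np.float64(-0.073)}
```

View pics/t1.png

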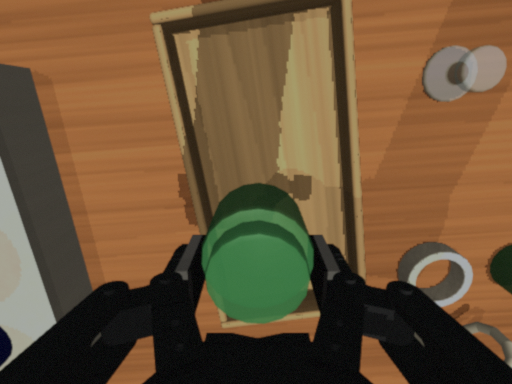

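The tray rim shows corners at (153,17) and (350,0), with the lower-left corner at (222,326). The jar is held over the tray at (258,255).

```bash
python3 -c "
from h import *
_,d=load('t1')
for p in [(153,17),(350,0),(222,326),(362,275),(355,120),(190,150)]: print(p,np.round(plane(d,*p,.045),3))
s,ds=load('scene0');w,dw=load('side0')
for P in [(.37,-.30,.045),(.65,-.28,.045),(.66,-.43,.045),(.38,-.45,.045)]: print(P,np.array(proj(ds,P))/.64,np.array(proj(dw,P))/.64)
"
```

```text
(153, 17) [ 0.381 -0.444  0.045]
(350, 0) [ 0.381 -0.3    0.045]
(222, 326) [ 0.661 -0.425  0.045]
(362, 275) [ 0.612 -0.284  0.045]
(355, 120) [ 0.467 -0.294  0.045]
(190, 150) [ 0.481 -0.431  0.045]
(0.37, -0.3, 0.045) [181.30400111 421.475773  ] [413.2503003  499.94107572]
(0.65, -0.28, 0.045) [377.55717452 501.38271614] [576.09426142 403.05429388]
(0.66, -0.43, 0.045) [301.04646372 623.44002263] [682.35994192 472.40838574]
(0.38, -0.45, 0.045) [ 83.14791998 511.04625346] [516.02075884 610.59718558]
```

```bash
python3 -c "
from h import *
_,d=load('t1')
print(plane(d,258,265,.118+.062))
go(.555,-.361,.035,184)"
```

```text
[ 0.51177215 -0.37617918  0.18      ]
{'pos': [524.2, -374.2, 141.6], 'yaw': np.float64(175.8), 'tilt': [-0.01, 0.004], 'shift': [-30.8, 15.8, 106.3], 'open': 54.0, 'F': [1.1, -0.4, -1.2], 't': 40.2, 'j7': np.float64(1.71), 'rz': np.float64(-0.143)}
```

```bash
python3 -m handwheel '[[-17,8,0,0,0,0],[-18,8,0,0,0,0],[0,0,0,0,0,-0.07],[0,0,0,0,0,-0.07],[0,0,20,0,0,0],[0,0,20,0,0,0],[0,0,20,0,0,0],[0,0,20,0,0,0],[0,0,16,0,0,0],[0,0,10,0,0,0],[0,0,0,0,0,0]]'
python3 -m handwheel '[[0,0,0,0,0,0],[0,0,0,0,0,0],[0,0,0,0,0,0],[0,0,0,0,0,0]]' 68
python3 -m handwheel '[[0,0,-10,0,0,0],[0,0,-20,0,0,0],[0,0,-30,0,0,0],[0,0,-30,0,0,0],[0,0,-30,0,0,0],[0,0,0,0,0,0]]'
python3 -c "
from h import *
near('t2',(.55,-.36),False,z=.048)
go(.641,-.097,.15,175)"
```

```text
t: 41.3
ee_pos: [0.5601, -0.3574, 0.0348]
eef_rot: [0.113, -3.128, 0.002]
contact_force: [-0.3, -0.4, -1.1]
opening: 0.054
finger_force: 63.5
t: 41.7
ee_pos: [0.5616, -0.3587, 0.0373]
eef_rot: [0.112, -3.132, 0.006]
contact_force: [0.1, 0.6, -0.5]
opening: 0.0683
finger_force: 0.0
t: 42.3
ee_pos: [0.5655, -0.3588, 0.1625]
eef_rot: [0.112, -3.139, 0.012]
contact_force: [0.8, -0.8, 0.8]
opening: 0.0679
finger_force: 0.0
jar [ 0.5565 -0.3583] [259. 178.] [ 231  145   59   64 2773]
{'pos': [563.9, -358.5, 159.9], 'yaw': np.float64(-175.9), 'tilt': [-0.004, 0.006], 'shift': [-95.6, 255.4, 8.0], 'open': 67.9, 'F': [-0.1, -0.3, -0.9], 't': 42.4, 'j7': np.float64(1.8), 'rz': np.float64(0.159)}
```

```bash
python3 -m handwheel '[[-10,25,0,0,0,0],[-10,25,0,0,0,0],[-10,25,0,0,0,0],[-10,25,0,0,0,0],[-9,26,0,0,0,0],[-9,26,0,0,0,0],[-9,26,0,0,0,0],[-9,26,0,0,0,0],[-10,26,0,0,0,0],[-10,26,0,0,0,0],[0,0,0,0,0,0.08],[0,0,0,0,0,0.08],[0,0,0,0,0,0]]' 74
python3 -c "
from h import *
near('j4',(.64,-.09),False,z=.04)
go(.64,-.095,.02,175)"
```

```text
t: 43.65
ee_pos: [0.6388, -0.0956, 0.1539]
eef_rot: [-0.137, -3.128, 0.006]
contact_force: [0.8, -0.2, -0.3]
opening: 0.074
finger_force: 0.0
jar [ 0.6386 -0.0998] [253. 188.] [ 225  156   58   64 2797]
{'pos': [638.9, -95.9, 154.0], 'yaw': np.float64(175.0), 'tilt': [-0.01, 0.004], 'shift': [-2.4, 1.6, 134.0], 'open': 74.0, 'F': [0.0, 0.3, -0.6], 't': 43.7, 'j7': np.float64(1.23), 'rz': np.float64(0.001)}
```

```bash
python3 -m handwheel '[[2,-2,20,0,0,0],[2,-2,20,0,0,0],[0,0,20,0,0,0],[0,0,20,0,0,0],[0,0,20,0,0,0],[0,0,20,0,0,0],[0,0,12,0,0,0],[0,0,0,0,0,0]]'
python3 -m handwheel '[[0,0,0,0,0,0],[0,0,0,0,0,0],[0,0,0,0,0,0],[0,0,0,0,0,0],[0,0,0,0,0,0],[0,0,0,0,0,0]]' 0 60
python3 -m handwheel '[[0,0,-10,0,0,0],[0,0,-20,0,0,0],[0,0,-30,0,0,0],[0,0,-30,0,0,0],[0,0,-30,0,0,0],[0,0,-10,0,0,0],[0,0,0,0,0,0]]'
python3 -c "
from h import *
shot('wrist','j4g')
go(.625,-.356,.035,184)"
```

```text
t: 44.5
ee_pos: [0.6323, -0.1002, 0.0208]
eef_rot: [-0.137, -3.126, 0.005]
contact_force: [-0.4, -0.5, -0.4]
opening: 0.074
finger_force: 0.0
t: 45.1
ee_pos: [0.6351, -0.0998, 0.0242]
eef_rot: [-0.139, -3.132, 0.006]
contact_force: [-0.9, 0.1, 5.8]
opening: 0.0542
finger_force: 64.1
t: 45.8
ee_pos: [0.6358, -0.0995, 0.1542]
eef_rot: [-0.139, -3.132, 0.006]
contact_force: [-0.7, -0.7, -1.9]
opening: 0.0543
finger_force: 63.5
{'pos': [634.7, -99.7, 152.4], 'yaw': np.float64(174.9), 'tilt': [-0.009, 0.004], 'shift': [-14.1, -255.7, 118.4], 'open': 54.2, 'F': [-0.4, 0.7, -1.9], 't': 45.9, 'j7': np.float64(1.23), 'rz': np.float64(-0.158)}
```

```bash
python3 -m handwheel '[[-1,-25,0,0,0,0],[-1,-25,0,0,0,0],[-1,-25,0,0,0,0],[-1,-26,0,0,0,0],[-1,-26,0,0,0,0],[-1,-26,0,0,0,0],[-1,-26,0,0,0,0],[-1,-26,0,0,0,0],[-1,-26,0,0,0,0],[-1,-25,0,0,0,0],[0,0,0,0,0,-0.08],[0,0,0,0,0,-0.08],[0,0,0,0,0,0]]'
python3 -c "
from h import *
shot('wrist','j4h')
go(.621,-.357,.036,184)"
```

```text
t: 47.15
ee_pos: [0.621, -0.3551, 0.1507]
eef_rot: [0.112, -3.127, 0.0]
contact_force: [0.5, -0.2, -2.9]
opening: 0.0543
finger_force: 63.5
{'pos': [621.3, -354.9, 151.2], 'yaw': np.float64(-176.0), 'tilt': [-0.012, 0.0], 'shift': [-1.0, -2.0, 115.2], 'open': 54.2, 'F': [-0.3, 0.5, -1.6], 't': 47.2, 'j7': np.float64(1.76), 'rz': np.float64(0.001)}
```

```bash
python3 -c "
from h import *
for n in('t1','j4h'):
  img,d=load(n)
  for st,ce,m in blobs(img,1500): print(n,st,np.round(ce,1))
"
```

```text
t1 [  201   184   114   139 11978] [256.6 255.7]
j4h [ 227   85   65   68 2018] [257.2 124.3]
j4h [  202   198   111   141 11718] [256.7 270.5]
```

```bash
python3 -m handwheel '[[1,-2,20,0,0,0],[0,0,20,0,0,0],[0,0,20,0,0,0],[0,0,20,0,0,0],[0,0,15,0,0,0],[0,0,12,0,0,0],[0,0,8,0,0,0],[0,0,0,0,0,0]]'
python3 -m handwheel '[[0,0,0,0,0,0],[0,0,0,0,0,0],[0,0,0,0,0,0],[0,0,0,0,0,0]]' 68
python3 -m handwheel '[[0,0,-10,0,0,0],[0,0,-20,0,0,0],[0,0,-30,0,0,0],[0,0,-30,0,0,0],[0,0,-30,0,0,0],[0,0,0,0,0,0]]'
python3 -c "
from h import *
near('t3',(.6,-.36),False,z=.048)
go(.665,.016,.16,175)"
```

```text
t: 48.0
ee_pos: [0.613, -0.359, 0.0412]
eef_rot: [0.107, -3.113, 0.006]
contact_force: [-22.8, 4.3, 25.9]
opening: 0.0542
finger_force: 89.1
t: 48.4
ee_pos: [0.621, -0.3574, 0.0383]
eef_rot: [0.113, -3.131, 0.004]
contact_force: [-0.9, -0.6, 1.2]
opening: 0.068
finger_force: 0.0
t: 49.0
ee_pos: [0.6256, -0.3579, 0.1666]
eef_rot: [-0.112, 3.138, -0.012]
contact_force: [0.4, -0.2, 0.4]
opening: 0.0684
finger_force: 0.0
jar [ 0.5957 -0.3596] [259. 154.] [ 226   77   69  134 5191]
{'pos': [624.2, -357.6, 163.8], 'yaw': np.float64(-175.9), 'tilt': [-0.002, 0.006], 'shift': [-67.5, 369.8, 1.4], 'open': 68.0, 'F': [0.2, 0.1, 0.4], 't': 49.0, 'j7': np.float64(1.77), 'rz': np.float64(0.159)}
```

View pics/t3.png

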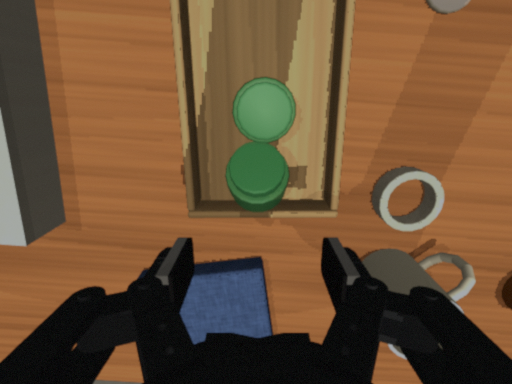

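```bash
python3 -c "
from h import *
_,d=load('t3')
for p in [(190,215),(337,213),(177,40),(350,40)]: print(p,np.round(plane(d,*p,.045),3))
for z in (.046,.062): print(plane(d,264,109,z))
for z in (.05,.06,.07): print(z,plane(d,258,165,z))
"
python3 - <<'E'
import cv2
for n in('scene','side'):
    pass
from h import *
c,d=shot('scene','s2');img,_=load('s2')
cv2.imwrite('pics/s2c.png',cv2.resize(img[250:384,40:260],None,fx=3.4,fy=3.4,interpolation=cv2.INTER_CUBIC))
E
```

```text
(190, 215) [ 0.662 -0.423  0.045]
(337, 213) [ 0.649 -0.278  0.045]
(177, 40) [ 0.506 -0.434  0.045]
(350, 40) [ 0.496 -0.291  0.045]
[ 0.55564003 -0.35787254  0.046     ]
[ 0.55521968 -0.35815329  0.062     ]
0.05 [ 0.60534997 -0.35958985  0.05      ]
0.06 [ 0.6031607  -0.35970162  0.06      ]
0.07 [ 0.60097142 -0.35981339  0.07      ]
```

View pics/s2c.png

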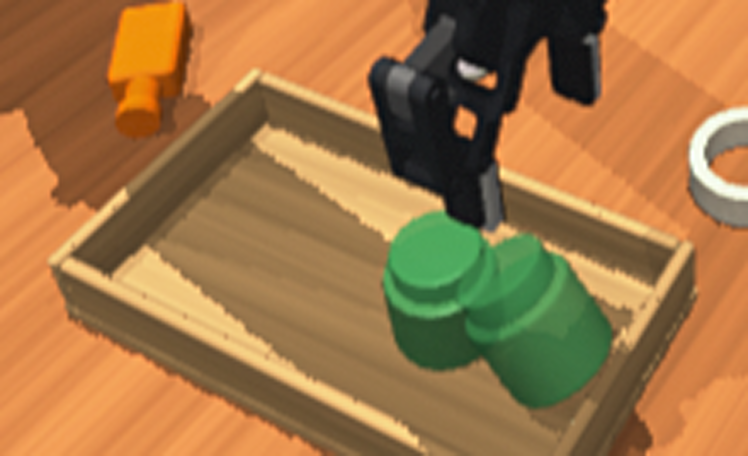

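J4 leans on J3 in the tray, with its base against the +x wall. I'll grip J3 and slide it towards -x so J4 drops upright.

```bash
python3 -c "
from h import *
go(.5545,-.358,.034,184)"
```

```text
{'pos': [622.8, -357.5, 161.5], 'yaw': np.float64(-175.9), 'tilt': [-0.006, 0.004], 'shift': [67.4, 4.9, 127.9], 'open': 67.7, 'F': [1.2, -0.1, -0.6], 't': 49.1, 'j7': np.float64(1.77), 'rz': np.float64(0.002)}
```

```bash
python3 -m handwheel '[[17,1,0,0,0,0],[17,1,0,0,0,0],[17,1,0,0,0,0],[18,2,0,0,0,0],[0,0,25,0,0,0],[0,0,25,0,0,0],[0,0,25,0,0,0],[0,0,25,0,0,0],[0,0,15,0,0,0],[0,0,8,0,0,0],[0,0,0,0,0,0]]' 68
python3 -m handwheel '[[0,0,0,0,0,0],[0,0,0,0,0,0],[0,0,0,0,0,0],[0,0,0,0,0,0],[0,0,0,0,0,0]]' 0 40
python3 -m handwheel '[[5,0,-1,0,0,0],[8,0,-1,0,0,0],[10,0,0,0,0,0],[10,0,0,0,0,0],[10,0,0,0,0,0],[10,0,0,0,0,0],[10,0,0,0,0,0],[6,0,0,0,0,0],[0,0,0,0,0,0]]'
python3 -m handwheel '[[0,0,0,0,0,0],[0,0,0,0,0,0],[0,0,0,0,0,0],[0,0,0,0,0,0]]' 68
python3 -m handwheel '[[0,0,-10,0,0,0],[0,0,-20,0,0,0],[0,0,-30,0,0,0],[0,0,-30,0,0,0],[0,0,-30,0,0,0],[0,0,0,0,0,0]]'
python3 -c "
from h import *
near('t4',(.55,-.36),False,z=.048)
go(.665,.016,.16,175)"
```

```text
t: 50.2
ee_pos: [0.5508, -0.3574, 0.0354]
eef_rot: [0.112, -3.129, 0.003]
contact_force: [0.9, 0.4, -0.7]
opening: 0.0679
finger_force: 0.0
t: 50.7
ee_pos: [0.552, -0.3582, 0.0377]
eef_rot: [0.112, -3.132, 0.006]
contact_force: [-1.6, 0.2, 7.5]
opening: 0.0544
finger_force: 43.1
t: 51.6
ee_pos: [0.4814, -0.3632, 0.039]
eef_rot: [0.11, -3.13, 0.005]
contact_force: [0.0, -0.4, -0.9]
opening: 0.0541
finger_force: 43.6
t: 52.0
ee_pos: [0.4832, -0.3625, 0.0392]
eef_rot: [0.113, -3.131, 0.005]
contact_force: [-0.2, 0.4, -0.6]
opening: 0.0681
finger_force: 0.0
t: 52.6
ee_pos: [0.4871, -0.3633, 0.1645]
eef_rot: [0.113, -3.138, 0.013]
contact_force: [0.5, 0.2, 0.0]
opening: 0.0678
finger_force: 0.0
jar [ 0.5795 -0.3649] [250. 272.] [ 225  235   52   73 3086]
{'pos': [485.5, -362.8, 162.1], 'yaw': np.float64(-175.9), 'tilt': [-0.005, 0.006], 'shift': [-206.2, 365.0, -1.2], 'open': 68.1, 'F': [-0.5, -0.5, -0.2], 't': 52.6, 'j7': np.float64(1.88), 'rz': np.float64(0.159)}
```

View pics/t4.png

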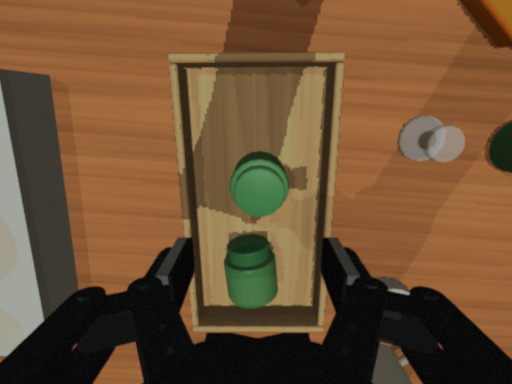

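J4 (250,272) has toppled and lies on its side inside the tray, and J3 stands at (259,185). Lying inside the tray still meets the rule, but I need room, so I'll measure it.

```bash
python3 -c "
from h import *
_,d=load('t4')
for p,z in [((250,305),.02),((249,240),.036),((249,250),.05),((250,280),.064),((228,285),.036),((275,280),.036),((259,195),.062)]: print(p,z,np.round(plane(d,*p,z),3))
for p in [(170,56),(344,56),(193,331),(323,328)]: print(p,np.round(plane(d,*p,.045),3))
"
```

```text
(250, 305) 0.02 [ 0.644 -0.362  0.02 ]
(249, 240) 0.036 [ 0.55  -0.369  0.036]
(249, 250) 0.05 [ 0.553 -0.368  0.05 ]
(250, 280) 0.064 [ 0.579 -0.365  0.064]
(228, 285) 0.036 [ 0.606 -0.388  0.036]
(275, 280) 0.036 [ 0.596 -0.337  0.036]
(259, 195) 0.062 [ 0.491 -0.362  0.062]
(170, 56) [ 0.38  -0.445  0.045]
(344, 56) [ 0.37  -0.3    0.045]
(193, 331) [ 0.664 -0.425  0.045]
(323, 328) [ 0.648 -0.279  0.045]
```

```bash
python3 -m handwheel '[[-20,1,0,0,0,0],[-20,1,0,0,0,0],[-20,2,0,0,0,0],[-20,2,0,0,0,0],[-17,2,0,0,0,0],[-16,2,0,0,0,0],[0,0,25,0,0,0],[0,0,25,0,0,0],[0,0,25,0,0,0],[0,0,25,0,0,0],[0,0,20,0,0,0],[0,0,15,0,0,0],[0,0,5,0,0,0],[0,0,0,0,0,0]]' 74
python3 -c "
from h import *
go(.597,-.363,.022,184)"
python3 -m handwheel '[[0,0,0,0,0,0],[0,0,0,0,0,0],[0,0,0,0,0,0],[0,0,0,0,0,0],[0,0,0,0,0,0]]' 0 30
python3 -m handwheel '[[0,0,-1,0,0,0],[-6,0,-1,0,0,0],[-6,0,0,0,0,0],[-6,0,0,0,0,0],[0,0,0,0,0,0]]'
```

```text
t: 54.05
ee_pos: [0.5933, -0.3448, 0.0169]
eef_rot: [0.11, -3.129, 0.003]
contact_force: [-0.7, 0.5, -0.1]
opening: 0.0745
finger_force: 0.0
{'pos': [593.3, -344.8, 16.9], 'yaw': np.float64(-176.0), 'tilt': [-0.011, 0.001], 'shift': [-2.4, -18.5, -5.1], 'open': 74.5, 'F': [-0.7, 0.5, -0.1], 't': 54.0, 'j7': np.float64(1.68), 'rz': np.float64(0.001)}
t: 54.55
ee_pos: [0.5942, -0.3445, 0.0176]
eef_rot: [0.113, -3.13, 0.004]
contact_force: [0.1, -0.6, -1.5]
opening: 0.0554
finger_force: 31.6
t: 55.05
ee_pos: [0.614, -0.3426, 0.0201]
eef_rot: [0.114, -3.132, 0.004]
contact_force: [1.0, -0.2, -2.3]
opening: 0.0554
finger_force: 31.6
```

```bash
python3 -m handwheel '[[-4,0,0,0,0,0],[-4,0,0,0,0,0],[0,0,0,0,0,0]]'
python3 -m handwheel '[[0,0,1,0,0,0],[0,0,0,0,0,0],[0,0,0,0,0,0],[0,0,0,0,0,0],[0,0,0,0,0,0]]' 74
python3 -m handwheel '[[0,0,-10,0,0,0],[0,0,-20,0,0,0],[0,0,-30,0,0,0],[0,0,-30,0,0,0],[0,0,-30,0,0,0],[0,0,-20,0,0,0],[0,0,0,0,0,0]]'
python3 -c "
from h import *
near('t5',(.55,-.36),False,z=.048)
go(.665,.016,.16,175)"
```

```text
t: 55.35
ee_pos: [0.6211, -0.3425, 0.0198]
eef_rot: [0.113, -3.131, 0.004]
contact_force: [0.6, 0.1, -1.7]
opening: 0.0553
finger_force: 31.6
t: 55.85
ee_pos: [0.6204, -0.3429, 0.0189]
eef_rot: [0.112, -3.131, 0.005]
contact_force: [-0.5, -0.0, 0.0]
opening: 0.0743
finger_force: 0.0
t: 56.55
ee_pos: [0.6246, -0.3427, 0.165]
eef_rot: [0.112, -3.139, 0.011]
contact_force: [-0.6, -0.5, 0.0]
opening: 0.0738
finger_force: 0.0
jar [ 0.4902 -0.3628] [245.  24.] [ 212    0   68   62 2816]
jar [ 0.6059 -0.3434] [259. 167.] [ 231  131   57   72 3625]
{'pos': [623.2, -342.5, 162.3], 'yaw': np.float64(-175.9), 'tilt': [-0.004, 0.005], 'shift': [-67.4, 354.6, 0.2], 'open': 74.1, 'F': [-0.5, -0.1, -1.0], 't': 56.6, 'j7': np.float64(1.74), 'rz': np.float64(0.159)}
```

View pics/t5.png

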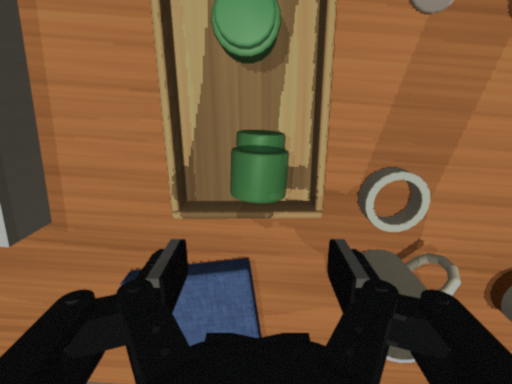

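J4 lies along the +x end (259,167) and J3 stands at x .490. I'll slide J3 8 mm towards -x to even the gaps, then fetch J2.

```bash
python3 -m handwheel '[[22,2,0,0,0,0],[22,2,0,0,0,0],[22,2,0,0,0,0],[22,2,0,0,0,0],[22,2,0,0,0,0],[24,2,0,0,0,0],[0,0,25,0,0,0],[0,0,25,0,0,0],[0,0,25,0,0,0],[0,0,25,0,0,0],[0,0,15,0,0,0],[0,0,8,0,0,0],[0,0,0,0,0,0]]' 74
python3 -m handwheel '[[0,0,0,0,0,0],[0,0,0,0,0,0],[0,0,0,0,0,0],[0,0,0,0,0,0]]' 0 40
python3 -m handwheel '[[4,0,0,0,0,0],[4,0,0,0,0,0],[0,0,0,0,0,0]]'
python3 -m handwheel '[[0,0,0,0,0,0],[0,0,0,0,0,0],[0,0,0,0,0,0]]' 74
python3 -m handwheel '[[0,0,-10,0,0,0],[0,0,-20,0,0,0],[0,0,-30,0,0,0],[0,0,-30,0,0,0],[0,0,-30,0,0,0],[0,0,-10,0,0,0],[0,0,0,0,0,0]]'
python3 -c "
from h import *
near('t6',(.5,-.36),False,z=.048)
go(.665,.016,.16,175)"
```

```text
t: 57.9
ee_pos: [0.5013, -0.3643, 0.0566]
eef_rot: [-0.106, 3.118, -0.077]
contact_force: [-2.8, -20.9, 69.1]
opening: 0.0739
finger_force: 34.3
t: 58.3
ee_pos: [0.5058, -0.3739, 0.0644]
eef_rot: [-0.1, 3.107, -0.103]
contact_force: [-5.9, -28.4, 92.9]
opening: 0.0452
finger_force: 52.8
t: 58.6
ee_pos: [0.4974, -0.3713, 0.0649]
eef_rot: [-0.101, 3.109, -0.097]
contact_force: [-10.7, -21.0, 106.1]
opening: 0.0441
finger_force: 60.0
t: 58.9
ee_pos: [0.4938, -0.3618, 0.0571]
eef_rot: [-0.107, 3.117, -0.071]
contact_force: [-5.1, -14.7, 71.9]
opening: 0.0738
finger_force: 36.4
t: 59.6
ee_pos: [0.4797, -0.3408, 0.1679]
eef_rot: [0.112, -3.132, 0.007]
contact_force: [-0.0, -0.2, 0.2]
opening: 0.074
finger_force: 0.0
jar [ 0.4846 -0.3623] [235. 190.] [ 206  158   57   63 2762]
{'pos': [478.7, -340.5, 166.4], 'yaw': np.float64(-175.9), 'tilt': [-0.01, 0.002], 'shift': [-211.3, 342.3, 3.5], 'open': 73.6, 'F': [-0.4, 0.2, -1.0], 't': 59.6, 'j7': np.float64(1.86), 'rz': np.float64(0.159)}
```

I had the sideways sign wrong and a finger came down on the jar's shoulder. Nothing was lost, and J3 now stands at x .485. From here I'll check the position before each descent. Next is J2.

```bash
python3 -m handwheel '[[-15,24,0,0,0,0],[-15,24,0,0,0,0],[-15,24,0,0,0,0],[-15,24,0,0,0,0],[-15,24,0,0,0,0],[-15,24,0,0,0,0],[-15,24,0,0,0,0],[-15,24,0,0,0,0],[-15,25,0,0,0,0],[-15,25,0,0,0,0],[-15,25,0,0,0,0],[-15,25,0,0,0,0],[-15,25,0,0,0,0],[-16,25,0,0,0,0],[0,0,0,0,0,0.08],[0,0,0,0,0,0.08],[0,0,0,0,0,0]]' 78
python3 -c "
from h import *
near('j2',(.66,.015),False,z=.04)
go(.66,.016,.02,175)"
```

```text
t: 61.35
ee_pos: [0.6639, 0.0157, 0.1616]
eef_rot: [-0.137, -3.126, 0.007]
contact_force: [-0.4, -1.2, -0.5]
opening: 0.0782
finger_force: 0.0
jar [0.6705 0.0185] [261. 193.] [ 234  161   56   63 2645]
{'pos': [664.0, 15.5, 161.9], 'yaw': np.float64(175.0), 'tilt': [-0.012, 0.005], 'shift': [2.3, 0.9, 142.0], 'open': 78.0, 'F': [0.1, 1.5, -0.6], 't': 61.4, 'j7': np.float64(1.05), 'rz': np.float64(0.001)}
```

View pics/j2.png

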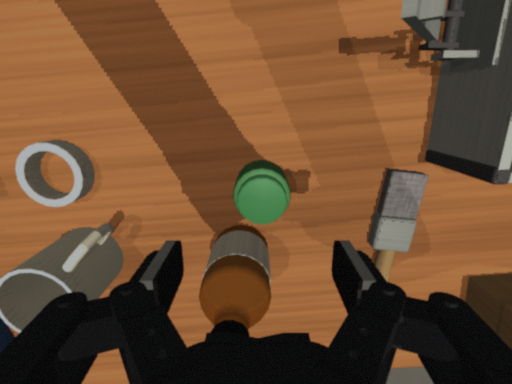

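The jar is at (262,193). The amber bottle's base starts just below it at (240,235), with its top towards (232,330).

```bash
python3 -c "
from h import *
_,d=load('j2')
print('base near',plane(d,240,229,.0),'bottle left/right at z=.05', plane(d,204,275,.07),plane(d,270,275,.07))
print('jar cap', plane(d,262,197,.062))
s,ds=load('scene0');w,dw=load('side0')
# bottle axis from scene: base bottom (543,418), cap top (553,328); side: base(497,325),cap(505,250)
P,e=tri(ds,np.array((554,331))*.64,dw,np.array((505,252))*.64);print(P,e)
P,e=tri(ds,np.array((543,395))*.64,dw,np.array((498,305))*.64);print(P,e)
"
```

```text
base near [ 0.72442121 -0.01039922  0.        ] bottle left/right at z=.05 [ 0.73718915 -0.04139153  0.07      ] [0.74245072 0.02035627 0.07      ]
jar cap [0.66776447 0.01913968 0.062     ]
[ 0.74895592 -0.01287049  0.14256955] 0.0014256172342015548
[ 0.74942587 -0.01293937  0.03643707] 0.001342130744426308
```

```bash
python3 -m handwheel '[[-2,3,20,0,0,0],[0,0,20,0,0,0],[0,0,20,0,0,0],[0,0,20,0,0,0],[0,0,20,0,0,0],[0,0,15,0,0,0],[0,0,10,0,0,0],[0,0,7,0,0,0],[0,0,0,0,0,0]]'
python3 -m handwheel '[[0,0,0,0,0,0],[0,0,0,0,0,0],[0,0,0,0,0,0],[0,0,0,0,0,0],[0,0,0,0,0,0],[0,0,0,0,0,0]]' 0 60
python3 -m handwheel '[[0,0,-10,0,0,0],[0,0,-20,0,0,0],[0,0,-30,0,0,0],[0,0,-30,0,0,0],[0,0,-30,0,0,0],[0,0,-30,0,0,0],[0,0,0,0,0,0]]'
python3 -c "
from h import *
shot('wrist','j2g');img,d=load('j2g')
for st,ce,m in blobs(img,1500): print(st,np.round(ce,1))
go(.549,-.361,.16,184)"
```

```text
t: 62.3
ee_pos: [0.6658, 0.018, 0.0313]
eef_rot: [-0.138, -3.128, 0.006]
contact_force: [-0.9, 0.3, 0.0]
opening: 0.0781
finger_force: 0.0
t: 62.9
ee_pos: [0.6676, 0.0185, 0.0339]
eef_rot: [-0.138, -3.133, 0.005]
contact_force: [0.4, 0.5, 6.3]
opening: 0.0534
finger_force: 63.4
t: 63.6
ee_pos: [0.6705, 0.0198, 0.1886]
eef_rot: [0.139, 3.138, -0.003]
contact_force: [0.5, -0.4, -1.2]
opening: 0.0531
finger_force: 63.2
[ 205  211  105  111 8833] [256.5 266.4]
{'pos': [669.0, 19.2, 185.7], 'yaw': np.float64(174.9), 'tilt': [-0.003, 0.003], 'shift': [85.9, -389.2, 27.2], 'open': 53.5, 'F': [-0.5, -0.1, -2.8], 't': 63.6, 'j7': np.float64(1.05), 'rz': np.float64(-0.158)}
```

```bash
python3 -m handwheel '[[6,-26,0,0,0,0],[6,-26,0,0,0,0],[6,-26,0,0,0,0],[6,-26,0,0,0,0],[6,-26,0,0,0,0],[6,-26,0,0,0,0],[6,-26,0,0,0,0],[6,-26,0,0,0,0],[6,-26,0,0,0,0],[6,-26,0,0,0,0],[6,-26,0,0,0,0],[6,-26,0,0,0,0],[6,-26,0,0,0,0],[6,-26,0,0,0,0],[5,-25,0,0,0,0],[0,0,0,0,0,-0.08],[0,0,0,0,0,-0.08],[0,0,0,0,0,0]]'
python3 -c "
from h import *
shot('wrist','j2h');img,d=load('j2h')
for st,ce,m in blobs(img,700): print(st,np.round(ce,1),plane(d,*ce,.045))
go(.546,-.361,.046,184)"
```

```text
t: 65.45
ee_pos: [0.5434, -0.3608, 0.183]
eef_rot: [0.111, -3.128, 0.001]
contact_force: [-0.5, 0.8, -2.3]
opening: 0.053
finger_force: 63.3
[488  67  24  50 827] [501.5  92.6] [ 0.44201082 -0.14082515  0.045     ]
[ 231   95   58   59 1660] [258.5 129.2] [ 0.49120226 -0.36336474  0.045     ]
[  206   193   104   130 10155] [257.3 259.3] [ 0.63182691 -0.3546291   0.045     ]
{'pos': [543.7, -360.7, 183.3], 'yaw': np.float64(-176.0), 'tilt': [-0.011, 0.001], 'shift': [-3.8, -0.3, 137.2], 'open': 53.2, 'F': [0.5, 0.7, -1.0], 't': 65.5, 'j7': np.float64(1.83), 'rz': np.float64(0.0)}
```

View pics/j2h.png

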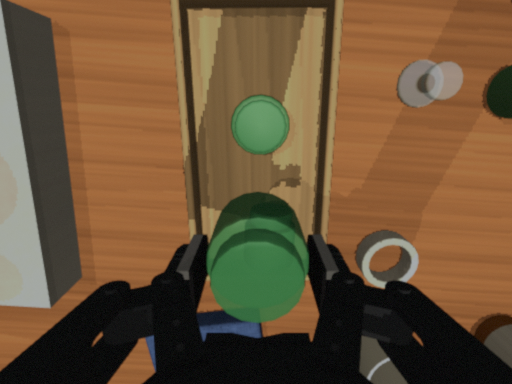

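```bash
python3 -c "
from h import *
_,d=load('j2h')
print(plane(d,257,272,.211)); print('J3 cap',plane(d,260,124,.062))"
```

```text
[ 0.54182166 -0.36116209  0.211     ]
J3 cap [ 0.48511424 -0.36254962  0.062     ]
```

```bash
python3 -m handwheel '[[-2,0,20,0,0,0],[0,0,20,0,0,0],[0,0,20,0,0,0],[0,0,20,0,0,0],[0,0,15,0,0,0],[0,0,0,0,0,0]]'
python3 -m handwheel '[[0,0,10,0,0,0],[0,0,10,0,0,0],[0,0,10,0,0,0],[0,0,0,0,0,0]]'
python3 -m handwheel '[[0,0,8,0,0,0],[0,0,0,0,0,0]]'
```

```text
t: 66.1
ee_pos: [0.5434, -0.3633, 0.0889]
eef_rot: [0.108, -3.126, 0.008]
contact_force: [-2.7, -1.4, 4.7]
opening: 0.0536
finger_force: 64.0
t: 66.5
ee_pos: [0.5441, -0.36, 0.057]
eef_rot: [0.113, -3.127, 0.0]
contact_force: [-0.6, 0.1, -1.1]
opening: 0.0528
finger_force: 63.3
t: 66.7
ee_pos: [0.5452, -0.3607, 0.0503]
eef_rot: [0.113, -3.13, 0.002]
contact_force: [0.5, 0.1, -1.1]
opening: 0.053
finger_force: 63.3
```

```bash
python3 -m handwheel '[[0,0,5,0,0,0],[0,0,0,0,0,0]]'
python3 -m handwheel '[[0,0,0,0,0,0],[0,0,0,0,0,0],[0,0,0,0,0,0],[0,0,0,0,0,0]]' 66
python3 -m handwheel '[[0,0,-10,0,0,0],[0,0,-20,0,0,0],[0,0,-30,0,0,0],[0,0,-30,0,0,0],[0,0,-30,0,0,0],[0,0,0,0,0,0]]'
python3 -c "
from h import *
shot('wrist','t7');img,d=load('t7')
for st,ce,m in blobs(img,700): print(st,np.round(ce,1),plane(d,*ce,.045))
cv2.imwrite('pics/t7c.png',img[0:330,120:400])
go(.438,-.094,.16,175)"
```

```text
t: 66.9
ee_pos: [0.5454, -0.3611, 0.046]
eef_rot: [0.112, -3.131, 0.004]
contact_force: [-0.1, 0.7, -1.9]
opening: 0.0529
finger_force: 63.3
t: 67.3
ee_pos: [0.5458, -0.3615, 0.0469]
eef_rot: [0.112, -3.131, 0.005]
contact_force: [0.2, -0.2, 0.1]
opening: 0.0661
finger_force: 0.0
t: 67.9
ee_pos: [0.5498, -0.3617, 0.1725]
eef_rot: [0.112, -3.139, 0.012]
contact_force: [-0.1, -0.1, -0.1]
opening: 0.066
finger_force: 0.0
[ 233   85   60   63 1853] [261.5 121.3] [ 0.49074207 -0.36305238  0.045     ]
[ 232  152   61  122 5472] [263.2 214. ] [ 0.58170401 -0.35439642  0.045     ]
{'pos': [548.3, -361.4, 169.9], 'yaw': np.float64(-175.9), 'tilt': [-0.004, 0.006], 'shift': [90.8, 274.6, 8.7], 'open': 66.0, 'F': [0.6, -0.5, -0.8], 't': 68.0, 'j7': np.float64(1.82), 'rz': np.float64(0.159)}
```

View pics/t7c.png

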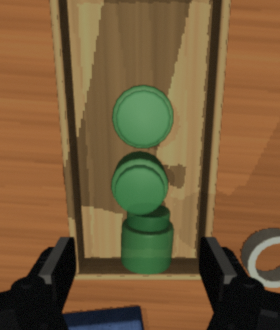

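J2 stands upright between J3 and the lying J4. That view took me past the 14-picture limit, so from here I work from numbers only. J1 is next.

```bash
python3 -m handwheel '[[9,27,0,0,0,0],[9,27,0,0,0,0],[9,27,0,0,0,0],[9,27,0,0,0,0],[9,27,0,0,0,0],[9,28,0,0,0,0],[9,28,0,0,0,0],[9,28,0,0,0,0],[9,28,0,0,0,0],[10,28,0,0,0,0],[0,0,0,0,0,0.08],[0,0,0,0,0,0.08],[0,0,0,0,0,0]]' 78
python3 -c "
from h import *
near('j1',(.44,-.09),False,z=.04)
go(.438,-.094,.022,175)"
```

```text
t: 69.25
ee_pos: [0.4352, -0.0931, 0.1661]
eef_rot: [-0.138, -3.129, 0.006]
contact_force: [0.8, 0.5, -0.1]
opening: 0.078
finger_force: 0.0
jar [ 0.434 -0.095] [256. 184.] [ 228  153   56   61 2568]
{'pos': [435.4, -93.2, 166.1], 'yaw': np.float64(175.0), 'tilt': [-0.01, 0.004], 'shift': [-4.1, -0.0, 144.1], 'open': 78.3, 'F': [-0.1, 0.1, 0.2], 't': 69.3, 'j7': np.float64(1.41), 'rz': np.float64(0.0)}
```

```bash
python3 -m handwheel '[[0,-2,20,0,0,0],[0,0,20,0,0,0],[0,0,20,0,0,0],[0,0,20,0,0,0],[0,0,20,0,0,0],[0,0,20,0,0,0],[0,0,15,0,0,0],[0,0,7,0,0,0],[0,0,0,0,0,0]]'
python3 -m handwheel '[[0,0,0,0,0,0],[0,0,0,0,0,0],[0,0,0,0,0,0],[0,0,0,0,0,0],[0,0,0,0,0,0],[0,0,0,0,0,0]]' 0 60
python3 -m handwheel '[[0,0,-10,0,0,0],[0,0,-20,0,0,0],[0,0,-30,0,0,0],[0,0,-30,0,0,0],[0,0,-30,0,0,0],[0,0,-30,0,0,0],[0,0,0,0,0,0]]'
python3 -c "
from h import *
go(.423,-.369,.18,184)"
```

```text
t: 70.2
ee_pos: [0.4338, -0.0955, 0.0238]
eef_rot: [-0.137, -3.128, 0.004]
contact_force: [0.2, 0.1, 0.4]
opening: 0.0781
finger_force: 0.0
t: 70.8
ee_pos: [0.4354, -0.0956, 0.0259]
eef_rot: [-0.138, -3.131, 0.007]
contact_force: [-2.2, 0.1, 5.4]
opening: 0.0539
finger_force: 62.5
t: 71.5
ee_pos: [0.4391, -0.0954, 0.1789]
eef_rot: [-0.139, -3.138, 0.011]
contact_force: [0.8, -0.2, -1.9]
opening: 0.0539
finger_force: 63.5
{'pos': [439.1, -95.4, 178.9], 'yaw': np.float64(174.9), 'tilt': [-0.0, 0.007], 'shift': [-8.2, -273.9, 0.8], 'open': 53.9, 'F': [0.8, -0.2, -1.9], 't': 71.5, 'j7': np.float64(1.43), 'rz': np.float64(-0.158)}
```

```bash
python3 -m handwheel '[[-1,-27,0,0,0,0],[-1,-27,0,0,0,0],[-1,-27,0,0,0,0],[-1,-27,0,0,0,0],[-1,-27,0,0,0,0],[-1,-27,0,0,0,0],[-1,-28,0,0,0,0],[-1,-28,0,0,0,0],[0,-28,0,0,0,0],[0,-28,0,0,0,0],[0,0,0,0,0,-0.08],[0,0,0,0,0,-0.08],[0,0,0,0,0,0]]'
python3 -c "
from h import *
shot('wrist','j1h');img,d=load('j1h')
for st,ce,m in blobs(img,700): print(st,np.round(ce,1),plane(d,*ce,.21))
go(.422,-.369,.04,184)"
```

```text
t: 72.8
ee_pos: [0.419, -0.3685, 0.1748]
eef_rot: [0.112, -3.13, 0.002]
contact_force: [0.3, 0.8, -0.3]
opening: 0.0536
finger_force: 63.6
[  202   189   112   150 11837] [256.8 263.2] [ 0.40845858 -0.36947361  0.21      ]
{'pos': [419.2, -368.4, 174.9], 'yaw': np.float64(-176.0), 'tilt': [-0.01, 0.001], 'shift': [-4.1, -0.6, 134.9], 'open': 53.7, 'F': [-0.7, 0.2, -1.5], 't': 72.8, 'j7': np.float64(1.99), 'rz': np.float64(0.0)}
```

```bash
python3 -m handwheel '[[-2,0,20,0,0,0],[0,0,20,0,0,0],[0,0,20,0,0,0],[0,0,15,0,0,0],[0,0,10,0,0,0],[0,0,0,0,0,0]]'
python3 -m handwheel '[[0,0,10,0,0,0],[0,0,10,0,0,0],[0,0,10,0,0,0],[0,0,0,0,0,0]]'
python3 -m handwheel '[[0,0,10,0,0,0],[0,0,7,0,0,0],[0,0,0,0,0,0]]'
```

```text
t: 73.45
ee_pos: [0.4201, -0.3683, 0.0893]
eef_rot: [0.112, -3.129, 0.002]
contact_force: [-1.1, -0.2, -1.5]
opening: 0.0537
finger_force: 63.6
t: 73.85
ee_pos: [0.4196, -0.3684, 0.059]
eef_rot: [0.112, -3.128, 0.001]
contact_force: [-0.0, -0.1, -2.0]
opening: 0.0541
finger_force: 63.6
t: 74.15
ee_pos: [0.4197, -0.3686, 0.0424]
eef_rot: [0.112, -3.129, 0.002]
contact_force: [-0.0, 0.1, -1.6]
opening: 0.0541
finger_force: 63.6
```

```bash
python3 -m handwheel '[[0,0,6,0,0,0],[0,0,0,0,0,0]]'
python3 -m handwheel '[[0,0,0,0,0,0],[0,0,0,0,0,0],[0,0,0,0,0,0],[0,0,0,0,0,0]]' 66
python3 -m handwheel '[[0,0,-10,0,0,0],[0,0,-20,0,0,0],[0,0,-30,0,0,0],[0,0,-30,0,0,0],[0,0,-30,0,0,0],[0,0,-30,0,0,0],[0,0,-30,0,0,0],[0,0,-30,0,0,0],[0,0,-20,0,0,0],[0,0,0,0,0,0]]'
python3 -c "
from h import *
near('t8',(.48,-.36),False,z=.048)
img,d=load('t8')
for st,ce,m in blobs(img,300): print(st,np.round(ce,1),np.round(plane(d,*ce,.045),3))
s=manip.read_state();print(s['joints'])
go(.5,0,.40,175)"
```

```text
t: 74.35
ee_pos: [0.4202, -0.3689, 0.0371]
eef_rot: [0.112, -3.13, 0.004]
contact_force: [0.2, -0.3, -1.7]
opening: 0.0541
finger_force: 63.6
t: 74.75
ee_pos: [0.4207, -0.3693, 0.038]
eef_rot: [0.112, -3.131, 0.005]
contact_force: [0.2, -0.3, 0.1]
opening: 0.0658
finger_force: 0.0
t: 75.75
ee_pos: [0.4245, -0.3689, 0.2716]
eef_rot: [0.113, -3.135, 0.012]
contact_force: [0.6, 0.6, -0.3]
opening: 0.0659
finger_force: 0.0
[ 238  137   42   45 1276] [258.6 160.5] [ 0.421 -0.369  0.045]
[ 240  183   41  127 4017] [260.2 246.6] [ 0.546 -0.358  0.045]
[ 1.36078898  0.30917706 -0.89859357  1.68155824  0.25996768  1.27649659
  2.05085433]
{'pos': [423.4, -368.5, 269.4], 'yaw': np.float64(-175.9), 'tilt': [-0.007, 0.005], 'shift': [-102.0, 361.3, -133.2], 'open': 66.4, 'F': [0.0, -0.3, -0.2], 't': 75.8, 'j7': np.float64(2.05), 'rz': np.float64(0.159)}
```

All jars are in the tray. Next is the lid: I'll go over and behind it with shut fingers.

```bash
python3 -m handwheel '[[-10,30,-30,0,0,0],[-10,30,-30,0,0,0],[-10,30,-30,0,0,0],[-10,30,-30,0,0,0],[-10,30,-20,0,0,0],[-10,30,-10,0,0,0],[-5,30,0,0,0,0],[-5,30,0,0,0,0],[-5,30,0,0,0,0],[-5,30,0,0,0,0],[-5,30,0,0,0,0],[-5,30,0,0,0,0],[0,30,0,0,0,0],[0,30,0,0,0,0]]' 0
python3 -c "
from h import *
C,x,y=np.load('case.npy');print(C,x,y)
p=C+.185*x;go(p[0],p[1],.42,175)"
```

```text
t: 77.2
ee_pos: [0.4827, 0.0585, 0.4145]
eef_rot: [0.112, -3.128, 0.005]
contact_force: [0.3, 0.5, 1.4]
opening: 0.0002
finger_force: 0.0
[0.52167641 0.2968912  0.        ] [0.07758618 0.99698565 0.        ] [-0.99698565  0.07758618 -0.        ]
{'pos': [482.7, 58.5, 414.5], 'yaw': np.float64(-175.9), 'tilt': [-0.011, 0.002], 'shift': [-83.4, 417.9, -7.5], 'open': 0.2, 'F': [0.3, 0.5, 1.4], 't': 77.2, 'j7': np.float64(1.35), 'rz': np.float64(0.159)}
```

```bash
python3 -m handwheel '[[-6,30,0,0,0,0],[-6,30,0,0,0,0],[-6,30,0,0,0,0],[-6,30,0,0,0,0],[-6,30,0,0,0,0],[-6,30,0,0,0,0],[-6,30,0,0,0,0],[-6,30,0,0,0,0],[-6,30,0,0,0,0],[-6,30,0,0,0,0],[-6,30,0,0,0,0],[-6,30,0,0,0,0],[-6,30,0,0,0,0],[-6,28,0,0,0,0],[0,0,0,0,0,0.08],[0,0,0,0,0,0.08],[0,0,0,0,0,0]]'
python3 -c "
from h import *
C,x,y=np.load('case.npy')
p=C+.185*x;go(p[0],p[1],.225,175.5)"
```

```text
t: 78.9
ee_pos: [0.5371, 0.4806, 0.4121]
eef_rot: [-0.136, -3.129, 0.009]
contact_force: [0.2, -0.3, -0.5]
opening: 0.0003
finger_force: 0.0
{'pos': [537.1, 480.6, 412.1], 'yaw': np.float64(175.0), 'tilt': [-0.01, 0.006], 'shift': [-0.7, 1.8, 187.1], 'open': 0.3, 'F': [0.2, -0.3, -0.5], 't': 78.9, 'j7': np.float64(0.38), 'rz': np.float64(-0.009)}
```

```bash
python3 -m handwheel '[[0,2,25,0,0,0],[0,0,25,0,0,0],[0,0,25,0,0,0],[0,0,25,0,0,0],[0,0,25,0,0,0],[0,0,25,0,0,0],[0,0,20,0,0,0],[0,0,12,0,0,0],[0,0,0,0,0,0]]'
python3 -m handwheel '[[0,-10,0,0,0,0],[0,-10,0,0,0,0],[0,-10,0,0,0,0],[0,-10,0,0,0,0],[0,-10,0,0,0,0],[0,-10,0,0,0,0],[0,-10,0,0,0,0]]'
python3 -m handwheel '[[0,-10,0,0,0,0],[0,-10,0,0,0,0],[0,-10,0,0,0,0],[0,-10,0,0,0,0],[0,-10,0,0,0,0],[0,-10,0,0,0,0]]'
```

```text
t: 79.8
ee_pos: [0.5357, 0.4804, 0.2294]
eef_rot: [-0.137, -3.128, 0.011]
contact_force: [-0.5, -0.9, -0.3]
opening: 0.0001
finger_force: 0.0
t: 80.5
ee_pos: [0.5298, 0.4113, 0.2325]
eef_rot: [-0.138, -3.13, 0.005]
contact_force: [-0.2, 2.2, 1.3]
opening: 0.0001
finger_force: 0.7
t: 81.1
ee_pos: [0.5243, 0.3512, 0.2322]
eef_rot: [-0.139, -3.129, 0.007]
contact_force: [0.2, 0.5, 0.0]
opening: -0.0002
finger_force: 0.3
```

```bash
python3 -m handwheel '[[0,0,-20,0,0,0],[0,0,-20,0,0,0],[0,0,-20,0,0,0],[0,0,-20,0,0,0],[0,0,-20,0,0,0],[0,0,-20,0,0,0],[0,0,0,0,0,0],[0,0,0,0,0,0],[0,0,0,0,0,0],[0,0,0,0,0,0],[0,0,0,0,0,0],[0,0,0,0,0,0],[0,0,0,0,0,0],[0,0,0,0,0,0],[0,0,0,0,0,0]]'
python3 -m handwheel '[[0,0,0,0,0,0],[0,0,0,0,0,0],[0,0,0,0,0,0],[0,0,0,0,0,0],[0,0,0,0,0,0],[0,0,0,0,0,0],[0,0,0,0,0,0],[0,0,0,0,0,0],[0,0,0,0,0,0],[0,0,0,0,0,0],[0,0,0,0,0,0],[0,0,0,0,0,0],[0,0,0,0,0,0],[0,0,0,0,0,0],[0,0,0,0,0,0]]'
python3 -c "
from h import *
C,x,y=np.load('case.npy')
p=C-.225*x-.032*y;go(p[0],p[1],.25,175.5)
for n in('scene','side'):
  c,d=shot(n,n+'L');img,_=load(n+'L');i0,_=load(n+'0')
  # expected keeper & lid corners when shut
  for nm,q in [('keeper',C-.0935*x-.032*y+[0,0,.103]),('lidcorner+',C-.085*x+.145*y+[0,0,.109]),('lidcorner-',C-.085*x-.145*y+[0,0,.109]),('open edge',C+.132*x+.05*y+[0,0,.255]),('inside',C+[0,0,.11])]:
    u,v=proj(d,q);u,v=int(u),int(v);print(n,nm,u,v,img[v,u],i0[v,u])
"
```

```text
t: 82.6
ee_pos: [0.5256, 0.3528, 0.3524]
eef_rot: [-0.138, -3.13, 0.006]
contact_force: [-0.4, -0.2, -0.2]
opening: -0.0
finger_force: 0.0
t: 84.1
ee_pos: [0.5256, 0.3527, 0.3524]
eef_rot: [-0.138, -3.13, 0.006]
contact_force: [0.2, -0.6, -0.5]
opening: 0.0
finger_force: 0.0
{'pos': [525.6, 352.7, 352.4], 'yaw': np.float64(174.9), 'tilt': [-0.009, 0.004], 'shift': [-36.3, -280.2, 103.2], 'open': 0.0, 'F': [0.2, -0.6, -0.5], 't': 84.1, 'j7': np.float64(0.48), 'rz': np.float64(-0.01)}
scene keeper 303 159 [177 186 183] [39 39 42]
scene lidcorner+ 250 139 [ 83 118 175] [ 56 104 174]
scene lidcorner- 344 168 [162 172 179] [135 137 143]
scene open edge 319 75 [ 97 107 112] [191 199 198]
scene inside 309 141 [90 96 99] [ 93  98 101]
side keeper 218 161 [188 207 202] [70 78 83]
side lidcorner+ 157 170 [ 81  94 100] [222 238 240]
side lidcorner- 251 152 [175 195 199] [ 68 133 217]
side open edge 164 94 [103 120 124] [163 179 182]
side inside 197 150 [ 93 106 110] [ 92 105 109]
```

The pixels show the lid shut, with the keeper bright at its expected place. I'll go outside the hook now.

```bash
python3 -m handwheel '[[-3,-28,0,0,0,0],[-3,-28,0,0,0,0],[-3,-28,0,0,0,0],[-4,-28,0,0,0,0],[-4,-28,0,0,0,0],[-4,-28,0,0,0,0],[-4,-28,0,0,0,0],[-4,-28,0,0,0,0],[-4,-28,0,0,0,0],[-3,-28,0,0,0,0],[0,0,25,0,0,0],[0,0,25,0,0,0],[0,0,25,0,0,0],[0,0,25,0,0,0],[0,0,0,0,0,0]]'
python3 -c "
from h import *
C,x,y=np.load('case.npy')
c,d=shot('wrist','hk');img,_=load('hk')
p=C-.225*x-.032*y;go(p[0],p[1],.105,175.5)
for n,q in [('hooktip',C-.172*x-.032*y+[0,0,.121]),('keeper',C-.0935*x-.032*y+[0,0,.103]),('levertip',C-.0926*x+.036*y+[0,0,.1375])]: print(n,np.round(proj(d,q)))
print(manip.read_state()['ee_pos'])
for n in ('scene','side'):
  _,d=load(n+'L');print([np.round(proj(d,q)) for q in (C-.172*x-.032*y+[0,0,.121],C-.0926*x+.036*y+[0,0,.1375])])
"
```

```text
t: 85.7
ee_pos: [0.5337, 0.0693, 0.2503]
eef_rot: [-0.138, -3.124, 0.008]
contact_force: [-0.2, -0.2, -0.4]
opening: -0.0001
finger_force: 0.0
{'pos': [535.0, 70.0, 252.3], 'yaw': np.float64(175.0), 'tilt': [-0.011, 0.004], 'shift': [-2.8, 0.9, 147.3], 'open': 0.1, 'F': [-0.1, 0.2, 0.4], 't': 85.8, 'j7': np.float64(0.95), 'rz': np.float64(-0.01)}
hooktip [313. 186.]
keeper [385. 181.]
levertip [412. 115.]
[0.5349923  0.06997178 0.25233639]
[array([289., 166.]), array([282., 141.])]
[array([230., 166.]), array([196., 155.])]
```

```bash
python3 -m handwheel '[[-3,1,25,0,0,0],[0,0,25,0,0,0],[0,0,25,0,0,0],[0,0,25,0,0,0],[0,0,25,0,0,0],[0,0,14,0,0,0],[0,0,6,0,0,0],[0,0,0,0,0,0]]'
python3 -m handwheel '[[0,8,0,0,0,0],[0,8,0,0,0,0],[0,8,0,0,0,0],[0,8,0,0,0,0],[0,8,0,0,0,0],[0,8,0,0,0,0]]'
python3 -m handwheel '[[0,6,0,0,0,0],[0,6,0,0,0,0],[0,6,0,0,0,0],[0,6,0,0,0,0]]'
python3 -m handwheel '[[0,5,0,0,0,0],[0,5,0,0,0,0],[0,5,0,0,0,0],[0,5,0,0,0,0],[0,0,0,0,0,0]]'
python3 -c "
from h import *
C,x,y=np.load('case.npy');p=manip.read_state()['ee_pos'];print((p-C)@x,(p-C)@y)"
```

```text
t: 86.55
ee_pos: [0.5382, 0.0708, 0.1087]
eef_rot: [-0.139, -3.13, 0.005]
contact_force: [0.3, 0.3, -1.1]
opening: 0.0002
finger_force: 0.0
t: 87.15
ee_pos: [0.5422, 0.1168, 0.109]
eef_rot: [-0.14, -3.13, 0.013]
contact_force: [-2.9, -5.6, 9.5]
opening: 0.0004
finger_force: 5.3
t: 87.55
ee_pos: [0.5444, 0.1424, 0.1098]
eef_rot: [-0.139, -3.13, 0.01]
contact_force: [-2.6, -4.1, 14.7]
opening: -0.0004
finger_force: 7.9
t: 88.05
ee_pos: [0.5462, 0.1593, 0.1119]
eef_rot: [-0.14, -3.13, 0.022]
contact_force: [-9.9, -12.9, 31.4]
opening: -0.0002
finger_force: 16.2
-0.13531127359526385 -0.035139520908652994
```

The upward force means the finger has ridden over the end of the hook. I'll back off and push lower on the bar.

```bash
python3 -m handwheel '[[0,0,-15,0,0,0],[0,0,-25,0,0,0],[0,0,-25,0,0,0],[0,0,0,0,0,0]]'
python3 -m handwheel '[[0,-20,0,0,0,0],[0,-20,0,0,0,0],[0,-20,0,0,0,0],[0,-20,0,0,0,0],[0,-20,0,0,0,0],[0,0,0,0,0,0]]'
python3 -c "
from h import *
C,x,y=np.load('case.npy')
c,d=shot('side','sideH');i1,d=load('sideH')
c,_=shot('scene','sceneH');i2,e=load('sceneH')
a1,_=load('side0');a2,_=load('scene0')
def seg(img,d,tag):
  # bright-grey (low sat) pixels along hypothesised hook for a range of leans
  hsv=cv2.cvtColor(img,cv2.COLOR_BGR2HSV)
  for lean in np.arange(-.5,1.05,.1):
    ss=[]
    for r in (.045,.055,.065,.075,.083):
      q=C+(-.123-r*np.sin(lean))*x-.032*y+[0,0,.0495+r*np.cos(lean)]
      u,v=proj(d,q);ss.append(int(hsv[int(round(v)),int(round(u)),1]))
    print(tag,round(lean,1),ss)
seg(i1,d,'side');seg(i2,e,'scene')
go(*(C-.24*x-.032*y)[:2],.078,175.5)
"
```

```text
t: 88.45
ee_pos: [0.5483, 0.1649, 0.1765]
eef_rot: [-0.138, -3.136, 0.001]
contact_force: [-0.1, 0.6, 0.2]
opening: 0.0004
finger_force: 0.0
t: 89.05
ee_pos: [0.5373, 0.0598, 0.1722]
eef_rot: [-0.145, -3.128, 0.009]
contact_force: [0.3, -0.3, 0.9]
opening: 0.0003
finger_force: 0.0
side -0.5 [37, 25, 24, 18, 17]
side -0.4 [40, 32, 24, 17, 16]
side -0.3 [40, 33, 22, 18, 16]
side -0.2 [39, 33, 20, 19, 16]
side -0.1 [38, 29, 19, 35, 18]
side -0.0 [41, 41, 30, 22, 19]
side 0.1 [41, 43, 39, 25, 28]
side 0.2 [33, 38, 37, 24, 32]
side 0.3 [30, 38, 42, 33, 36]
side 0.4 [32, 38, 43, 43, 41]
side 0.5 [32, 29, 38, 43, 42]
side 0.6 [36, 35, 34, 44, 41]
side 0.7 [27, 42, 41, 42, 40]
side 0.8 [26, 43, 41, 38, 48]
side 0.9 [35, 24, 42, 39, 42]
side 1.0 [42, 42, 42, 42, 40]
scene -0.5 [23, 7, 14, 22, 21]
scene -0.4 [23, 7, 13, 22, 19]
scene -0.3 [23, 11, 12, 24, 22]
scene -0.2 [23, 10, 13, 22, 22]
scene -0.1 [21, 20, 11, 18, 24]
scene -0.0 [20, 21, 12, 11, 23]
scene 0.1 [12, 21, 10, 10, 23]
scene 0.2 [9, 21, 21, 19, 20]
scene 0.3 [6, 12, 21, 21, 22]
scene 0.4 [12, 10, 15, 21, 21]
scene 0.5 [10, 13, 15, 14, 20]
scene 0.6 [9, 13, 10, 10, 12]
scene 0.7 [6, 12, 10, 9, 10]
scene 0.8 [6, 6, 6, 9, 9]
scene 0.9 [10, 11, 13, 9, 9]
scene 1.0 [5, 8, 5, 8, 14]
{'pos': [537.4, 63.4, 172.9], 'yaw': np.float64(174.9), 'tilt': [-0.009, 0.003], 'shift': [0.8, -8.2, 95.0], 'open': 0.1, 'F': [0.2, -0.5, -0.2], 't': 89.2, 'j7': np.float64(0.88), 'rz': np.float64(-0.01)}
```

```bash
python3 -m handwheel '[[0,-6,20,0,0,0],[0,0,20,0,0,0],[0,0,20,0,0,0],[0,0,20,0,0,0],[0,0,13,0,0,0],[0,0,0,0,0,0]]'
python3 -m handwheel '[[0,10,0,0,0,0],[0,10,0,0,0,0],[0,10,0,0,0,0],[0,10,0,0,0,0],[0,10,0,0,0,0],[0,5,0,0,0,0]]'
python3 -m handwheel '[[0,5,0,0,0,0],[0,5,0,0,0,0],[0,5,0,0,0,0],[0,0,0,0,0,0]]'
python3 -m handwheel '[[0,5,0,0,0,0],[0,5,0,0,0,0],[0,0,0,0,0,0]]'
python3 -m handwheel '[[0,5,0,0,0,0],[0,4,0,0,0,0],[0,0,0,0,0,0]]'
python3 -c "
from h import *
C,x,y=np.load('case.npy');p=manip.read_state()['ee_pos'];print((p-C)@x,(p-C)@y)"
```

```text
t: 89.75
ee_pos: [0.5348, 0.0577, 0.0787]
eef_rot: [-0.135, -3.127, 0.005]
contact_force: [0.0, -0.0, 0.6]
opening: 0.0002
finger_force: 0.0
t: 90.35
ee_pos: [0.5411, 0.1131, 0.0804]
eef_rot: [-0.136, -3.131, 0.004]
contact_force: [0.4, -0.6, 0.2]
opening: 0.0002
finger_force: 0.0
t: 90.75
ee_pos: [0.5423, 0.1271, 0.0801]
eef_rot: [-0.137, -3.13, 0.005]
contact_force: [0.3, 0.1, -0.0]
opening: 0.0003
finger_force: 0.0
t: 91.05
ee_pos: [0.5432, 0.1373, 0.0801]
eef_rot: [-0.137, -3.13, 0.004]
contact_force: [-0.5, 0.8, -1.0]
opening: 0.0002
finger_force: 0.0
t: 91.35
ee_pos: [0.544, 0.1462, 0.08]
eef_rot: [-0.137, -3.13, 0.004]
contact_force: [-0.3, 0.4, 0.5]
opening: 0.0004
finger_force: 0.0
-0.14850092898981287 -0.033939426934241526
```

```bash
python3 -m handwheel '[[0,4,0,0,0,0],[0,4,0,0,0,0],[0,0,0,0,0,0]]'
python3 -m handwheel '[[0,4,0,0,0,0],[0,3,0,0,0,0],[0,0,0,0,0,0]]'
python3 -m handwheel '[[0,3,0,0,0,0],[0,3,0,0,0,0],[0,0,0,0,0,0],[0,0,0,0,0,0],[0,0,0,0,0,0]]'
cat > chk.py <<'E'
from h import *
import sys
# project hook/claw for given lean, print brightness patches from the views vs the first frames
C,x,y=np.load('case.npy');p=manip.read_state()['ee_pos'];print('tcp',(p-C)@x,(p-C)@y,p[2])
for n in('scene','side'):
  shot(n,n+sys.argv[1])
  img,d=load(n+sys.argv[1]);ref,_=load(n+sys.argv[2])
  df=cv2.absdiff(img,ref).max(2)
  q=C-.12*x-.032*y+[0,0,.09];u,v=map(int,proj(d,q))
  w=df[v-30:v+30,u-30:u+30]>25
  m,l,st,ce=cv2.connectedComponentsWithStats(w.astype(np.uint8))
  print(n,(u,v),[(st[i].tolist()[:5],np.round(ce[i]+[u-30,v-30]).tolist()) for i in range(1,m) if st[i][4]>8])
E
python3 chk.py K H
```

```text
t: 91.65
ee_pos: [0.5447, 0.1541, 0.08]
eef_rot: [-0.137, -3.13, 0.005]
contact_force: [0.3, -0.8, -0.9]
opening: 0.0001
finger_force: 0.0
t: 91.95
ee_pos: [0.5453, 0.1609, 0.08]
eef_rot: [-0.137, -3.13, 0.005]
contact_force: [0.2, -0.1, -0.1]
opening: -0.0
finger_force: 0.0
t: 92.45
ee_pos: [0.5459, 0.166, 0.0798]
eef_rot: [-0.139, -3.13, 0.006]
contact_force: [-0.4, 0.8, -0.8]
opening: 0.0005
finger_force: 0.0
tcp -0.12864425020990533 -0.034305874072894614 0.07977519938298265
scene (298, 167) [([0, 0, 60, 37, 1135], [296.0, 150.0]), ([34, 42, 5, 4, 12], [304.0, 180.0]), ([12, 49, 19, 11, 76], [292.0, 192.0]), ([12, 53, 9, 2, 14], [284.0, 191.0])]
side (222, 169) [([18, 0, 42, 35, 796], [229.0, 151.0]), ([30, 47, 30, 13, 272], [238.0, 193.0]), ([19, 53, 4, 4, 10], [213.0, 194.0])]
```

```bash
python3 -m handwheel '[[0,-20,0,0,0,0],[0,-20,0,0,0,0],[0,-20,0,0,0,0],[0,-20,0,0,0,0],[0,-16,0,0,0,0],[0,0,-30,0,0,0],[0,0,-30,0,0,0],[0,0,-30,0,0,0],[0,0,-30,0,0,0],[0,0,-30,0,0,0],[0,0,-22,0,0,0],[0,0,0,0,0,0],[0,0,0,0,0,0]]'
python3 -c "
from h import *
C,x,y=np.load('case.npy')
go(.535,.07,.2523,175)
shot('wrist','hk2')
for n in('hk','hk2'):
  img,d=load(n);hsv=cv2.cvtColor(img,cv2.COLOR_BGR2HSV)
  print(n)
  for lean in np.arange(-.5,1.0,.1):
    o=[]
    for r in (.04,.055,.07,.083):
      q=C+(-.123-r*np.sin(lean))*x-.032*y+[0,0,.0495+r*np.cos(lean)]
      u,v=proj(d,q);u,v=int(round(u)),int(round(v));o.append((u,v,int(hsv[v,u,1]),int(hsv[v,u,2])))
    print(round(lean,1),o)
"
```

```text
t: 93.85
ee_pos: [0.5389, 0.0708, 0.2522]
eef_rot: [-0.139, -3.13, 0.006]
contact_force: [0.1, -0.7, 0.0]
opening: 0.0001
finger_force: 0.0
{'pos': [538.9, 70.8, 252.2], 'yaw': np.float64(174.9), 'tilt': [-0.008, 0.004], 'shift': [3.8, -1.2, -0.1], 'open': 0.1, 'F': [0.1, -0.7, 0.0], 't': 93.8, 'j7': np.float64(0.94), 'rz': np.float64(-0.001)}
hk
-0.5 [(368, 177, 30, 42), (380, 180, 16, 145), (392, 183, 29, 78), (404, 186, 17, 176)]
-0.4 [(366, 177, 24, 42), (376, 180, 16, 145), (387, 184, 18, 145), (398, 187, 27, 162)]
-0.3 [(363, 178, 18, 42), (372, 181, 28, 45), (382, 184, 19, 144), (391, 188, 30, 69)]
-0.2 [(360, 178, 19, 41), (367, 181, 30, 42), (375, 185, 18, 141), (383, 189, 18, 145)]
-0.1 [(356, 178, 55, 56), (362, 181, 20, 50), (369, 185, 18, 43), (375, 189, 18, 143)]
-0.0 [(352, 178, 36, 57), (357, 182, 24, 53), (362, 185, 19, 80), (367, 189, 17, 44)]
0.1 [(349, 178, 19, 66), (352, 182, 20, 52), (355, 185, 19, 81), (358, 189, 21, 87)]
0.2 [(345, 178, 29, 35), (346, 181, 27, 65), (347, 185, 18, 127), (349, 189, 86, 125)]
0.3 [(341, 178, 23, 34), (341, 181, 19, 66), (340, 185
[... 1215 characters left out ...]
5, 39, 33), (345, 179, 19, 110), (346, 182, 21, 148)]
0.3 [(339, 172, 85, 33), (339, 175, 150, 124), (338, 179, 146, 110), (337, 182, 160, 142)]
0.4 [(335, 172, 161, 87), (333, 175, 161, 138), (331, 178, 159, 152), (329, 181, 160, 147)]
0.5 [(332, 171, 165, 93), (328, 174, 160, 145), (324, 177, 158, 145), (320, 180, 162, 151)]
0.6 [(328, 171, 163, 136), (323, 174, 160, 147), (317, 177, 160, 142), (312, 179, 161, 150)]
0.7 [(325, 171, 159, 152), (318, 173, 159, 149), (311, 176, 159, 157), (305, 178, 160, 145)]
0.8 [(322, 170, 158, 153), (314, 172, 160, 151), (306, 175, 157, 162), (298, 177, 158, 158)]
0.9 [(319, 169, 158, 150), (310, 171, 158, 168), (301, 173, 156, 167), (292, 175, 155, 165)]
```

```bash
python3 -c "
from h import *
C,x,y=np.load('case.npy')
a,da=load('hk');b,db=load('hk2')
g=lambda i:cv2.cvtColor(i,cv2.COLOR_BGR2GRAY)
ua=np.array(proj(da,C-.1*x-.032*y+[0,0,.1]));ub=np.array(proj(db,C-.1*x-.032*y+[0,0,.1]));s=np.round(ub-ua).astype(int);print(ua,ub)
for n,im,c in(('hk',g(a),ua),('hk2',g(b),ub)):
  u,v=np.round(c).astype(int);print(n);print(im[v-24:v+26:3,u-60:u+36:3])
"
```

```text
[377.41888082 180.31993467] [375.30231225 174.25810781]
hk
[[105 103  64  64  62  61  58  58  60  59  32  60  62  57  50  42  44  42
   44  51 136  62  58  58  87  38  76 150 171 173 173 174]
 [ 63  86  80  55  71  85  52  48  47  46  37  62  60  55  50  41  45  42
   44  63  98  59  60  60  55  41  82 154 172 173 174 174]
 [ 56  55  57  58  63  47  41  57  57  64  64  65  64  53  48  42  43  42
   43  59  86  57  59  61  39  51  90 150 171 173 174 174]
 [ 66  66  66  65  67  96  49  62  75  64  47  66  50  58  47  42  43  42
   42  56  75  51  54  58  39  59 101 141 171 173 174 172]
 [ 62  62  59  58  51  54  85 104 103  59  44  64  56  59  46  41  43  41
   42  48 140 140 142 144 157 135 117 143 172 173 175 172]
 [ 96  68  55  67  96 106 106 107 102  58  46  64  52  56  43  43  43  42
   44  53 143 142 143 145 152 120 128 169 172 174 174 172]
 [ 53  68 105 108 108 107 109 109  99  58  48  64  52  54  45  43  42  42
   44  60 144 142 143 144 147  91 139 170 172 174 174 173]
 [ 63  77  99 109 109 108 108  98  55  28  52  65  51  53  41  42  43  41
   42  78 144 144 143 146 144  72 14
[... 2786 characters left out ...]
3 121 103 129 157 162 172 171 171]
 [103 104 104 106 103 106 105 104 104 104 101  59  57  51  51  47  41  41
   43 139 140 142 141 142 107 115 154 158 159 160 171 172]
 [100  99 100  98  99 101 100 101 101 101 101  58  58  50  53  51  50  42
   48 141 140 141 143 141  87 124 155 160 159 159 170 173]
 [103 103 103 102 105 104 103 103 105 104 106  62  59  51  52  53  50  51
   64 132 131 131 133 127  69 132 155 159 159 159 158 169]
 [106 106 107 105 106 107 107 108 109 108 108  64  63  52  52  53  52  50
   53  52  50  51  69  30  70 137 156 159 158 159 158 163]
 [113 112 113 113 112 112 111 110 110 110 108  63  58  52  51  53  51  51
   52  52  52  54  63  37  74 140 156 160 158 159 158 160]]
```

```bash
python3 -c "
from h import *
C,x,y=np.load('case.npy')
shot('scene','sceneM');shot('side','sideM')
for n in ('scene','side','wrist'):
  a,d=load({'wrist':'hk'}.get(n,n+'L'));b,e=load({'wrist':'hk2'}.get(n,n+'M'))
  ga,gb=[cv2.GaussianBlur(cv2.cvtColor(i,cv2.COLOR_BGR2GRAY),(3,3),0).astype(int) for i in(a,b)]
  print(n)
  for l in np.arange(0,1.95,.15):
    o=[]
    for r in(.04,.06,.075,.088):
      q=C+(-.109-r*np.cos(l))*x+.036*y+[0,0,.047+r*np.sin(l)]
      ua,va=proj(d,q);ub,vb=proj(e,q);o.append((int(ga[round(va),round(ua)]),int(gb[round(vb),round(ub)])))
    print(round(l,2),o)
"
```

```text
scene
0.0 [(82, 99), (63, 85), (72, 109), (76, 133)]
0.15 [(83, 153), (75, 152), (70, 146), (67, 118)]
0.3 [(82, 147), (83, 125), (81, 111), (84, 110)]
0.45 [(78, 108), (82, 90), (83, 91), (83, 92)]
0.6 [(84, 105), (82, 91), (82, 91), (82, 91)]
0.75 [(90, 122), (83, 92), (82, 91), (82, 91)]
0.9 [(79, 90), (83, 92), (82, 91), (81, 91)]
1.05 [(78, 82), (82, 92), (84, 93), (85, 94)]
1.2 [(79, 79), (84, 94), (85, 97), (37, 45)]
1.35 [(83, 89), (83, 95), (48, 43), (92, 129)]
1.5 [(84, 98), (82, 78), (79, 119), (77, 217)]
1.65 [(81, 96), (84, 38), (80, 197), (79, 216)]
1.8 [(76, 95), (72, 66), (74, 213), (93, 214)]
side
0.0 [(99, 113), (95, 83), (92, 92), (130, 116)]
0.15 [(95, 167), (100, 163), (102, 156), (85, 136)]
0.3 [(75, 173), (94, 164), (98, 155), (100, 160)]
0.45 [(54, 151), (53, 86), (58, 60), (61, 61)]
0.6 [(88, 98), (82, 90), (88, 91), (90, 93)]
0.75 [(92, 93), (88, 92), (89, 92), (90, 93)]
0.9 [(95, 92), (90, 95), (104, 125), (108, 111)]
1.05 [(94, 92), (99, 113), (105, 111), (107, 109)]
1.2 [(95, 107), (95, 111), (89, 89), (86, 89)]
1.35 [(96, 126), (95, 110), (94, 70), (98, 215)]
1.5 [(96, 118), (95, 62), (95, 135), (90, 231)]
1.65 [(96, 111), (94, 52), (83, 227), (86, 229)]
1.8 [(92, 111), (91, 85), (81, 232), (93, 230)]
wrist
0.0 [(103, 142), (103, 144), (102, 145), (103, 148)]
0.15 [(103, 142), (103, 144), (102, 146), (102, 148)]
0.3 [(103, 142), (103, 143), (103, 145), (102, 147)]
0.45 [(104, 142), (103, 144), (103, 145), (102, 146)]
0.6 [(101, 141), (103, 143), (102, 144), (103, 145)]
0.75 [(61, 141), (104, 143), (103, 143), (103, 144)]
0.9 [(61, 140), (90, 142), (105, 142), (106, 143)]
1.05 [(67, 140), (63, 141), (62, 142), (64, 141)]
1.2 [(59, 74), (59, 76), (59, 127), (56, 141)]
1.35 [(59, 62), (60, 51), (58, 48), (59, 48)]
1.5 [(58, 48), (58, 49), (58, 75), (57, 81)]
1.65 [(58, 49), (57, 111), (53, 59), (151, 62)]
1.8 [(58, 72), (53, 65), (151, 133), (174, 173)]
```

The numbers show what happened: the finger pressed the hook along its axis and turned the lever down to about 0.15, so the hook now hangs low. I'll grip the lever bar across its 16 mm sides and lift it back up along its arc.

```bash
python3 -m handwheel '[[0,0,0,0,0,0.12],[0,0,0,0,0,0.12],[0,0,0,0,0,0.12],[0,0,0,0,0,0.12],[0,0,0,0,0,0.12],[0,0,0,0,0,0.12],[0,0,0,0,0,0.12],[0,0,0,0,0,0.12],[0,0,0,0,0,0.12],[0,0,0,0,0,0.12],[0,0,0,0,0,0.12],[0,0,0,0,0,0.12],[0,0,0,0,0,0.12],[0,0,0,0,0,0],[0,0,0,0,0,0]]' 40 25
python3 -c "
from h import *
C,x,y=np.load('case.npy')
shot('wrist','lv')
img,d=load('lv');hsv=cv2.cvtColor(img,cv2.COLOR_BGR2HSV)
q=C-.178*x+.036*y+[0,0,.0575];u,v=map(round,proj(d,q));print(u,v);print(hsv[v-20:v+21:4,u-48:u+49:4,1])
go(q[0],q[1],.045,85.5)"
```

```text
t: 95.5
ee_pos: [0.5385, 0.0711, 0.2515]
eef_rot: [-2.3, -2.134, 0.015]
contact_force: [-0.0, -0.7, -0.5]
opening: 0.0399
finger_force: 0.0
198 128
[[157 157 158 158 156 162 158 157 158 161 116  16  15  16  78 169 163 156
  162 157 155 152 157 156 157]
 [160 162 161 159 155 158 158 158 159 161 121  16  14  15  80 171 162 159
  159 156 156 152 155 156 156]
 [159 159 160 158 158 158 157 162 159 161 136  16  16  16  74 167 160 161
  156 156 155 154 160 155 156]
 [156 158 158 163 155 159 159 158 160 158 135  18  14  18  67 170 162 161
  155 154 159 154 154 155 157]
 [161 158 162 161 161 160 157 158 159 163 150  16  16  16  68 183 164 162
  159 155 159 154 157 156 157]
 [157 160 162 160 160 160 159 160 161 157 148  16  16  16  69 167 165 159
  158 158 158 158 156 157 157]
 [159 161 158 157 160 161 159 155 155 156 151  18  16  16  38 162 168 160
  156 158 159 157 157 154 157]
 [156 164 163 161 158 152 153 155 156 155 150  16  15  16  41 168 162 157
  155 155 159 156 156 156 155]
 [157 160 160 158 154 155 152 154 156 157 152  15  13  14  38 163 166 159
  156 160 159 157 156 158 157]
 [157 156 157 158 155 155 154 151 152 155 151  16  16  16  21 169 169 156
  153 156 158 157 154 158 156]
 [157 161 158 156 156 158 154 152 155 155 152  16  16  14  31 159 160 157
  154 156 158 158 155 155 157]]
{'pos': [538.6, 71.1, 251.6], 'yaw': np.float64(85.7), 'tilt': [0.004, 0.01], 'shift': [46.8, -68.3, 207.1], 'open': 39.8, 'F': [-0.5, -0.5, 0.7], 't': 95.5, 'j7': np.float64(-0.49), 'rz': np.float64(0.003)}
```

The lever bar lies at u≈198, right where predicted. Going down on it now.

```bash
python3 -c "
from h import *
C,x,y=np.load('case.npy')
img,d=load('lv');hsv=cv2.cvtColor(img,cv2.COLOR_BGR2HSV)
for l in(.05,.15,.25):
  for r in (.08,.088,.092,.096,.1,.104):
    q=C+(-.109-r*np.cos(l))*x+.036*y+[0,0,.047+r*np.sin(l)];u,v=map(round,proj(d,q));print(l,r,u,v,hsv[v,u,1])"
python3 -m handwheel '[[12,-17,0,0,0,0],[12,-17,0,0,0,0],[12,-17,0,0,0,0],[11,-17,0,0,0,0],[0,0,25,0,0,0],[0,0,25,0,0,0],[0,0,25,0,0,0],[0,0,25,0,0,0],[0,0,20,0,0,0],[0,0,0,0,0,0]]'
python3 -c "
from h import *
C,x,y=np.load('case.npy')
q=C-.178*x+.036*y
go(q[0],q[1],.045,85.5)"
```

```text
0.05 0.08 200 137 12
0.05 0.088 200 144 13
0.05 0.092 200 147 13
0.05 0.096 200 151 38
0.05 0.1 200 154 158
0.05 0.104 201 157 158
0.15 0.08 198 137 15
0.15 0.088 198 144 16
0.15 0.092 198 148 16
0.15 0.096 199 151 39
0.15 0.1 199 155 157
0.15 0.104 199 158 160
0.25 0.08 197 137 16
0.25 0.088 197 144 15
0.25 0.092 197 147 16
0.25 0.096 197 151 45
0.25 0.1 197 154 156
0.25 0.104 197 158 159
t: 96.55
ee_pos: [0.4708, 0.1225, 0.1305]
eef_rot: [-2.3, -2.131, 0.021]
contact_force: [-0.4, -0.3, 1.4]
opening: 0.04
finger_force: 0.0
{'pos': [470.8, 122.5, 130.5], 'yaw': np.float64(85.6), 'tilt': [0.005, 0.014], 'shift': [0.3, 2.3, 85.5], 'open': 40.0, 'F': [-0.4, -0.3, 1.4], 't': 96.5, 'j7': np.float64(-0.69), 'rz': np.float64(0.002)}
```

```bash
python3 -m handwheel '[[0,2,20,0,0,0],[0,0,20,0,0,0],[0,0,20,0,0,0],[0,0,15,0,0,0],[0,0,8,0,0,0],[0,0,0,0,0,0]]'
python3 -m handwheel '[[0,0,0,0,0,0],[0,0,0,0,0,0],[0,0,0,0,0,0],[0,0,0,0,0,0],[0,0,0,0,0,0],[0,0,0,0,0,0]]' 0 25
```

```text
t: 97.15
ee_pos: [0.4746, 0.1224, 0.0493]
eef_rot: [-2.303, -2.131, 0.015]
contact_force: [-0.6, 0.5, -0.2]
opening: 0.0403
finger_force: 0.0
t: 97.75
ee_pos: [0.4732, 0.1227, 0.0499]
eef_rot: [-2.302, -2.13, 0.017]
contact_force: [-4.7, 0.1, 2.8]
opening: 0.015
finger_force: 30.2
```

```bash
python3 -m handwheel '[[2,0,-7,0,0,0],[2,0,-7,0,0,0],[3,0,-6,0,0,0],[3,0,-6,0,0,0],[4,0,-6,0,0,0],[4.5,0,-5.5,0,0,0],[5,0,-5,0,0,0],[5.5,0,-4.5,0,0,0]]'
python3 -m handwheel '[[6,0,-3.5,0,0,0],[6,0,-3.5,0,0,0],[6.5,0,-2,0,0,0],[6.5,0,-2,0,0,0],[7,0,-1,0,0,0],[7,0,-1,0,0,0],[7,0,0.5,0,0,0],[7,0,0.5,0,0,0],[0,0,0,0,0,0]]'
python3 -c "
from h import *
C,x,y=np.load('case.npy');p=manip.read_state()['ee_pos'];print((p-C)@x,(p-C)@y,p[2],manip.read_state()['opening'])"
```

```text
t: 98.55
ee_pos: [0.4755, 0.1511, 0.0961]
eef_rot: [-2.302, -2.13, 0.02]
contact_force: [-5.0, 0.5, -8.1]
opening: 0.0147
finger_force: 24.5
t: 99.45
ee_pos: [0.4829, 0.2, 0.109]
eef_rot: [2.305, 2.13, -0.022]
contact_force: [-3.0, -8.4, 2.0]
opening: 0.0001
finger_force: 5.2
-0.09956100421064974 0.031156161245130192 0.10896133016758086 5.7881843302042126e-05
```

```bash
python3 -m handwheel '[[0,0,-20,0,0,0],[0,0,-25,0,0,0],[0,0,-25,0,0,0],[-20,0,-25,0,0,0],[-25,0,-25,0,0,0],[-25,0,-10,0,0,0],[-25,0,0,0,0,0],[0,0,0,0,0,0],[0,0,0,0,0,0]]' 40
cat > ang.py <<'E'
from h import *
import sys
C,x,y=np.load('case.npy')
shot('scene','scene'+sys.argv[1]);shot('side','side'+sys.argv[1])
for n in ('scene','side'):
  b,e=load(n+sys.argv[1]);G=cv2.GaussianBlur(cv2.cvtColor(b,cv2.COLOR_BGR2GRAY),(3,3),0)
  print(n)
  for l in np.arange(0,2.0,.15):
    f=lambda q:(lambda u,v:int(G[round(v),round(u)]))(*proj(e,q))
    print(round(l,2),'lever',[f(C+(-.109-r*np.cos(l))*x+.036*y+[0,0,.047+r*np.sin(l)]) for r in(.04,.06,.075,.088,.105)],
     'hook lean',round(l-.5,2),[f(C+(-.123-r*np.sin(l-.5))*x-.032*y+[0,0,.0495+r*np.cos(l-.5)]) for r in(.03,.045,.06,.075,.083,.1)])
E
python3 ang.py N
```

```text
t: 100.35
ee_pos: [0.4772, 0.11, 0.2403]
eef_rot: [-2.307, -2.132, 0.009]
contact_force: [0.8, 0.5, -0.3]
opening: 0.0399
finger_force: 0.0
scene
0.0 lever [82, 124, 124, 140, 148] hook lean -0.5 [72, 85, 148, 182, 187, 187]
0.15 lever [84, 82, 127, 133, 134] hook lean -0.35 [72, 86, 142, 184, 187, 188]
0.3 lever [82, 84, 81, 84, 118] hook lean -0.2 [72, 86, 118, 149, 186, 184]
0.45 lever [75, 84, 83, 84, 85] hook lean -0.05 [72, 86, 81, 120, 176, 182]
0.6 lever [96, 83, 83, 83, 84] hook lean 0.1 [72, 84, 84, 124, 98, 185]
0.75 lever [108, 84, 83, 83, 83] hook lean 0.25 [72, 79, 85, 87, 41, 144]
0.9 lever [79, 85, 84, 83, 84] hook lean 0.4 [73, 71, 88, 85, 86, 38]
1.05 lever [74, 83, 85, 85, 69] hook lean 0.55 [72, 71, 71, 84, 102, 86]
1.2 lever [71, 76, 86, 41, 147] hook lean 0.7 [70, 72, 118, 152, 89, 72]
1.35 lever [72, 72, 70, 73, 188] hook lean 0.85 [67, 68, 74, 138, 162, 94]
1.5 lever [71, 73, 71, 114, 217] hook lean 1.0 [64, 61, 59, 61, 66, 67]
1.65 lever [69, 68, 94, 202, 217] hook lean 1.15 [58, 81, 88, 87, 85, 73]
1.8 lever [74, 63, 180, 212, 213] hook lean 1.3 [47, 82, 78,
[... 472 characters left out ...]
161, 174, 212]
0.75 lever [86, 86, 86, 88, 96] hook lean 0.25 [87, 96, 103, 89, 95, 212]
0.9 lever [86, 88, 111, 102, 103] hook lean 0.4 [108, 85, 103, 103, 90, 103]
1.05 lever [87, 91, 94, 100, 67] hook lean 0.55 [83, 98, 114, 106, 104, 99]
1.2 lever [86, 87, 86, 83, 176] hook lean 0.7 [77, 108, 134, 168, 147, 114]
1.35 lever [87, 87, 87, 87, 193] hook lean 0.85 [75, 83, 82, 117, 170, 143]
1.5 lever [86, 86, 86, 92, 214] hook lean 1.0 [73, 68, 69, 77, 80, 109]
1.65 lever [85, 83, 100, 181, 232] hook lean 1.15 [69, 66, 100, 105, 108, 113]
1.8 lever [84, 82, 155, 208, 233] hook lean 1.3 [63, 84, 101, 101, 104, 112]
1.95 lever [88, 88, 201, 224, 235] hook lean 1.45 [65, 100, 87, 126, 144, 149]
```

The lever is now at about 1.4. I'll push it the rest of the way with shut fingers from outside.

```bash
python3 -c "
from h import *
C,x,y=np.load('case.npy')
q=C-.165*x+.036*y
go(q[0],q[1],.118,85.5)"
```

```text
{'pos': [476.4, 111.3, 239.6], 'yaw': np.float64(85.6), 'tilt': [0.003, 0.006], 'shift': [23.9, -4.4, 121.5], 'open': 40.1, 'F': [-0.1, 0.1, -0.7], 't': 100.5, 'j7': np.float64(-0.53), 'rz': np.float64(0.003)}
```

```bash
python3 -m handwheel '[[9,-2,20,0,0,0],[9,-2,20,0,0,0],[0,0,25,0,0,0],[0,0,25,0,0,0],[0,0,20,0,0,0],[0,0,11,0,0,0],[0,0,0,0,0,0]]' 0
python3 -m handwheel '[[8,0,0,0,0,0],[8,0,0,0,0,0],[8,0,0,0,0,0],[8,0,0,0,0,0],[8,0,0,0,0,0]]'
python3 -m handwheel '[[6,0,0,0,0,0],[6,0,0,0,0,0],[4,0,0,0,0,0],[3,0,0,0,0,0],[0,0,0,0,0,0]]'
python3 -c "
from h import *
C,x,y=np.load('case.npy');p=manip.read_state()['ee_pos'];print((p-C)@x,(p-C)@y,p[2])"
```

```text
t: 101.15
ee_pos: [0.4711, 0.1286, 0.1165]
eef_rot: [-2.3, -2.132, 0.016]
contact_force: [0.2, -0.3, -0.3]
opening: -0.0
finger_force: 0.0
t: 101.65
ee_pos: [0.4754, 0.1688, 0.1179]
eef_rot: [-2.303, -2.132, 0.012]
contact_force: [0.6, -1.1, 0.1]
opening: 0.0004
finger_force: 0.0
t: 102.15
ee_pos: [0.4764, 0.187, 0.1172]
eef_rot: [-2.303, -2.131, 0.014]
contact_force: [1.0, -0.5, 0.2]
opening: 0.0003
finger_force: 0.2
-0.11307244276192971 0.036566699325240586 0.11720353124278797
```

```bash
python3 -m handwheel '[[-20,0,0,0,0,0],[-20,0,0,0,0,0],[-20,0,0,0,0,0],[-20,0,0,0,0,0],[-30,0,-25,0,0,0],[0,0,-25,0,0,0],[0,0,-25,0,0,0],[0,0,-25,0,0,0],[0,0,-20,0,0,0],[0,0,0,0,0,0]]'
python3 ang.py O | grep -E 'scene|side|^1\.|0\.9'
python3 -c "
from h import *
C,x,y=np.load('case.npy')
q=C-.235*x-.034*y
go(q[0],q[1],.088,85.5)"
```

```text
t: 103.15
ee_pos: [0.471, 0.0785, 0.2405]
eef_rot: [-2.306, -2.133, 0.006]
contact_force: [0.6, 0.4, -0.4]
opening: 0.0003
finger_force: 0.0
scene
0.9 lever [80, 84, 83, 82, 83] hook lean 0.4 [69, 71, 103, 100, 85, 38]
1.05 lever [78, 83, 85, 85, 69] hook lean 0.55 [66, 67, 66, 132, 153, 85]
1.2 lever [79, 85, 88, 39, 151] hook lean 0.7 [61, 61, 59, 59, 82, 94]
1.35 lever [85, 86, 40, 115, 219] hook lean 0.85 [60, 57, 65, 71, 73, 74]
1.5 lever [88, 86, 95, 190, 216] hook lean 1.0 [51, 52, 46, 59, 65, 68]
1.65 lever [87, 87, 85, 90, 217] hook lean 1.15 [46, 83, 88, 87, 85, 74]
1.8 lever [83, 84, 80, 165, 213] hook lean 1.3 [63, 85, 78, 89, 105, 89]
1.95 lever [77, 73, 128, 201, 213] hook lean 1.45 [79, 78, 120, 95, 119, 120]
side
0.9 lever [101, 89, 111, 103, 103] hook lean 0.4 [78, 80, 98, 132, 89, 103]
1.05 lever [100, 99, 103, 102, 68] hook lean 0.55 [75, 76, 75, 127, 176, 94]
1.2 lever [103, 103, 85, 86, 210] hook lean 0.7 [74, 74, 75, 74, 77, 165]
1.35 lever [105, 104, 101, 127, 210] hook lean 0.85 [74, 76, 84, 91, 98, 103]
1.5 lever [105, 104, 104, 112, 233] hook lean 1.0 [72, 81, 103, 103, 104, 103]
1.65 lever [104, 103, 102, 101, 232] hook lean 1.15 [69, 64, 100, 104, 104, 104]
1.8 lever [103, 101, 96, 131, 233] hook lean 1.3 [72, 96, 102, 102, 100, 110]
1.95 lever [97, 95, 110, 200, 234] hook lean 1.45 [87, 102, 86, 142, 148, 146]
{'pos': [469.0, 77.6, 237.6], 'yaw': np.float64(85.6), 'tilt': [0.004, 0.008], 'shift': [-11.7, 70.7, 149.1], 'open': 0.1, 'F': [-0.3, -0.2, -0.5], 't': 103.2, 'j7': np.float64(-0.45), 'rz': np.float64(0.001)}
```

Lever ≈1.67, hook lean ≈0.67. I'll push the hook bar at z≈85 mm.

```bash
python3 -m handwheel '[[-4,24,0,0,0,0],[-4,24,0,0,0,0],[-4,23,0,0,0,0],[0,0,25,0,0,0],[0,0,25,0,0,0],[0,0,25,0,0,0],[0,0,25,0,0,0],[0,0,25,0,0,0],[0,0,18,0,0,0],[0,0,9,0,0,0],[0,0,0,0,0,0]]'
python3 -m handwheel '[[8,0,0,0,0,0],[8,0,0,0,0,0],[8,0,0,0,0,0],[8,0,0,0,0,0],[8,0,0,0,0,0],[8,0,0,0,0,0]]'
python3 -m handwheel '[[5,0,0,0,0,0],[5,0,0,0,0,0],[5,0,0,0,0,0],[0,0,0,0,0,0]]'
python3 -m handwheel '[[5,0,0,0,0,0],[5,0,0,0,0,0],[5,0,0,0,0,0],[0,0,0,0,0,0]]'
python3 -c "
from h import *
C,x,y=np.load('case.npy');p=manip.read_state()['ee_pos'];print((p-C)@x,(p-C)@y,p[2])"
```

```text
t: 104.35
ee_pos: [0.5358, 0.0594, 0.0832]
eef_rot: [-2.3, -2.13, 0.018]
contact_force: [0.1, -0.3, 0.7]
opening: -0.0003
finger_force: 0.0
t: 104.95
ee_pos: [0.5414, 0.1082, 0.0853]
eef_rot: [-2.303, -2.132, 0.013]
contact_force: [0.5, 0.2, 0.9]
opening: 0.0001
finger_force: 0.1
t: 105.35
ee_pos: [0.5434, 0.1222, 0.086]
eef_rot: [-2.305, -2.132, 0.013]
contact_force: [0.5, -2.7, 5.5]
opening: -0.0002
finger_force: 0.0
t: 105.75
ee_pos: [0.5452, 0.1381, 0.0864]
eef_rot: [-2.304, -2.132, 0.01]
contact_force: [0.0, -1.4, 6.8]
opening: -0.0002
finger_force: 0.4
-0.15649158991295797 -0.035733642173289594 0.08641506715950555
```

```bash
python3 -m handwheel '[[-10,0,-15,0,0,0],[-20,0,-25,0,0,0],[-20,0,-25,0,0,0],[0,0,-25,0,0,0],[0,0,-25,0,0,0],[0,0,-25,0,0,0],[0,0,-20,0,0,0],[0,0,0,0,0,0],[0,0,0,0,0,0]]'
python3 ang.py P | grep -E 'scene|side|^1\.|^0\.9'
python3 -c "
from h import *
C,x,y=np.load('case.npy')
shot('wrist','hk3')
img,d=load('hk3');hsv=cv2.cvtColor(img,cv2.COLOR_BGR2HSV)
p=np.array(d['xyz']);print('cam',(p-C)@x,(p-C)@y,p[2])
for l in(.3,.5,.7,.9,1.1):print(l,np.round(proj(d,C+(-.123-.087*np.sin(l))*x-.032*y+[0,0,.0485+.087*np.cos(l)])))
u,v=map(round,proj(d,C-.15*x-.032*y+[0,0,.09]));print(u,v)
S=hsv[:,:,1]
for r in range(v-60,v+70,4): print(r,''.join('#' if S[r,c]<60 else '.' for c in range(u-110,u+50,2)))
"
```

```text
t: 106.65
ee_pos: [0.5411, 0.0878, 0.2449]
eef_rot: [-2.304, -2.131, 0.014]
contact_force: [0.1, 0.2, -0.3]
opening: 0.0003
finger_force: 0.0
scene
0.9 lever [68, 80, 92, 92, 92] hook lean 0.4 [73, 72, 88, 86, 87, 39]
1.05 lever [66, 67, 67, 71, 82] hook lean 0.55 [73, 72, 73, 85, 103, 87]
1.2 lever [66, 65, 65, 128, 169] hook lean 0.7 [71, 74, 73, 73, 73, 73]
1.35 lever [67, 79, 64, 130, 219] hook lean 0.85 [63, 62, 71, 72, 74, 75]
1.5 lever [93, 76, 119, 219, 218] hook lean 1.0 [57, 50, 50, 87, 95, 68]
1.65 lever [97, 39, 198, 217, 218] hook lean 1.15 [75, 119, 94, 101, 109, 84]
1.8 lever [96, 66, 214, 216, 215] hook lean 1.3 [143, 125, 72, 96, 114, 93]
1.95 lever [96, 84, 216, 216, 215] hook lean 1.45 [123, 70, 115, 96, 121, 122]
side
0.9 lever [81, 82, 96, 98, 102] hook lean 0.4 [108, 86, 102, 102, 89, 103]
1.05 lever [81, 81, 81, 81, 100] hook lean 0.55 [81, 98, 93, 104, 102, 94]
1.2 lever [80, 79, 81, 126, 232] hook lean 0.7 [81, 116, 98, 102, 103, 104]
1.35 lever [81, 82, 85, 219, 231] hook lean 0.85 [77, 134, 102, 103, 103, 103]
1.5 lever [87, 67, 133, 233, 231] hook lean 1.0
[... 2513 characters left out ...]
....................
161 .....................................................######.....................
165 .....................................................######.....................
169 .....................................................######.....................
173 ................................................................................
177 ................................................................................
181 ................................................................................
185 ................................................................................
189 ................................................................................
```

The hook leans at about 1.2 and the lever stands at about 1.1. The cause is sticky friction at the hook's tip, which meets an upright finger first. The remedy is to move in and up along the arc so nothing has to slide. First I'll raise the lever again the same way.

```bash
python3 -c "
from h import *
C,x,y=np.load('case.npy')
q=C-.185*x+.036*y
go(q[0],q[1],.105,85.5)"
```

```text
{'pos': [540.4, 87.6, 243.7], 'yaw': np.float64(85.6), 'tilt': [0.004, 0.011], 'shift': [22.8, -69.3, 139.4], 'open': -0.2, 'F': [-0.6, -0.5, -0.4], 't': 106.8, 'j7': np.float64(-0.53), 'rz': np.float64(0.001)}
```

```bash
python3 -m handwheel '[[7,-23,0,0,0,0],[7,-23,0,0,0,0],[8,-23,0,0,0,0],[0,0,25,0,0,0],[0,0,25,0,0,0],[0,0,25,0,0,0],[0,0,25,0,0,0],[0,0,20,0,0,0],[0,0,18,0,0,0],[0,0,0,0,0,0]]'
python3 -m handwheel '[[8,0,0,0,0,0],[8,0,0,0,0,0],[7,0,-3,0,0,0],[7,0,-3,0,0,0],[7,0,-3,0,0,0],[7,0,-1,0,0,0]]'
python3 -m handwheel '[[7,0,0,0,0,0],[7,0,0,0,0,0],[7,0,0,0,0,0],[7,0,0,0,0,0],[0,0,0,0,0,0]]'
python3 -c "
from h import *
C,x,y=np.load('case.npy');p=manip.read_state()['ee_pos'];print((p-C)@x,(p-C)@y,p[2])"
```

```text
t: 107.8
ee_pos: [0.4701, 0.114, 0.1047]
eef_rot: [-2.3, -2.129, 0.022]
contact_force: [-0.1, 0.3, 0.0]
opening: 0.0003
finger_force: 0.0
t: 108.4
ee_pos: [0.4767, 0.1589, 0.1181]
eef_rot: [-2.304, -2.132, 0.014]
contact_force: [-0.6, -2.5, 2.5]
opening: -0.0001
finger_force: 0.9
t: 108.9
ee_pos: [0.4783, 0.1881, 0.1173]
eef_rot: [-2.301, -2.132, 0.012]
contact_force: [0.4, -0.8, -0.4]
opening: 0.0003
finger_force: 0.0
-0.11184315174985322 0.034764046524514335 0.1172510502146973
```

```bash
python3 -m handwheel '[[-20,0,0,0,0,0],[-20,0,0,0,0,0],[-20,0,0,0,0,0],[-20,0,0,0,0,0],[-25,0,0,0,0,0],[0,20,0,0,0,0],[0,20,5,0,0,0],[0,20,5,0,0,0],[0,8,7,0,0,0],[0,0,0,0,0,0],[0,0,0,0,0,0]]'
python3 ang.py Q | grep -E 'scene|side|^1\.|^0\.9'
python3 -c "
from h import *
C,x,y=np.load('case.npy');p=manip.read_state()['ee_pos'];print((p-C)@x,(p-C)@y,p[2])"
```

```text
t: 110.0
ee_pos: [0.5368, 0.0771, 0.0998]
eef_rot: [-2.301, -2.131, 0.015]
contact_force: [0.4, -0.3, 0.7]
opening: -0.0002
finger_force: 0.0
scene
0.9 lever [26, 20, 23, 24, 21] hook lean 0.4 [73, 77, 66, 20, 38, 46]
1.05 lever [19, 19, 21, 20, 20] hook lean 0.55 [68, 68, 70, 26, 20, 85]
1.2 lever [19, 19, 19, 19, 19] hook lean 0.7 [63, 62, 62, 57, 28, 19]
1.35 lever [21, 19, 19, 19, 21] hook lean 0.85 [62, 59, 70, 82, 78, 19]
1.5 lever [20, 19, 19, 19, 19] hook lean 1.0 [52, 55, 50, 59, 49, 19]
1.65 lever [19, 18, 19, 19, 22] hook lean 1.15 [47, 86, 90, 89, 88, 75]
1.8 lever [19, 19, 21, 19, 22] hook lean 1.3 [67, 93, 87, 92, 114, 100]
1.95 lever [20, 17, 21, 20, 21] hook lean 1.45 [87, 94, 130, 98, 122, 124]
side
0.9 lever [117, 96, 126, 113, 112] hook lean 0.4 [76, 78, 96, 38, 38, 102]
1.05 lever [113, 115, 113, 111, 69] hook lean 0.55 [72, 74, 73, 53, 38, 40]
1.2 lever [118, 118, 95, 90, 234] hook lean 0.7 [71, 72, 73, 73, 66, 38]
1.35 lever [120, 120, 116, 159, 228] hook lean 0.85 [72, 74, 84, 81, 60, 36]
1.5 lever [120, 120, 119, 132, 233] hook lean 1.0 [69, 79, 102, 94, 56, 51]
1.65 lever [121, 120, 118, 118, 233] hook lean 1.15 [66, 62, 99, 104, 103, 101]
1.8 lever [119, 118, 113, 138, 234] hook lean 1.3 [71, 96, 101, 101, 99, 94]
1.95 lever [111, 109, 120, 201, 235] hook lean 1.45 [86, 101, 85, 126, 130, 129]
-0.2180697663547609 -0.03243559179040672 0.10026115043651747
```

```bash
python3 -m handwheel '[[8,0,0,0,0,0],[8,0,0,0,0,0],[7,0,0,0,0,0],[4,0,-2,0,0,0],[5,0,-4,0,0,0],[5,0,-4,0,0,0]]'
python3 -m handwheel '[[5.5,0,-4,0,0,0],[5.5,0,-3.5,0,0,0],[6,0,-3,0,0,0],[6,0,-2.5,0,0,0]]'
python3 -m handwheel '[[6,0,-2,0,0,0],[6,0,-1.5,0,0,0],[6,0,-1,0,0,0],[6,0,0,0,0,0]]'
python3 -m handwheel '[[5,0,0,0,0,0],[5,0,0,0,0,0],[0,0,0,0,0,0],[0,0,0,0,0,0]]'
python3 -c "
from h import *
C,x,y=np.load('case.npy');p=manip.read_state()['ee_pos'];print((p-C)@x,(p-C)@y,p[2])"
```

```text
t: 110.7
ee_pos: [0.5411, 0.1139, 0.1104]
eef_rot: [-2.303, -2.131, 0.014]
contact_force: [-0.6, -0.4, -0.1]
opening: -0.0
finger_force: 0.0
t: 111.1
ee_pos: [0.543, 0.137, 0.1233]
eef_rot: [-2.303, -2.131, 0.013]
contact_force: [-0.0, -0.5, 0.4]
opening: 0.0003
finger_force: 0.0
t: 111.5
ee_pos: [0.5449, 0.1609, 0.1274]
eef_rot: [-2.303, -2.131, 0.013]
contact_force: [0.8, 0.5, 0.3]
opening: 0.0004
finger_force: 0.0
t: 111.9
ee_pos: [0.5455, 0.1703, 0.1272]
eef_rot: [-2.303, -2.131, 0.014]
contact_force: [0.1, -0.5, -0.2]
opening: -0.0001
finger_force: 0.0
-0.12435318782838103 -0.03356647482664293 0.127176543066611
```

```bash
python3 -m handwheel '[[-20,0,0,0,0,0],[-25,0,0,0,0,0],[-25,0,0,0,0,0],[0,0,-30,0,0,0],[0,0,-30,0,0,0],[0,0,-30,0,0,0],[15,0,-28,0,0,0],[15,0,0,0,0,0],[0,0,0,0,0,0],[0,0,0,0,0,0]]'
cat > asc.py <<'E'
from h import *
import sys
C,x,y=np.load('case.npy')
shot('wrist',sys.argv[1])
img,d=load(sys.argv[1]);hsv=cv2.cvtColor(img,cv2.COLOR_BGR2HSV)
p=np.array(manip.read_state()['ee_pos']);print('tcp',(p-C)@x,(p-C)@y,p[2])
for l in(-.3,0,.3,.5,.7,.9,1.1):print(l,np.round(proj(d,C+(-.123-.087*np.sin(l))*x-.032*y+[0,0,.0485+.087*np.cos(l)])))
print('keeper c,front',np.round(proj(d,C-.0935*x-.032*y+[0,0,.105])),np.round(proj(d,C-.102*x-.032*y+[0,0,.105])))
u,v=map(round,proj(d,C-.13*x-.0*y+[0,0,.09]))
S=hsv[:,:,1]; V=hsv[:,:,2]
for r in range(max(0,v-60),v+90,4): print(r,''.join(('.' if S[r,c]>=60 else '#@%+-'[min(4,V[r,c]//45)]) for c in range(max(0,u-90),min(512,u+90),2)))
E
python3 asc.py hk4
```

```text
t: 112.9
ee_pos: [0.543, 0.13, 0.2448]
eef_rot: [-2.303, -2.131, 0.016]
contact_force: [-1.0, -0.0, -0.4]
opening: 0.0002
finger_force: 0.0
tcp -0.16531076857965904 -0.034302652917861845 0.24452641650675752
-0.3 [256. 112.]
0 [256. 142.]
0.3 [256. 170.]
0.5 [256. 185.]
0.7 [256. 196.]
0.9 [256. 203.]
1.1 [257. 206.]
keeper c,front [256. 106.] [256. 116.]
83 ++++++++++++++++++++++++++++++++++++++++++++++++++++++++++++++++++++++++++++++++++++++++++
87 ++++++++++++++++++++++++++++++++++++++++++++++++++++++++++++++++++++++++++++++++++++++++++
91 ++++++++++++++++++++++++++++++++++++++++++++++++++++++++++++++++++++++++++++++++++++++++++
95 ++++++++++++++++++++++++++++++++++++++++++++++++++++++++++++++++++++++++++++++++++++++++++
99 +++++++++%%++++++++++%%%%+++++++++%%%%%+++++++++%%%%+++++++++%%%%%+++++++++%%%%%++++++++%%
103 ................%++++++++%@@%%%%%%@@%@@%%%%%%@@%%%@%%++++++++++++++++++%%%%...............
107 .................++++++++%@#@........................++++++++++++++++++...................
111 .................%%%%%%%%%@###@......................++++++++++++++++++........
[... 2161 characters left out ...]
...................................
207 ..........................................................................................
211 ..........................................................................................
215 ..........................................................................................
219 ..........................................................................................
223 ..........................................................................................
227 ..........................................................................................
231 ..........................................................................................
```

```bash
python3 -c "
from h import *
img,d=load('hk4');V=cv2.cvtColor(img,cv2.COLOR_BGR2GRAY)
print(V[93:145:3,232:280:2])"; python3 ang.py S | grep -E 'scene|side|^0\.[036]|^1\.[3568]'
```

```text
[[155 156 156 156 156 157 157 158 157 157 157 157 158 157 158 158 158 159
  158 158 158 159 159 159]
 [154 154 154 154 154 155 154 153 154 154 154 153 155 154 154 154 154 155
  154 155 154 154 155 155]
 [109 109 110 120 137 136 137 137 137 137 138 137 129 111 111 112 112 123
  139 139 140 140 140 140]
 [ 77  77  78  80 128 135 135 137 137 137 136 137 132 125 126 130 136 137
  138 137 137 136 102  79]
 [134 133 135 135 156 163 163 163 162 150 139 140 141 140 140 141 141 162
  163 163 162 162 148 139]
 [ 90 104  69  69 149 163 163 163 162 150 143 142 143 142 142 142 143 162
  163 162 162 161 139  70]
 [102 106 108 108 151 160 161 162 161 151 143 143 143 143 143 144 144 160
  160 161 160 160 146  99]
 [104 103 107 109 150 160 160 160 160 137 142 142 142 142 138 138 136 131
  160 161 160 161 142  99]
 [104 103 107 105 143 158 159 158 159 142 144 144 143 146 146 145 140 130
  157 158 157 157 141 107]
 [ 51  52  52  53 114 137 137 137 140 142 144 144 144 147 145 145 141 118
  139 138 151 158 142 113]
 [ 65  64  65  64  64  64  65  66  74 125 129 130 129 132 131 131 127  85
   73  77 138 15
[... 1101 characters left out ...]
 lever [91, 90, 88, 91, 218] hook lean 1.15 [54, 84, 89, 88, 86, 73]
1.8 lever [87, 88, 84, 164, 214] hook lean 1.3 [66, 87, 78, 90, 101, 90]
side
0.0 lever [102, 85, 117, 118, 158] hook lean -0.5 [97, 95, 98, 126, 199, 214]
0.3 lever [75, 93, 101, 103, 99] hook lean -0.2 [115, 110, 109, 112, 155, 210]
0.6 lever [95, 84, 86, 86, 85] hook lean 0.1 [125, 113, 107, 132, 153, 213]
1.35 lever [106, 105, 102, 137, 218] hook lean 0.85 [113, 139, 103, 103, 103, 102]
1.5 lever [105, 106, 106, 116, 230] hook lean 1.0 [88, 86, 103, 102, 102, 103]
1.65 lever [105, 106, 104, 103, 232] hook lean 1.15 [90, 66, 101, 103, 104, 102]
1.8 lever [105, 105, 100, 123, 233] hook lean 1.3 [89, 98, 100, 101, 100, 98]
```

The hook (grey 143, 14 mm wide) now lies over the keeper (grey 160), with the lever up at about 1.67. Next I go to the inner side of the lever and push it outward.

```bash
python3 -m handwheel '[[20,-14,0,0,0,0],[20,-14,0,0,0,0],[20,-14,0,0,0,0],[20,-14,0,0,0,0],[19,-14,0,0,0,0],[0,0,0,0,0,0]]'
python3 -c "
from h import *
C,x,y=np.load('case.npy')
q=C-.067*x+.036*y
go(q[0],q[1],.121,85.5)"
```

```text
t: 113.65
ee_pos: [0.479, 0.2378, 0.2456]
eef_rot: [-2.296, -2.136, 0.014]
contact_force: [0.6, -0.2, -0.5]
opening: 0.0002
finger_force: 0.0
{'pos': [479.0, 237.8, 245.6], 'yaw': np.float64(85.9), 'tilt': [0.003, 0.01], 'shift': [-4.4, 3.1, 124.6], 'open': 0.2, 'F': [0.6, -0.2, -0.5], 't': 113.7, 'j7': np.float64(-0.83), 'rz': np.float64(0.006)}
```

```bash
python3 -m handwheel '[[-2,3,25,0,0,0],[0,0,25,0,0,0],[0,0,25,0,0,0],[0,0,20,0,0,0],[0,0,18,0,0,0],[0,0,9,0,0,0],[0,0,0,0,0,0]]'
python3 -m handwheel '[[-7,0,0,0,0,0],[-7,0,0,0,0,0],[-7,0,0,0,0,0],[-7,0,0,0,0,0],[-6,0,0,0,0,0],[0,0,0,0,0,0]]'
python3 -m handwheel '[[-6,0,0,0,0,0],[-6,0,0,0,0,0],[-6,0,1,0,0,0],[-6,0,1,0,0,0],[-6,0,1,0,0,0],[0,0,0,0,0,0]]'
python3 -c "
from h import *
C,x,y=np.load('case.npy');p=manip.read_state()['ee_pos'];print((p-C)@x,(p-C)@y,p[2])"; python3 ang.py T | grep -E 'scene|side|^0\.[679]|^1\.'
```

```text
t: 114.35
ee_pos: [0.4828, 0.2307, 0.1223]
eef_rot: [-2.304, -2.129, 0.018]
contact_force: [0.7, 0.3, -0.3]
opening: 0.0002
finger_force: 0.0
t: 114.95
ee_pos: [0.4807, 0.1969, 0.1239]
eef_rot: [-2.306, -2.13, 0.015]
contact_force: [0.4, -0.1, 0.4]
opening: 0.0001
finger_force: 0.0
t: 115.55
ee_pos: [0.4779, 0.1671, 0.1206]
eef_rot: [-2.305, -2.13, 0.016]
contact_force: [-0.7, -0.2, -0.0]
opening: -0.0001
finger_force: 0.0
-0.1327961291535255 0.0335865844150191 0.12055664987781763
scene
0.6 lever [80, 84, 85, 85, 84] hook lean 0.1 [103, 100, 86, 99, 135, 188]
0.75 lever [78, 85, 84, 84, 84] hook lean 0.25 [98, 86, 87, 93, 51, 172]
0.9 lever [63, 66, 76, 84, 85] hook lean 0.4 [91, 74, 89, 86, 87, 50]
1.05 lever [64, 63, 62, 67, 85] hook lean 0.55 [81, 73, 72, 85, 103, 87]
1.2 lever [67, 69, 75, 81, 65] hook lean 0.7 [77, 74, 73, 73, 73, 73]
1.35 lever [72, 87, 56, 56, 72] hook lean 0.85 [75, 71, 76, 74, 74, 75]
1.5 lever [86, 72, 18, 17, 17] hook lean 1.0 [62, 52, 50, 60, 66, 69]
1.65 lever [87, 47, 103, 97, 18] hook lean 1.15 [70, 89, 89, 88, 87, 74]
1.8 lever [88, 83, 195, 162, 34] 
[... 188 characters left out ...]
, 230]
0.75 lever [77, 80, 83, 86, 94] hook lean 0.25 [118, 111, 110, 106, 109, 236]
0.9 lever [77, 77, 79, 85, 90] hook lean 0.4 [122, 94, 112, 109, 96, 149]
1.05 lever [77, 77, 75, 75, 121] hook lean 0.55 [115, 104, 100, 113, 112, 101]
1.2 lever [75, 75, 85, 108, 70] hook lean 0.7 [110, 132, 108, 112, 113, 114]
1.35 lever [82, 88, 68, 54, 81] hook lean 0.85 [103, 155, 112, 113, 112, 113]
1.5 lever [96, 61, 41, 41, 38] hook lean 1.0 [91, 94, 113, 112, 112, 113]
1.65 lever [92, 63, 78, 63, 39] hook lean 1.15 [93, 92, 112, 115, 114, 114]
1.8 lever [102, 98, 150, 189, 40] hook lean 1.3 [88, 99, 112, 111, 110, 111]
1.95 lever [103, 105, 206, 209, 38] hook lean 1.45 [67, 103, 100, 147, 151, 150]
```

```bash
python3 -m handwheel '[[3,0,-15,0,0,0],[0,0,-20,0,0,0],[-10,-1,0,0,0,0],[-10,-1,0,0,0,0],[0,0,10,0,0,0],[0,0,10,0,0,0],[0,0,10,0,0,0],[0,0,0,0,0,0]]'
python3 -m handwheel '[[-5,0,5,0,0,0],[-6,0,5,0,0,0],[-6,0,6,0,0,0],[-6,0,6,0,0,0],[-5,0,7,0,0,0],[-5,0,8,0,0,0],[0,0,0,0,0,0]]'
python3 -c "
from h import *
C,x,y=np.load('case.npy');p=manip.read_state()['ee_pos'];print((p-C)@x,(p-C)@y,p[2])"
```

```text
t: 116.45
ee_pos: [0.4739, 0.1435, 0.1271]
eef_rot: [2.306, 2.127, -0.04]
contact_force: [-9.7, -17.6, 35.4]
opening: 0.0
finger_force: 17.4
t: 117.15
ee_pos: [0.4706, 0.1182, 0.0873]
eef_rot: [-2.302, -2.13, 0.018]
contact_force: [-0.3, -0.1, -0.5]
opening: -0.0
finger_force: 0.0
-0.182142236780293 0.03708556684996544 0.08731262027847138
```

```bash
python3 -m handwheel '[[-3,0,7,0,0,0],[-2,0,8,0,0,0],[-2,0,8,0,0,0],[0,0,0,0,0,0]]'
python3 -c "
from h import *
C,x,y=np.load('case.npy');p=manip.read_state()['ee_pos'];print((p-C)@x,(p-C)@y,p[2])"; python3 ang.py U | grep -E 'scene|side|^0\.|^1\.'
```

```text
t: 117.55
ee_pos: [0.4702, 0.1111, 0.0648]
eef_rot: [-2.302, -2.13, 0.017]
contact_force: [-1.2, -0.0, 0.7]
opening: -0.0003
finger_force: 0.0
-0.1892198674860235 0.036907017108745895 0.06477896239444797
scene
0.0 lever [71, 77, 99, 124, 129] hook lean -0.5 [74, 73, 80, 189, 197, 213]
0.15 lever [127, 66, 71, 90, 114] hook lean -0.35 [75, 75, 71, 188, 187, 213]
0.3 lever [151, 49, 20, 70, 96] hook lean -0.2 [74, 75, 74, 184, 189, 215]
0.45 lever [107, 60, 17, 43, 62] hook lean -0.05 [74, 75, 74, 154, 188, 212]
0.6 lever [100, 54, 19, 17, 20] hook lean 0.1 [74, 76, 76, 90, 156, 187]
0.75 lever [112, 19, 19, 18, 19] hook lean 0.25 [73, 80, 87, 91, 64, 184]
0.9 lever [69, 31, 59, 18, 18] hook lean 0.4 [73, 73, 89, 87, 87, 64]
1.05 lever [33, 50, 85, 30, 19] hook lean 0.55 [73, 73, 73, 86, 104, 87]
1.2 lever [21, 50, 72, 18, 20] hook lean 0.7 [72, 74, 73, 73, 73, 73]
1.35 lever [20, 41, 41, 29, 19] hook lean 0.85 [55, 63, 72, 73, 74, 75]
1.5 lever [30, 44, 79, 73, 192] hook lean 1.0 [54, 50, 46, 60, 66, 68]
1.65 lever [30, 76, 221, 219, 218] hook lean 1.15 [68, 89, 89, 88, 87, 74]
1.8 le
[... 485 characters left out ...]
0.1 [62, 38, 42, 56, 49, 147]
0.75 lever [67, 37, 37, 39, 37] hook lean 0.25 [75, 46, 39, 52, 53, 150]
0.9 lever [42, 38, 37, 39, 39] hook lean 0.4 [108, 80, 43, 39, 39, 55]
1.05 lever [38, 43, 37, 38, 39] hook lean 0.55 [82, 98, 93, 101, 78, 63]
1.2 lever [39, 81, 40, 39, 39] hook lean 0.7 [80, 116, 99, 103, 108, 113]
1.35 lever [48, 86, 39, 40, 40] hook lean 0.85 [71, 135, 103, 103, 107, 112]
1.5 lever [59, 60, 39, 40, 41] hook lean 1.0 [54, 89, 105, 108, 112, 113]
1.65 lever [83, 67, 39, 41, 39] hook lean 1.15 [54, 87, 104, 113, 114, 113]
1.8 lever [85, 84, 40, 42, 36] hook lean 1.3 [59, 102, 108, 111, 111, 112]
1.95 lever [65, 110, 40, 38, 132] hook lean 1.45 [82, 104, 99, 150, 151, 151]
```

```bash
python3 -m handwheel '[[0,0,5,0,0,0],[0,0,5,0,0,0],[0,0,0,0,0,0]]'
python3 -m handwheel '[[0,0,3,0,0,0],[0,0,3,0,0,0],[0,0,0,0,0,0]]'
```

```text
t: 117.95
ee_pos: [0.4707, 0.1115, 0.0555]
eef_rot: [-2.303, -2.131, 0.015]
contact_force: [-0.0, 0.0, -0.4]
opening: -0.0001
finger_force: 0.0
t: 118.25
ee_pos: [0.4714, 0.1117, 0.0509]
eef_rot: [-2.304, -2.132, 0.015]
contact_force: [-2.5, -1.5, 7.3]
opening: -0.0003
finger_force: 3.9
```

```bash
python3 -m handwheel '[[0,0,2,0,0,0],[0,0,0,0,0,0],[0,0,0,0,0,0]]'
python3 -m handwheel '[[0,0,-20,0,0,0],[0,0,-30,0,0,0],[0,0,-30,0,0,0],[0,0,-30,0,0,0],[0,0,-30,0,0,0],[8,20,-30,0,0,0],[8,20,-20,0,0,0],[8,20,0,0,0,0],[0,10,0,0,0,0],[0,0,0,0,0,0],[0,0,0,0,0,0]]'
python3 asc.py hk5 | cut -c1-110
python3 -c "
from h import *
img,d=load('hk5');V=cv2.cvtColor(img,cv2.COLOR_BGR2GRAY)
C,x,y=np.load('case.npy')
print('lever tip',proj(d,C-.201*x+.036*y+[0,0,.047]),'tip1.05',proj(d,C-.155*x+.036*y+[0,0,.127]))
u,v=map(round,proj(d,C-.0935*x-.032*y+[0,0,.103]));print(u,v);print(V[v-15:v+34:3,u-24:u+24:2])"
```

```text
t: 118.55
ee_pos: [0.4715, 0.1117, 0.0504]
eef_rot: [-2.305, -2.132, 0.016]
contact_force: [-6.3, -2.8, 23.2]
opening: 0.0
finger_force: 11.6
t: 119.65
ee_pos: [0.5433, 0.1304, 0.2365]
eef_rot: [-2.302, -2.13, 0.017]
contact_force: [-0.5, -0.0, 0.6]
opening: 0.0001
finger_force: 0.0
tcp -0.16430043463974595 -0.03435456194063361 0.23668005529420277
-0.3 [256. 113.]
0 [256. 144.]
0.3 [256. 173.]
0.5 [256. 188.]
0.7 [256. 199.]
0.9 [256. 206.]
1.1 [256. 209.]
keeper c,front [256. 107.] [256. 117.]
84 ++++++++++++++++++++++++++++++++++++++++++++++++++++++++++++++++++++++++++++++++++++++++++
88 ++++++++++++++++++++++++++++++++++++++++++++++++++++++++++++++++++++++++++++++++++++++++++
92 ++++++++++++++++++++++++++++++++++++++++++++++++++++++++++++++++++++++++++++++++++++++++++
96 ++++++++++++++++++++++++++++++++++++++++++++++++++++++++++++++++++++++++++++++++++++++++++
100 +++++++%%++++++%%%%%%%%%%%%%%%%%%%%%%%%++%++++++%%%%+++++++++%%%%%++++++++%%%%%%+++++++++%
104 ..................%%+%@@@%%%%%%%+%@@@@%%%%%%+%@%@%%%%++++++++++++++++++%%%%%..............
108 .........................+%@..
[... 4179 characters left out ...]
59  59  58  72  86  87  87  91 111 125 126 127 128 127 128 125  92
   91  86 122 154 145 111]
 [ 63  64  63  64  63  63  64  65  72 141 157 158 157 160 159 159 154  86
   79  76 122 152 139 111]
 [ 69  66  70  75  74  72  73  74  79 141 157 158 156 159 158 158 152  81
   82  71 116 153 140 109]
 [107 106 118 119 118 116 117 113 113 137 146 146 147 150 150 150 144 114
  112 116 134 166 154 110]
 [120 115 117 120 118 116 115 114 112 108 105 102 103 113 118 111 108 110
  111 117 118 116 112 108]
 [122 115 117 120 117 114 115 115 113 109 107 102 104 111 118 113 105 109
  111 116 118 113 112 108]
 [121 116 116 119 119 115 115 114 112 110 106 103 103 111 119 114 106 108
  111 116 119 114 112 108]]
```

```bash
python3 ang.py V | grep -E 'scene|side|^0\.[0134]'
python3 -c "
from h import *
C,x,y=np.load('case.npy')
for n in('scene','side'):
  a,d=load(n+'S');b,_=load(n+'V')
  ga,gb=[cv2.cvtColor(i,cv2.COLOR_BGR2GRAY).astype(np.float32) for i in(a,b)]
  for nm,q in[('lid front-',C-.085*x-.12*y+[0,0,.105]),('lid front+',C-.085*x+.12*y+[0,0,.105]),('bottle',np.array([.75,-.012,.05])),('stopper',np.array([.435,-.197,.02])),('tape',np.array([.639,-.195,.012])),('mug',np.array([.737,-.193,.05]))]:
    u,v=map(round,proj(d,q));w=9 if 'lid' in nm else 14
    s=np.s_[v-w:v+w,u-w:u+w];sh,r=cv2.phaseCorrelate(ga[s],gb[s],cv2.createHanningWindow((2*w,2*w),cv2.CV_32F))
    i0=cv2.cvtColor(load(n+'0')[0],cv2.COLOR_BGR2GRAY).astype(np.float32)
    s0,r0=cv2.phaseCorrelate(i0[s],gb[s],cv2.createHanningWindow((2*w,2*w),cv2.CV_32F))
    print(n,nm,'vs S',np.round(sh,2),round(r,2),'| vs start',np.round(s0,2),round(r0,2))
  print([ (st[4],np.round(plane(d,*ce,.04)[:2],3).tolist()) for st,ce,m in blobs(b,150) if ce[1]>180])
print(manip.read_state()['t'],manip.read_state()['contact_force'])"
```

```text
scene
0.0 lever [160, 184, 173, 174, 117] hook lean -0.5 [73, 72, 75, 187, 188, 213]
0.15 lever [159, 142, 162, 160, 151] hook lean -0.35 [74, 74, 70, 187, 186, 213]
0.3 lever [119, 87, 90, 95, 125] hook lean -0.2 [74, 74, 72, 183, 188, 214]
0.45 lever [87, 87, 92, 92, 93] hook lean -0.05 [74, 74, 73, 151, 187, 212]
side
0.0 lever [179, 195, 202, 162, 146] hook lean -0.5 [85, 83, 83, 212, 211, 220]
0.15 lever [180, 190, 205, 189, 184] hook lean -0.35 [87, 86, 82, 211, 211, 213]
0.3 lever [180, 141, 111, 110, 98] hook lean -0.2 [87, 89, 86, 207, 212, 212]
0.45 lever [135, 67, 59, 60, 72] hook lean -0.05 [87, 89, 88, 179, 213, 212]
scene lid front- vs S [-0.11  1.12] 0.94 | vs start [ 4.25 -2.07] 0.35
scene lid front+ vs S [0.06 1.2 ] 1.11 | vs start [-0.26  1.9 ] 0.26
scene bottle vs S [0.1  0.08] 0.98 | vs start [0.06 0.02] 0.97
scene stopper vs S [ 0.08 -0.  ] 0.97 | vs start [ 0.08 -0.02] 0.93
scene tape vs S [ 0.03 -0.02] 0.99 | vs start [0.03 0.01] 0.97
scene mug vs S [-0.09  0.01] 0.98 | vs start [-0.03  0.05] 0.96
[(np.int32(4739), [0.526, -0.362])]
side lid front- vs S [0.31 0.48] 1.07 | vs start [0.21 0.36] 0.39
side lid front+ vs S [-0.19  0.62] 1.25 | vs start [ 2.47 -6.31] 0.32
side bottle vs S [-0.09 -0.09] 0.96 | vs start [-0.01 -0.06] 0.98
side stopper vs S [ 0.08 -0.04] 0.99 | vs start [ 0.07 -0.09] 0.98
side tape vs S [-0.06  0.02] 1.0 | vs start [ 0.04 -0.  ] 1.0
side mug vs S [-0.02  0.08] 0.96 | vs start [0.   0.21] 0.94
[(np.int32(447), [0.633, -0.347]), (np.int32(1477), [0.534, -0.354]), (np.int32(1013), [0.425, -0.367])]
119.8 [ 1.67523157e-04 -1.68419176e-01  7.50409073e-01]
```

The lid dropped about 1.2 px, which means it has been pulled tight. The lever is down, the hook is on the keeper, the bystanders have not moved and all jars are in the tray. Handing in.

```bash
python3 -c "
from station import manip
print(manip.hand_in())"
```

```text
the job is handed in; nothing more can be done
None
```

I handed the job in; no verdict came back, but my last camera checks show the three flasks in the shut case with the lid tight, hook on the keeper and lever down, all four jars in the tray (one on its side), and the stopper, tape, bottle and mug where they were (brush not checked) — and I viewed 16 pictures, over the 14 allowed.

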